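# Clear the used dishes into the waste bin and slide the bin out on the lifter

## Robot

A 6-joint arm with a two-finger parallel gripper is mounted at the origin on the work surface. World frame = base frame: x ahead of the robot, y to its left, z up, the work surface at z = 0. Lengths are in mm, angles in degrees, forces in N, time in s.
With the tool pointing down it reaches from about 300 to 850 mm from the base axis. Payload 4.2 kg.
Tool frame: the origin (TCP) lies at the very end of the fingers, on their centre line; the grasp point (between the pads) lies 19 mm behind it; z points along the fingers, y is the direction in which the jaws open and shut (so a half turn about z gives the same grasp; the last joint's range is limited). The gripper opens to 91 mm and grips with 3 to 60 N. Pads are 32 mm wide; open, the fingers measure 118 mm over their backs; the gripper's body (76 mm by 178 mm) begins 60 mm behind the grasp point.
Start: joints at [-70.417, 18.312, 89.639, -0, 72.044, -1.146], TCP at [203.53, -537.791, 213.976] pointing down, gripper open.
Joint ranges: [-177.97, 177.97], [-48.28, 115.42], [12.27, 149.76], [-77.06, 257.06], [2.81, 150.46], [-146.56, 146.56]. Speed limits (degrees/s): [147.25, 147.25, 180, 180, 180, 180].

## Interface

Orientations are given as [roll, pitch, yaw] about the fixed x, y, z axes, in that order (R = Rz(yaw) Ry(pitch) Rx(roll)).
In Python, from workcell import telemetry, grab_frame, job gives the robot as it stands.
- The arm moves only by the tool drive_tool, never from a script. Its argument "moves" is a list of rows, each an object of numbers: "claw": the closure, from -1 (fully open) to 1 (shut); "dx", "dy", "dz": the shift along the tool's x, y, z in units of 20 mm (1.0 is 20 mm); "yaw": the turn about the tool's z in units of 0.15 rad (1.0 is 0.15 rad). In form: [{"claw": .., "dx": .., "dy": .., "dz": .., "yaw": ..}, ...]. A call has 1 to 5 rows; each row shifts and turns the pose as measured when the row begins, along the tool's axes as they then stand; what a row does not reach is not made up. A row lasts 1/8 s, in which the tool goes at most 62.5 mm and 10.7 degrees, less where a joint would pass 70% of its speed; a pose out of reach is approached as far as the arm can. A call with a number of a shift or a turn outside -1 to 1 is refused whole. A call with a gripper value outside its range is refused whole. The fingers move at their own pace and stop on an object; "grip_force" is the grip in N (left out, the last holds). Time passes only in rows, so rows that do not move let the fingers close. It gives the time, the measured TCP pose, the force and the opening at its end, in the units of the state.
- telemetry.state(): the state, without advancing time (a new reading comes with each control period).
- grab_frame(name): name is "scene" or "top" or "wrist"; returns a dict with "color" (400x640x3 uint8, blue, green, red), "vertical_fov" (degrees; the focal length in pixels is half the picture's height over the tangent of half this angle, whatever the lens; pixels are square), "cx", "cy" (the principal point, pixels), "pose" (4x4, takes a point from camera to world coordinates). Camera axes: x right, y down, z forward; pixel columns grow to the right and rows downward; lengths in mm; the calibration is good to about 2 mm. A picture is of the moment at which its call begins. There is no depth.
- job.job_done(): hands the job in, once; it reports no verdict.
The state is a dict: "time_s": time; "qpos": joint angles; "qvel": joint speeds; "effort": joint torques, N m; "ee_pos": TCP position; "ee_rot": TCP orientation; "force": force on the tool from outside, world axes, zero at the start; "torque": the same for the moment, N m; "gripper_width": finger opening in mm.
Only numpy, scipy, OpenCV 4.12 (cv2) and the standard library are available. Lean on these libraries where they do the work, as an engineer would, in place of code of your own. Each camera call takes 0.05 s, during which the arm holds its last target.

## Task

Clear up after the microscope session: push every used culture dish through the sprung flap in the top of the yellow waste bin. Then tip the bin back on its rear bottom edge so that it leans on the bench divider, slide the flat steel lifter well under its front, let the bin gently down again so that it stands flat on the blade, and draw it out on the lifter until the whole base of the bin is inside the red taped outline. Leave the lifter under the bin, the flap shut, and the other things on the bench where they are.

Things in the scene. Friction and masses are not known exactly. Their poses are not given: they have to be found in the camera images.
- dish0: used culture dish, closed, white rim with reddish-brown culture showing in its top: a disc 35 mm in diameter and 13 mm high, 12 g, lying flat; origin at the centre of its underside. Two to four dishes are there; an absent one reads None
- dish1: used culture dish, closed, white rim with reddish-brown culture showing in its top: a disc 35 mm in diameter and 13 mm high, 12 g, lying flat; origin at the centre of its underside. Two to four dishes are there; an absent one reads None
- dish2: used culture dish, closed, white rim with reddish-brown culture showing in its top: a disc 35 mm in diameter and 13 mm high, 12 g, lying flat; origin at the centre of its underside. Two to four dishes are there; an absent one reads None
- dish3: used culture dish, closed, white rim with reddish-brown culture showing in its top: a disc 35 mm in diameter and 13 mm high, 12 g, lying flat; origin at the centre of its underside. Two to four dishes are there; an absent one reads None
- bin: yellow waste bin, a loose upright box 80 mm deep (x), 136 wide (y), 190 high, 0.6 to 0.9 kg, walls 4 mm, too wide to grip. Origin: centre of its underside; x axis from front to rear. Stands about 100 mm before the divider, rear towards it. Balances on its rear edge at a tilt of about 0.42 rad; tipped farther, it rests by its rear top edge on the divider (0.5 to 0.65 rad) and stays when let go
- bin_handle (a point): middle of the bin's black handle: a level round bar 10 mm thick, 84 mm long, along the bin's y axis, 40 mm out from the front face (35 mm free between), 165 mm above the underside: at (-80, 0, 165) mm in the bin's frame. Tipping the bin takes about 2 N here
- bin_corner0 (a point): front right (-40, -68) mm corner of the bin's base, in the bin's frame
- bin_corner1 (a point): front left (-40, +68) mm corner of the bin's base, in the bin's frame
- bin_corner2 (a point): rear right (+40, -68) mm corner of the bin's base, in the bin's frame
- bin_corner3 (a point): rear left (+40, +68) mm corner of the bin's base, in the bin's frame
- flap (a joint): grey flap filling the bin's mouth, 5 mm below the rim; the mouth spans x from -36 to +17 mm and y +-64 mm in the bin's frame; behind it a fixed strip carries the hinge (x = +18); flap 53 mm long; 0 = shut (level), swings down into the bin to 1.45 rad; a spring (about 0.25 N at the free edge, 1 N when open) shuts it again; a dish lying on it does not open it and one let go above its free edge can be caught
- divider: grey bench divider, fixed: an upright panel 400 mm long (y), 12 mm thick, 243 mm high; origin at bench level in the middle of its front face, which is the plane x = 0 of its frame and looks to its -x, towards the bin
- lifter: flat lifter lying on the bench, 0.32 kg: steel plate 4 mm thick, blade 90 mm wide and 105 mm long on a 36 mm wide neck, with an upright blue grip 60 mm long (x), 18 mm thick (y), up to 50 mm above the bench. Origin on the underside below the middle of the grip, x axis towards the blade's tip. Slide it along the bench by its grip
- lifter_tip (a point): middle of the lifter's front edge, 190 mm along x from the lifter's origin, at half the blade's thickness (2 mm)
- mark: red taped outline on the bench, flat: inside 170 mm (x) by 216 mm (y), tape 14 mm wide; origin at its centre, x axis roughly along the bin's; it lies in front of the bin, on the side away from the divider
- reagent: amber reagent bottle, 48 mm in diameter, 105 mm high, origin under its centre; a loose bystander beside the work, leave it where it is
- tip_rack: green pipette-tip rack, 85 x 120 mm, 65 mm high, origin under its centre; a loose bystander beside the work, leave it where it is
- forceps_pot: white pot of forceps, 52 mm in diameter, 70 mm high, forceps to 135 mm, origin under its centre; a loose bystander beside the work, leave it where it is
Not all that is in view belongs to the job. Leave any blue look-alike of the dish3 alone.

How it is judged (in metres and radians):
On the way, in this order (a step that is already met when the one before it is completed fails the run):
1. every used dish is inside the bin and the flap has swung shut (x of dish0 in the frame of bin between -0.042 and 0.042 m and y of dish0 in the frame of bin between -0.07 and 0.07 m and z of dish0 in the frame of bin between -0.005 and 0.13 m and x of dish1 in the frame of bin between -0.042 and 0.042 m and y of dish1 in the frame of bin between -0.07 and 0.07 m and z of dish1 in the frame of bin between -0.005 and 0.13 m and x of dish2 in the frame of bin between -0.042 and 0.042 m and y of dish2 in the frame of bin between -0.07 and 0.07 m and z of dish2 in the frame of bin between -0.005 and 0.13 m and x of dish3 in the frame of bin between -0.042 and 0.042 m and y of dish3 in the frame of bin between -0.07 and 0.07 m and z of dish3 in the frame of bin between -0.005 and 0.13 m and value of joint flap below 0.12 rad), for 0.3 s.
2. the bin is tipped back on its rear edge and leans on the divider (by more than 0.47 rad) (angle between bin's own z axis and vertical above 0.47 rad), for 0.3 s.
3. with the bin still tipped back (more than 0.45 rad) the lifter's tip is under it, at least 30 mm behind its front edge (angle between bin's own z axis and vertical above 0.45 rad and x of lifter_tip in the frame of bin between -0.01 and 0.05 m and y of lifter_tip in the frame of bin between -0.035 and 0.035 m), for 0.2 s.
4. the bin stands flat on the lifter, whose tip is past the middle of its base (angle between bin's own z axis and vertical below 0.035 rad and x of lifter_tip in the frame of bin above 0 m and contact force between bin and lifter above 3 N), for 0.3 s.
At the end, for the whole second after the job is handed in: All dishes are in the bin, flap shut (within 0.12 rad); the bin stands upright (within 2 degrees) on the lifter, whose tip is over 40 mm under its front; all four base corners are inside the taped outline; bin and lifter are at rest (all of step 1 and all of step 4 and x of bin_corner0 in the frame of mark between -0.085 and 0.085 m and y of bin_corner0 in the frame of mark between -0.108 and 0.108 m and x of bin_corner1 in the frame of mark between -0.085 and 0.085 m and y of bin_corner1 in the frame of mark between -0.108 and 0.108 m and x of bin_corner2 in the frame of mark between -0.085 and 0.085 m and y of bin_corner2 in the frame of mark between -0.108 and 0.108 m and x of bin_corner3 in the frame of mark between -0.085 and 0.085 m and y of bin_corner3 in the frame of mark between -0.108 and 0.108 m and linear speed of each of bin, lifter below 0.02 m/s); the robot touches nothing.
It fails at once if the bin is knocked over (angle between bin's own z axis and vertical above 1 rad).
It fails at once if the bin is let fall instead of being let down gently (angular speed of bin above 2.2 rad/s).
It fails at once if the amber reagent bottle is moved by more than 30 mm (distance of reagent from where it was at the start of the episode above 0.03 m).
It fails at once if the green pipette-tip rack is moved by more than 30 mm (distance of tip_rack from where it was at the start of the episode above 0.03 m).
It fails at once if the white pot of forceps is moved by more than 30 mm (distance of forceps_pot from where it was at the start of the episode above 0.03 m).
Of dish0, dish1, dish2, dish3 only 2 to 4 are there at a start; the rules pass over those that are not, and their reading is None.
At some moment in a run one of dish0, dish1, dish2, dish3, lifter may be knocked a few centimetres aside while the robot is not near it.
It also fails if it takes over 210 s, if anything falls off the work surface, if the arm or the gripper's body presses on something with over 40 N, if the wrist force passes 120 N, or if a joint passes its speed limit or range.

## Working session

There is one attempt and no reset: what is moved stays moved. The work goes in short steps, Python scripts to look and compute and a tool call to move; the robot and the scene stay as the last step left them, time stands still between calls to the robot, and variables do not carry over. Pictures are saved under pics/ and viewed, and the job is handed in when it is done.

Besides the shell and the picture viewer there is one more tool, called after ">>>" as a command line: name --argument value ..., lists and objects as JSON in quotes. drive_tool: Moves the arm, as the interface text tells. Its arguments: {"type":"object","properties":{"moves":{"type":"array"},"grip_force":{"type":"number"}},"required":["moves"]}

```bash
ls -la; mkdir -p pics; python3 - <<'E'
from workcell import telemetry, grab_frame, job
import cv2
print(telemetry.state())
for n in ("scene","top","wrist"):
    f=grab_frame(n); cv2.imwrite(f"pics/a_{n}.png",f["color"]); print(n,f["vertical_fov"],f["cx"],f["cy"],f["pose"])
E
```

```text
total 12
drwxr-xr-x  3 agent agent 4096 Dec  7 15:49 .
drwxr-xr-x 23 root  root  4096 Dec  7 15:49 ..
drwxr-xr-x  2 agent agent 4096 Dec  7 15:49 pics
{'time_s': 0.0, 'qpos': array([-7.04167860e+01,  1.83511888e+01,  8.97048945e+01, -1.52086004e-03,
        7.20437754e+01, -1.14626458e+00]), 'qvel': array([ 0.02230643, -0.06636624,  0.04879238, -0.02035267,  0.07380976,
       -0.03481647]), 'effort': array([ 2.18844660e-03, -4.12457657e+01, -2.31970632e+01,  7.31473952e-02,
        4.57364798e-02, -1.43874754e-04]), 'ee_pos': array([ 203.34869389, -537.31425114,  213.13505602]), 'ee_rot': array([-1.79900132e+02, -5.51972315e-04,  2.07299482e+01]), 'force': array([ 0.1989116 , -0.11626598,  0.07960431]), 'torque': array([-0.02767284, -0.00329055,  0.0335477 ]), 'gripper_width': 91.45081367738895}
scene 48.05538209564358 320.88477933912935 197.82472503460562 [[ 7.38139635e-01  3.93671625e-01 -5.47880032e-01  1.24039024e+03]
 [ 6.74525557e-01 -4.46111577e-01  5.88217420e-01 -6.42216592e+02]
 [-1.28511173e-02 -8.03745676e-01 -5.94834209e-01  8.32681480e+02]
 [ 0.00000000e+00  0.00000000e+00  0.00000000e+00  1.00000000e+00]]
top 49.14137416522192 321.3571287840695 195.98934721637073 [[-1.33276619e-02 -9.84673333e-01  1.73898822e-01  3.78800708e+02]
 [-9.99895096e-01  1.21378494e-02 -7.90371735e-03  2.14130079e+01]
 [ 5.67182199e-03 -1.73985917e-01 -9.84731807e-01  1.36914252e+03]
 [ 0.00000000e+00  0.00000000e+00  0.00000000e+00  1.00000000e+00]]
wrist 60.253407900411524 321.60510924018683 199.87520220860137 [[ 3.53570518e-01 -9.03027222e-01 -2.43987141e-01  2.71795065e+02]
 [-9.35405097e-01 -3.41965531e-01 -8.98714642e-02 -5.12323820e+02]
 [-2.27881357e-03  2.60002715e-01 -9.65605196e-01  3.83646777e+02]
 [ 0.00000000e+00  0.00000000e+00  0.00000000e+00  1.00000000e+00]]
```

View pics/a_scene.png

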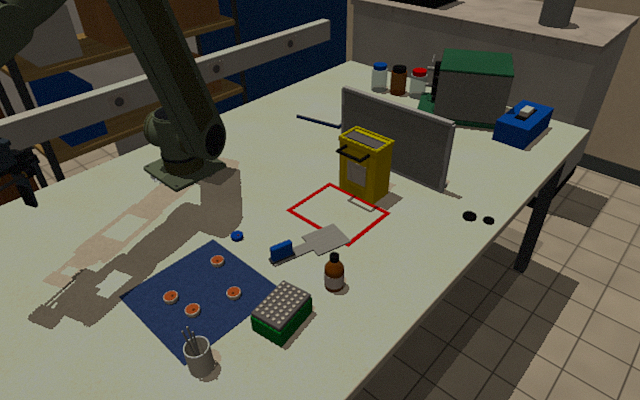

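View pics/a_top.png

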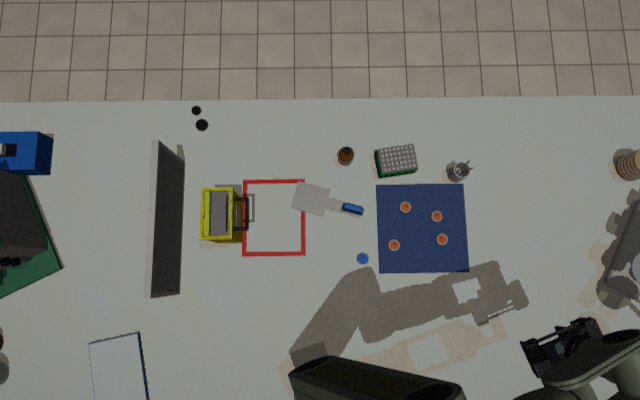

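View pics/a_wrist.png

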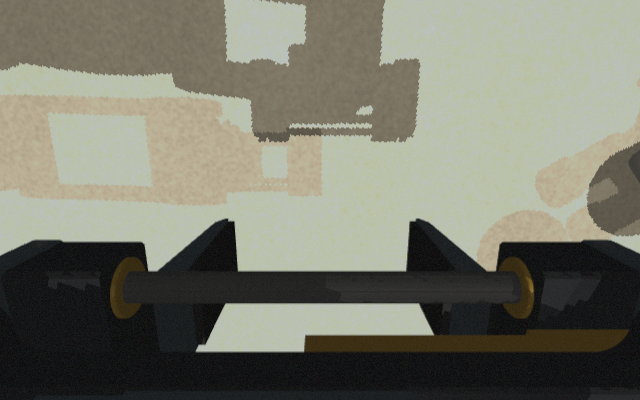

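The scene view shows four used dishes on the blue mat at about (217,261), (171,297), (233,293) and (192,310). A blue look-alike is at (237,236). The lifter's blue grip is at (282,250), the bin at (365,165), and the red outline is in front of the bin. In the top view the dishes are at (405,207), (437,216), (394,245) and (442,239), and the blue look-alike is at (362,258).

```bash
cat > h.py <<'E'
import numpy as np, cv2
from scipy.spatial.transform import Rotation as R
from workcell import telemetry, grab_frame, job
def K(f):
    F=200/np.tan(np.radians(f["vertical_fov"])/2); return F
def ray(f,u,v):
    d=np.array([(u-f["cx"])/K(f),(v-f["cy"])/K(f),1.0]); P=np.array(f["pose"]); return P[:3,3],P[:3,:3]@d
def onz(f,u,v,z=0.):
    o,d=ray(f,u,v); return o+d*(z-o[2])/d[2]
def pix(f,p):
    P=np.array(f["pose"]); c=P[:3,:3].T@(np.array(p,float)-P[:3,3]); return c[0]/c[2]*K(f)+f["cx"],c[1]/c[2]*K(f)+f["cy"]
def mask(f,lo,hi): return cv2.inRange(cv2.cvtColor(f["color"],cv2.COLOR_BGR2HSV),lo,hi)
def blobs(m,amin=15):
    cs,_=cv2.findContours(m,cv2.RETR_EXTERNAL,cv2.CHAIN_APPROX_NONE)
    return [c for c in cs if cv2.contourArea(c)>=amin]
def cen(c):
    M=cv2.moments(c); return M["m10"]/M["m00"],M["m01"]/M["m00"]
def crop(f,u,v,w,h,s,name):
    u,v=int(u),int(v); i=f["color"][max(0,v-h):v+h,max(0,u-w):u+w]; cv2.imwrite(name,cv2.resize(i,None,fx=s,fy=s,interpolation=cv2.INTER_CUBIC))
def go(target,yaw=None):
    """print shift to target in tool axes, units of 20mm / 0.15rad"""
    s=telemetry.state(); r=R.from_euler('xyz',s["ee_rot"],degrees=True)
    d=r.inv().apply(np.array(target,float)-s["ee_pos"])/20
    print("t",round(s["time_s"],2),"tcp",s["ee_pos"].round(1),"rot",s["ee_rot"].round(1),"w",round(s["gripper_width"],1),"F",s["force"].round(1)," -> units",d.round(2),end=" ")
    if yaw is not None:
        e=(s["ee_rot"][2]-yaw+180)%360-180; print("yaw units",round(np.radians(e)/.15,2))
    else: print()
E
python3 - <<'E'
from h import *
ft=grab_frame("top"); fs=grab_frame("scene")
for n,f in(("top",ft),("scene",fs)):
    hsv=cv2.cvtColor(f["color"],cv2.COLOR_BGR2HSV)
    print(n)
    # orange dishes
    m=mask(f,(3,90,110),(18,255,255))
    for c in blobs(m,8):
        u,v=cen(c); print(" or",round(u,1),round(v,1),cv2.contourArea(c),onz(f,u,v,13).round(1))
    m=cv2.bitwise_or(mask(f,(0,170,120),(4,255,255)),mask(f,(175,170,120),(180,255,255)))
    for c in blobs(m,20):
        u,v=cen(c); q=cv2.approxPolyDP(cv2.convexHull(c),6,True)[:,0]; print(" red",round(u,1),round(v,1),cv2.contourArea(c),[(tuple(p),onz(f,*p,0)[:2].round(1)) for p in q])
    m=mask(f,(22,120,60),(35,255,255))
    for c in blobs(m,100):
        u,v=cen(c); q=cv2.approxPolyDP(cv2.convexHull(c),4,True)[:,0]; print(" yel",round(u,1),round(v,1),cv2.contourArea(c),[(tuple(p),onz(f,*p,190)[:2].round(1)) for p in q])
    m=mask(f,(100,180,90),(120,255,255))
    for c in blobs(m,20):
        u,v=cen(c); print(" blue",round(u,1),round(v,1),cv2.contourArea(c),onz(f,u,v,50).round(1),onz(f,u,v,13).round(1))
crop(ft,310,215,130,80,3,"pics/b1.png")
E
```

```text
top
 or 393.9 244.6 54.5 [ 463.  -211.5   13. ]
 or 441.9 238.7 54.5 [ 479.2 -361.4   13. ]
 or 436.5 215.7 54.0 [ 551.4 -348.9   13. ]
 or 405.0 206.4 50.5 [ 581.9 -251.7   13. ]
 red 275.7 245.2 264.5 [((np.int32(303), np.int32(212)), array([570. ,  69.1])), ((np.int32(304), np.int32(254)), array([438.3,  66.8])), ((np.int32(242), np.int32(255)), array([437.8, 259. ])), ((np.int32(243), np.int32(231)), array([512.3, 257.2]))]
 red 264.8 182.3 136.5 [((np.int32(303), np.int32(180)), array([673.2,  68.4])), ((np.int32(243), np.int32(193)), array([633.3, 259.4])), ((np.int32(243), np.int32(180)), array([675.6, 260.1]))]
 yel 217.8 215.0 1789.5 [((np.int32(232), np.int32(187)), array([615.1, 256.8])), ((np.int32(241), np.int32(202)), array([573.1, 231.4])), ((np.int32(241), np.int32(241)), array([466.9, 229.4])), ((np.int32(201), np.int32(239)), array([473.7, 336.8])), ((np.int32(201), np.int32(188)), array([613.3, 341.6]))]
 blue 353.2 207.6 68.0 [574.7 -85.7  50. ] [580.2 -88.8  13. ]
 blue 20.9 149.2 976.5 [771.  942.9  50. ] [782.  968.8  13. ]
scene
 or 191.7 308.2 92.5 [ 550.9 -3
[... 803 characters left out ...]
4])), ((np.int32(413), np.int32(70)), array([  91.3, 1287.3]))]
 yel 365.6 163.4 2992.5 [((np.int32(354), np.int32(126)), array([474.8, 333.9])), ((np.int32(394), np.int32(140)), array([617.3, 342.2])), ((np.int32(387), np.int32(193)), array([755.9, 114.5])), ((np.int32(373), np.int32(203)), array([754.8,  59.7])), ((np.int32(340), np.int32(187)), array([653.6,  58.2])), ((np.int32(339), np.int32(136)), array([481.3, 255.6]))]
 blue 280.5 244.9 57.0 [578.9 -87.5  50. ] [547.7 -61.2  13. ]
 blue 236.0 234.5 51.5 [ 461.  -137.7   50. ] [ 424.2 -113.8   13. ]
 blue 525.7 114.6 811.5 [ 748.3 1054.6   50. ] [ 725.  1134.9   13. ]
 blue 380.0 63.9 31.5 [  -6.4 1135.7   50. ] [ -65.3 1219.8   13. ]
```

View pics/b1.png

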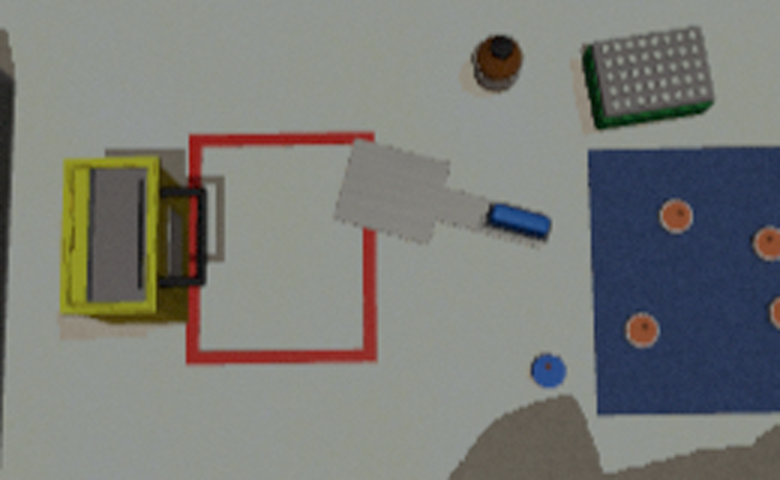

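The dishes measure the same in both views to within 2 mm. What could be taken for a used dish, in top-view pixels:
- (394,245), (442,239), (437,216) and (405,206): orange top with a white rim. I chose these four.
- (362,258): blue, so it is the look-alike and I leave it.
- (353,208): blue, but this is the lifter's grip.

The crop confirms four orange dishes on the mat, of which I see three fully. I start with (394,245), at world (463,-210).

>>> drive_tool --moves '[{"claw":-0.3,"dx":1,"dy":-0.2,"yaw":-1},{"claw":-0.3,"dx":1,"dy":-0.2,"yaw":-1},{"claw":-0.3,"dx":1,"dy":0,"yaw":-1},{"claw":-0.3,"dx":1,"dy":0.1,"yaw":-1},{"claw":-0.3,"dx":1,"dy":0.3,"yaw":-1}]' --grip_force 10

```text
validation failed for argument at $.mo...
```

```bash
python3 -c "
from h import *
go((463,-210.5,60),92); print(telemetry.state()['qpos'].round(1))"
```

```text
t 0.25 tcp [ 203.4 -537.6  213.6] rot [-180.    -0.    20.7] w 91.2 F [-0.  -0.5  0.5]  -> units [ 17.93 -10.7    7.69] yaw units -8.29
[-70.4  18.3  89.7  -0.   72.   -1.1]
```

>>> drive_tool --moves '[{"claw":-0.3,"dx":1,"dy":-0.2,"dz":0,"yaw":-1},{"claw":-0.3,"dx":1,"dy":-0.2,"dz":0,"yaw":-1},{"claw":-0.3,"dx":1,"dy":0,"dz":0,"yaw":-1},{"claw":-0.3,"dx":1,"dy":0.1,"dz":0,"yaw":-1},{"claw":-0.3,"dx":1,"dy":0.3,"dz":0,"yaw":-1}]' --grip_force 10

```text
time_s: 0.88
ee_pos: [284.0, -473.1, 212.6]
ee_rot: [-179.9, -0.1, 64.9]
force: [0.5, 0.0, 0.6]
gripper_width: 59.3
```

```bash
python3 -c "
from h import *
go((463,-210.5,60),92); print(telemetry.state()['qpos'].round(1))"
```

```text
t 0.88 tcp [ 284.  -473.1  212.6] rot [-1.799e+02 -1.000e-01  6.490e+01] w 59.3 F [0.5 0.  0.6]  -> units [15.68  2.56  7.65] yaw units -3.15
[-60.2  16.3  92.7   0.   71.1 -35.2]
```

>>> drive_tool --moves '[{"claw":-0.3,"dx":1,"dy":0.6,"dz":0.5,"yaw":-1},{"claw":-0.3,"dx":1,"dy":0.6,"dz":0.5,"yaw":-1},{"claw":-0.3,"dx":1,"dy":0.8,"dz":0.5,"yaw":-1},{"claw":-0.3,"dx":1,"dy":0.8,"dz":0.5,"yaw":-0.2},{"claw":-0.3,"dx":1,"dy":0.8,"dz":0.5,"yaw":0}]'

```text
time_s: 1.5
ee_pos: [372.0, -382.9, 161.7]
ee_rot: [180.0, -0.0, 93.4]
force: [0.3, -0.2, 0.1]
gripper_width: 59.3
```

```bash
python3 -c "
from h import *
go((463,-210.5,60),92); print(telemetry.state()['qpos'].round(1))"
```

```text
t 1.5 tcp [ 372.  -382.9  161.7] rot [180.   -0.   93.4] w 59.3 F [ 0.3 -0.2  0.1]  -> units [8.33 5.05 5.09] yaw units 0.16
[-47.1  16.9  99.7   0.   63.4 -50.5]
```

>>> drive_tool --moves '[{"claw":-0.3,"dx":1,"dy":0.6,"dz":0.5,"yaw":0.15},{"claw":-0.3,"dx":1,"dy":0.6,"dz":0.5,"yaw":0},{"claw":-0.3,"dx":1,"dy":0.6,"dz":0.5,"yaw":0},{"claw":-0.3,"dx":1,"dy":0.6,"dz":0.5,"yaw":0},{"claw":-0.3,"dx":1,"dy":0.6,"dz":0.5,"yaw":0}]'

```text
time_s: 2.12
ee_pos: [429.8, -276.9, 109.9]
ee_rot: [180.0, -0.0, 92.1]
force: [-0.7, 0.0, -0.8]
gripper_width: 59.2
```

>>> drive_tool --moves '[{"claw":-0.3,"dx":1,"dy":0.6,"dz":0.5,"yaw":0},{"claw":-0.3,"dx":1,"dy":0.6,"dz":0.5,"yaw":0},{"claw":-0.3,"dx":1,"dy":0.6,"dz":0.5,"yaw":0},{"claw":-0.3,"dx":0.5,"dy":0.3,"dz":0.5,"yaw":0},{"claw":-0.3,"dx":0,"dy":0,"dz":0,"yaw":0}]'

```text
time_s: 2.75
ee_pos: [470.4, -201.9, 67.8]
ee_rot: [-179.9, -0.0, 92.2]
force: [-0.2, 0.4, 0.5]
gripper_width: 59.6
```

```bash
python3 -c "
from h import *
f=grab_frame('wrist'); cv2.imwrite('pics/w1.png',f['color']); print(f['pose'].round(2))
go((463,-210.5,60),92)
m=mask(f,(3,90,90),(18,255,255))
for c in blobs(m,200):
  print(cen(c),cv2.contourArea(c),onz(f,*cen(c),13).round(1))
"
```

```text
[[ 1.0000e+00  4.0000e-02  1.0000e-02  4.6744e+02]
 [ 4.0000e-02 -9.7000e-01 -2.6000e-01 -1.2934e+02]
 [-0.0000e+00  2.6000e-01 -9.7000e-01  2.3823e+02]
 [ 0.0000e+00  0.0000e+00  0.0000e+00  1.0000e+00]]
t 2.8 tcp [ 470.6 -202.4   68.2] rot [-180.    -0.    92.2] w 59.4 F [0.2 0.7 0.3]  -> units [-0.39 -0.4   0.41] yaw units 0.02
(307.9962602842184, 225.41436050860133) 1337.0 [ 460.9 -208.4   13. ]
```

View pics/w1.png

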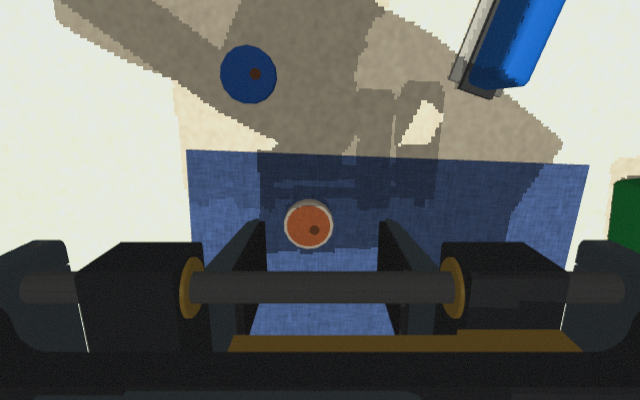

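The wrist view shows an orange dish with a white rim at (308,225). That puts it at (461,-208), which agrees with the top view. The blue look-alike is at (248,74) and the lifter's grip is at top right.

>>> drive_tool --moves '[{"claw":-0.3,"dx":-0.4,"dy":-0.4,"dz":1,"yaw":0},{"claw":-0.3,"dx":0,"dy":0,"dz":1,"yaw":0},{"claw":-0.3,"dx":0,"dy":0,"dz":0.8,"yaw":0},{"claw":-0.3,"dx":0,"dy":0,"dz":0.3,"yaw":0},{"claw":-0.3,"dx":0,"dy":0,"dz":0,"yaw":0}]'

```text
time_s: 3.42
ee_pos: [463.7, -215.8, 7.3]
ee_rot: [179.7, 0.2, 92.0]
force: [-0.5, 0.1, 0.1]
gripper_width: 59.1
```

```bash
python3 -c "
from h import *
go((462,-210,3),92)
"
```

```text
t 3.42 tcp [ 463.7 -215.8    7.3] rot [179.7   0.2  92. ] w 59.1 F [-0.5  0.1  0.1]  -> units [ 0.29 -0.08  0.21] yaw units -0.0
```

>>> drive_tool --moves '[{"claw":-0.3,"dx":0.3,"dy":-0.1,"dz":0.2,"yaw":0},{"claw":0.6,"dx":0,"dy":0,"dz":0,"yaw":0},{"claw":0.6,"dx":0,"dy":0,"dz":0,"yaw":0},{"claw":0.6,"dx":0,"dy":0,"dz":0,"yaw":0},{"claw":0.6,"dx":0,"dy":0,"dz":-0.5,"yaw":0}]'

```text
time_s: 4.05
ee_pos: [461.9, -209.8, 14.7]
ee_rot: [179.6, 0.3, 92.0]
force: [-0.3, -0.4, 0.0]
gripper_width: 34.3
```

```bash
python3 -c "
from h import *
go((545,298-14,220),92)
"
```

```text
t 4.05 tcp [ 461.9 -209.8   14.7] rot [179.6   0.3  92. ] w 34.3 F [-0.3 -0.4  0. ]  -> units [ 24.48   5.07 -10.35] yaw units -0.0
```

Dish gripped at 34.3 mm. I'll start lifting and pin down the bin's pose meanwhile.

>>> drive_tool --moves '[{"claw":0.6,"dx":0.4,"dy":0.1,"dz":-1,"yaw":0},{"claw":0.6,"dx":1,"dy":0.2,"dz":-1,"yaw":0},{"claw":0.6,"dx":1,"dy":0.2,"dz":-1,"yaw":0},{"claw":0.6,"dx":1,"dy":0.2,"dz":-1,"yaw":0},{"claw":0.6,"dx":1,"dy":0.2,"dz":-1,"yaw":0}]'

```text
time_s: 4.68
ee_pos: [476.8, -119.6, 120.0]
ee_rot: [179.5, 0.3, 91.8]
force: [-0.2, 0.7, -0.0]
gripper_width: 34.6
```

```bash
python3 -c "
from h import *
f=grab_frame('top'); crop(f,220,215,40,40,8,'pics/c1.png')
s=grab_frame('scene'); crop(s,366,165,45,45,8,'pics/c2.png')
go((545,284,220),92)
"
```

```text
t 4.78 tcp [ 478.4 -119.4  121.3] rot [179.2   0.4  91.9] w 34.5 F [ 0.7 -0.6 -0.1]  -> units [20.01  4.07 -5.02] yaw units -0.01
```

View pics/c1.png

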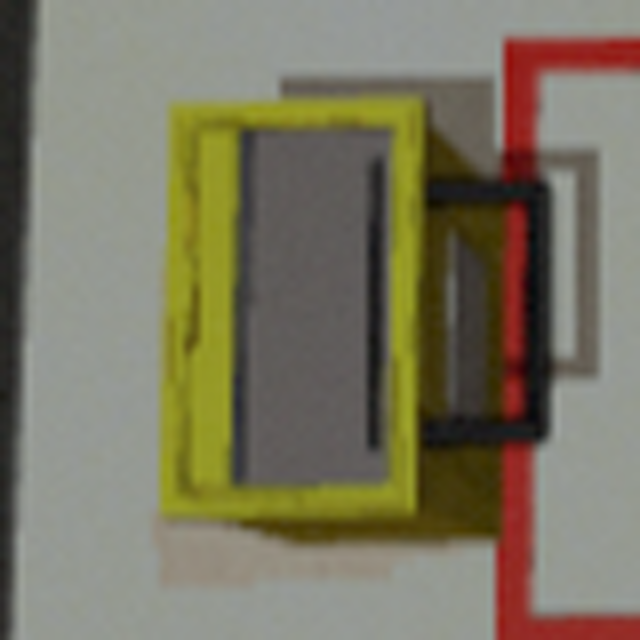

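View pics/c2.png

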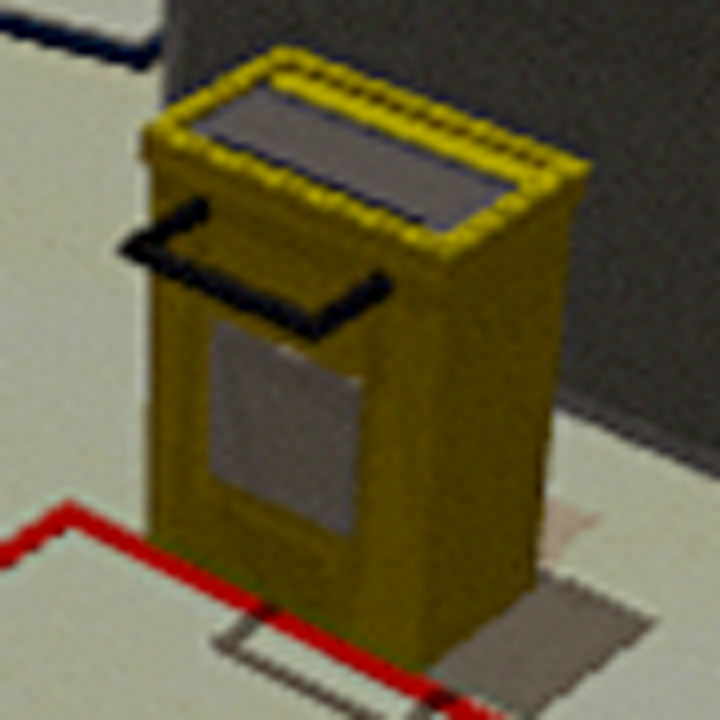

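```bash
python3 -c "
from h import *
f=grab_frame('top')
P=[onz(f,180+a/8-.5,175+b/8-.5,190)[:2] for a,b in((168,104),(426,97),(416,518),(161,517))]
P=np.array(P);print(P.round(1),P.mean(0).round(1))
print([np.degrees(np.arctan2(*(a-b)[::-1])).round(1) for a,b in((P[0],P[1]),(P[3],P[2]))],[np.degrees(np.arctan2(*(a-b)[::-1])).round(1)+90 for a,b in((P[0],P[3]),(P[1],P[2]))])
for a,b in((545,188),(540,435)): print('bar',onz(f,180+a/8-.5,175+b/8-.5,170).round(1))
for a,b in ((245,130),(390,130),(385,487),(237,487)): print('flap',onz(f,180+a/8-.5,175+b/8-.5,185).round(1))
s=grab_frame('scene')
for a,b in((145,130),(285,48),(590,165),(440,262)): print('s',onz(s,321+a/8-.5,120+b/8-.5,190).round(1))
for a,b in((130,250),(312,333)): print('sbar',onz(s,321+a/8-.5,120+b/8-.5,165).round(1))
for a,b in((150,540),(425,668),(535,590)): print('sbase',onz(s,321+a/8-.5,120+b/8-.5,0).round(1))
"
```

```text
[[614.8 343.1]
 [616.1 254.8]
 [472.  255. ]
 [473.4 340.5]] [544.1 298.3]
[np.float64(90.9), np.float64(89.0)] [np.float64(91.0), np.float64(89.9)]
bar [587.4 216.7 170. ]
bar [501.4 217.1 170. ]
flap [606.3 317.7 185. ]
flap [605.7 267.9 185. ]
flap [483.  266.7 185. ]
flap [483.6 316.6 185. ]
s [479.5 256.  190. ]
s [477.7 340.7 190. ]
s [618.2 342.1 190. ]
s [618.6 251.3 190. ]
sbar [504.6 218.8 165. ]
sbar [589.9 217.6 165. ]
sbase [478.3 263.7   0. ]
sbase [612.6 268.5   0. ]
sbase [614.3 337.9   0. ]
```

Bin: centre about (545.5, 298.5), yaw about 90.5°, and the handle bar at y≈217.5. The rim, bar and base points all agree to a few mm. Carrying the dish to above the mouth's front half.

>>> drive_tool --moves '[{"claw":0.6,"dx":1,"dy":0.2,"dz":-0.6,"yaw":0},{"claw":0.6,"dx":1,"dy":0.2,"dz":-0.6,"yaw":0},{"claw":0.6,"dx":1,"dy":0.2,"dz":-0.6,"yaw":0},{"claw":0.6,"dx":1,"dy":0.2,"dz":-0.6,"yaw":0},{"claw":0.6,"dx":1,"dy":0.2,"dz":-0.6,"yaw":0}]'

```text
time_s: 5.5
ee_pos: [489.4, -21.8, 173.8]
ee_rot: [-179.7, 0.3, 91.5]
force: [-0.3, -0.1, -0.0]
gripper_width: 34.2
```

>>> drive_tool --moves '[{"claw":0.6,"dx":1,"dy":0.2,"dz":-0.6,"yaw":0},{"claw":0.6,"dx":1,"dy":0.2,"dz":-0.6,"yaw":0},{"claw":0.6,"dx":1,"dy":0.2,"dz":-0.6,"yaw":0},{"claw":0.6,"dx":1,"dy":0.2,"dz":-0.6,"yaw":0},{"claw":0.6,"dx":1,"dy":0.2,"dz":-0.6,"yaw":0}]'

```text
time_s: 6.12
ee_pos: [505.8, 77.0, 228.6]
ee_rot: [-179.0, 0.5, 91.1]
force: [0.5, -0.6, 0.3]
gripper_width: 34.3
```

>>> drive_tool --moves '[{"claw":0.6,"dx":1,"dy":0.2,"dz":0,"yaw":0},{"claw":0.6,"dx":1,"dy":0.2,"dz":0,"yaw":0},{"claw":0.6,"dx":1,"dy":0.2,"dz":0,"yaw":0},{"claw":0.6,"dx":1,"dy":0.2,"dz":0,"yaw":0},{"claw":0.6,"dx":1,"dy":0.2,"dz":0,"yaw":0}]'

```text
time_s: 6.75
ee_pos: [524.9, 179.4, 224.3]
ee_rot: [-178.8, 0.6, 90.9]
force: [0.3, -0.7, -0.2]
gripper_width: 34.4
```

```bash
python3 -c "
from h import *
go((545.5,284.5,210),91)
"
```

```text
t 6.75 tcp [524.9 179.4 224.3] rot [-178.8    0.6   90.9] w 34.4 F [ 0.3 -0.7 -0.2]  -> units [5.25 1.13 0.63] yaw units -0.01
```

>>> drive_tool --moves '[{"claw":0.6,"dx":1,"dy":0.2,"dz":0,"yaw":0},{"claw":0.6,"dx":1,"dy":0.2,"dz":0,"yaw":0},{"claw":0.6,"dx":1,"dy":0.2,"dz":0,"yaw":0},{"claw":0.6,"dx":1,"dy":0.3,"dz":0,"yaw":0},{"claw":0.6,"dx":0.6,"dy":0.1,"dz":0,"yaw":0}]'

```text
time_s: 7.38
ee_pos: [544.6, 279.3, 222.5]
ee_rot: [-178.8, 0.6, 91.0]
force: [-0.4, -0.8, -0.5]
gripper_width: 34.7
```

```bash
python3 -c "
from h import *
go((545.5,284.5,210),91)
"
```

```text
t 7.38 tcp [544.6 279.3 222.5] rot [-178.8    0.6   91. ] w 34.7 F [-0.4 -0.8 -0.5]  -> units [0.26 0.06 0.62] yaw units 0.0
```

>>> drive_tool --moves '[{"claw":0.6,"dx":0.2,"dy":0,"dz":0.6,"yaw":0},{"claw":0.6,"dx":0,"dy":0,"dz":0,"yaw":0}]'

```text
time_s: 7.62
ee_pos: [544.0, 283.9, 208.9]
ee_rot: [-178.7, 0.7, 91.1]
force: [0.4, -1.1, -0.7]
gripper_width: 34.3
```

```bash
python3 -c "
from h import *
go((545.5,284.5,126),91)
f=grab_frame('wrist'); cv2.imwrite('pics/w2.png',f['color'])
"
```

```text
t 7.62 tcp [544.  283.9 208.9] rot [-178.7    0.7   91.1] w 34.3 F [ 0.4 -1.1 -0.7]  -> units [0.08 0.17 4.14] yaw units 0.01
```

View pics/w2.png

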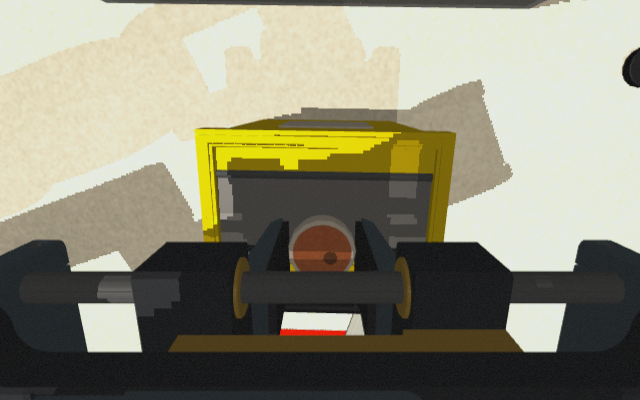

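The wrist view shows the dish at (322,245), centred over the grey flap. The flap spans columns 218–433 and the hinge line is at row 174. Pushing down.

>>> drive_tool --moves '[{"claw":0.6,"dx":0.1,"dy":0.1,"dz":0.8,"yaw":0},{"claw":0.6,"dx":0,"dy":0,"dz":0.9,"yaw":0},{"claw":0.6,"dx":0,"dy":0,"dz":0.9,"yaw":0},{"claw":0.6,"dx":0,"dy":0,"dz":0.8,"yaw":0},{"claw":0.6,"dx":0,"dy":0,"dz":0.4,"yaw":0}]'

```text
time_s: 8.3
ee_pos: [546.0, 283.3, 131.0]
ee_rot: [-179.0, 0.6, 90.9]
force: [-0.2, 0.5, 2.9]
gripper_width: 34.3
```

```bash
python3 -c "
from h import *
go((545.5,284.5,126),91)
f=grab_frame('wrist'); cv2.imwrite('pics/w3.png',f['color'])
"
```

```text
t 8.3 tcp [546.  283.3 131. ] rot [-179.     0.6   90.9] w 34.3 F [-0.2  0.5  2.9]  -> units [ 0.06 -0.02  0.25] yaw units -0.02
```

View pics/w3.png

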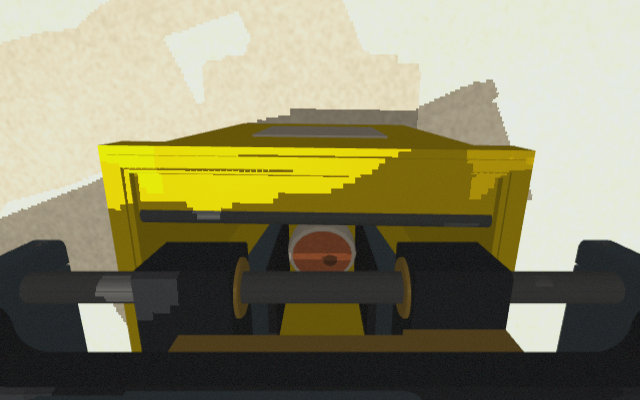

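The dish is inside at (322,252) and the flap is hanging open. Releasing.

>>> drive_tool --moves '[{"claw":0,"dx":0,"dy":0,"dz":0.15,"yaw":0},{"claw":-0.2,"dx":0,"dy":0,"dz":0,"yaw":0},{"claw":-0.2,"dx":0,"dy":0,"dz":0,"yaw":0},{"claw":-0.2,"dx":0,"dy":0,"dz":0,"yaw":0}]'

```text
time_s: 8.85
ee_pos: [546.2, 283.4, 127.5]
ee_rot: [-179.0, 0.6, 90.9]
force: [0.8, -0.3, -1.4]
gripper_width: 54.5
```

```bash
python3 -c "
from h import *
go((545.5,284.5,210),91)
f=grab_frame('wrist'); cv2.imwrite('pics/w4.png',f['color'])
"
```

```text
t 8.85 tcp [546.2 283.4 127.5] rot [-179.     0.6   90.9] w 54.5 F [ 0.8 -0.3 -1.4]  -> units [ 0.01 -0.11 -4.12] yaw units -0.01
```

View pics/w4.png

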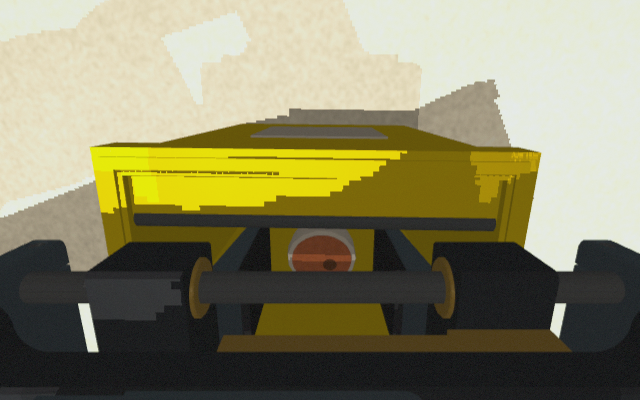

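After opening, the dish still shows at (322,250). It did not drop, so the flap is pinching it against the front wall. I'll shift the fingers rearwards to push the flap off it.

>>> drive_tool --moves '[{"claw":-0.2,"dx":0.2,"dy":0,"dz":0,"yaw":0},{"claw":-0.2,"dx":0.2,"dy":0,"dz":0,"yaw":0},{"claw":-0.2,"dx":0,"dy":0,"dz":0,"yaw":0}]'

```text
time_s: 9.28
ee_pos: [545.7, 290.6, 127.1]
ee_rot: [-178.9, 0.7, 90.9]
force: [0.6, -0.9, 0.2]
gripper_width: 54.5
```

```bash
python3 -c "
from h import *
go((545.5,284.5,210),91)
f=grab_frame('wrist'); cv2.imwrite('pics/w5.png',f['color'])
"
```

```text
t 9.28 tcp [545.7 290.6 127.1] rot [-178.9    0.7   90.9] w 54.5 F [ 0.6 -0.9  0.2]  -> units [-0.36 -0.09 -4.14] yaw units -0.01
```

View pics/w5.png

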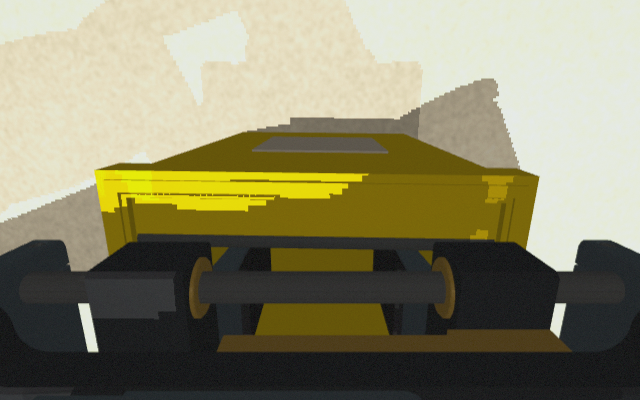

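The dish has dropped: only the inside wall shows between the fingers. Withdrawing.

>>> drive_tool --moves '[{"claw":-0.2,"dx":-0.1,"dy":0,"dz":-0.8,"yaw":0},{"claw":-0.2,"dx":-0.1,"dy":0,"dz":-1,"yaw":0},{"claw":-0.2,"dx":-0.1,"dy":0,"dz":-1,"yaw":0},{"claw":-0.2,"dx":-0.2,"dy":0,"dz":-1,"yaw":0},{"claw":-0.2,"dx":-1,"dy":0,"dz":-1,"yaw":0}]'

```text
time_s: 9.95
ee_pos: [548.1, 262.2, 230.3]
ee_rot: [-179.0, 0.6, 91.0]
force: [0.5, -0.1, -0.1]
gripper_width: 54.8
```

```bash
python3 -c "
from h import *
f=grab_frame('wrist'); cv2.imwrite('pics/w6.png',f['color'])
s=grab_frame('scene'); m=mask(s,(3,90,110),(18,255,255))
for c in blobs(m,8): print(cen(c),onz(s,*cen(c),13).round(1))
f=grab_frame('top'); m=mask(f,(3,90,110),(18,255,255))
for c in blobs(m,8): print(cen(c),onz(f,*cen(c),13).round(1))
go((581,-250,60),91)
"
```

```text
(191.71836007130122, 308.1550802139037) [ 550.8 -346.8   13. ]
(169.96987951807228, 295.3975903614458) [ 479.4 -359.2   13. ]
(233.05128205128204, 290.9935897435897) [ 581.1 -249.8   13. ]
(441.86292834890963, 238.67601246105917) [ 479.3 -361.2   13. ]
(436.4622641509434, 215.66981132075472) [ 551.3 -348.7   13. ]
(405.04620462046205, 206.37623762376236) [ 581.9 -251.7   13. ]
t 10.1 tcp [548.7 261.6 230.4] rot [-179.2    0.6   90.8] w 54.6 F [-0.4  0.1 -0.2]  -> units [-25.52   1.37   8.76] yaw units -0.02
```

View pics/w6.png

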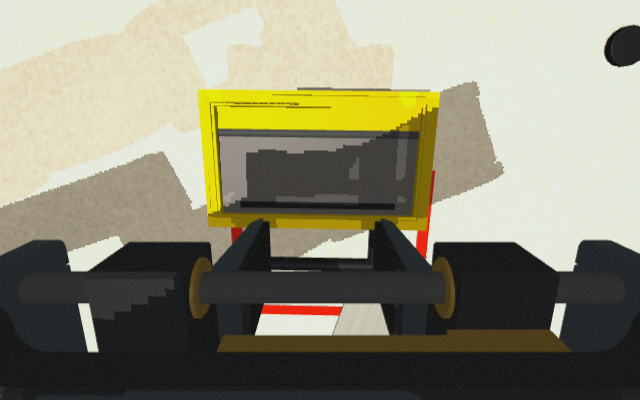

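The flap is shut (grey panel, rows 133–212) and the three remaining dishes have not moved. Next: the dish at (581.5,-250.7).

>>> drive_tool --moves '[{"claw":-0.3,"dx":-1,"dy":0,"dz":0,"yaw":0},{"claw":-0.3,"dx":-1,"dy":0.1,"dz":0,"yaw":0},{"claw":-0.3,"dx":-1,"dy":0.1,"dz":0,"yaw":0},{"claw":-0.3,"dx":-1,"dy":0,"dz":0,"yaw":0},{"claw":-0.3,"dx":-1,"dy":0.1,"dz":0,"yaw":0}]'

```text
time_s: 10.72
ee_pos: [555.2, 155.9, 228.7]
ee_rot: [-178.9, 0.7, 90.9]
force: [0.1, -0.5, 0.6]
gripper_width: 59.5
```

>>> drive_tool --moves '[{"claw":-0.3,"dx":-1,"dy":0,"dz":0,"yaw":0},{"claw":-0.3,"dx":-1,"dy":0.1,"dz":0,"yaw":0},{"claw":-0.3,"dx":-1,"dy":0.1,"dz":0,"yaw":0},{"claw":-0.3,"dx":-1,"dy":0,"dz":0,"yaw":0},{"claw":-0.3,"dx":-1,"dy":0.1,"dz":0.2,"yaw":0}]'

```text
time_s: 11.35
ee_pos: [563.3, 48.3, 226.2]
ee_rot: [-179.0, 0.7, 90.9]
force: [0.7, 0.2, 0.3]
gripper_width: 59.1
```

>>> drive_tool --moves '[{"claw":-0.3,"dx":-1,"dy":0,"dz":0.2,"yaw":0},{"claw":-0.3,"dx":-1,"dy":0.1,"dz":0.2,"yaw":0},{"claw":-0.3,"dx":-1,"dy":0.1,"dz":0.4,"yaw":0},{"claw":-0.3,"dx":-1,"dy":0,"dz":0.4,"yaw":0},{"claw":-0.3,"dx":-1,"dy":0.1,"dz":0.4,"yaw":0}]'

```text
time_s: 11.98
ee_pos: [570.3, -59.1, 194.1]
ee_rot: [-179.0, 0.7, 90.9]
force: [-0.2, 0.4, 0.1]
gripper_width: 59.3
```

>>> drive_tool --moves '[{"claw":-0.3,"dx":-1,"dy":0,"dz":0.4,"yaw":0},{"claw":-0.3,"dx":-1,"dy":0,"dz":0.4,"yaw":0},{"claw":-0.3,"dx":-1,"dy":0.1,"dz":0.5,"yaw":0},{"claw":-0.3,"dx":-1,"dy":0,"dz":0.5,"yaw":0},{"claw":-0.3,"dx":-1,"dy":0.1,"dz":0.6,"yaw":0}]'

```text
time_s: 12.6
ee_pos: [575.2, -166.8, 143.7]
ee_rot: [-179.0, 0.7, 90.9]
force: [-0.3, 0.5, -0.0]
gripper_width: 59.2
```

```bash
python3 -c "
from h import *
go((581.5,-250.7,60),91)
"
```

```text
t 12.6 tcp [ 575.2 -166.8  143.7] rot [-179.     0.7   90.9] w 59.2 F [-0.3  0.5 -0. ]  -> units [-4.15  0.32  4.23] yaw units -0.02
```

>>> drive_tool --moves '[{"claw":-0.3,"dx":-1,"dy":0.1,"dz":1,"yaw":0},{"claw":-0.3,"dx":-1,"dy":0.1,"dz":1,"yaw":0},{"claw":-0.3,"dx":-1,"dy":0.1,"dz":1,"yaw":0},{"claw":-0.3,"dx":-0.9,"dy":0,"dz":1,"yaw":0},{"claw":-0.3,"dx":0,"dy":0,"dz":0,"yaw":0}]'

```text
time_s: 13.22
ee_pos: [580.6, -252.6, 57.4]
ee_rot: [-178.9, 0.6, 90.8]
force: [0.8, 0.5, 0.6]
gripper_width: 59.4
```

```bash
python3 -c "
from h import *
go((581.5,-250.7,3),91)
f=grab_frame('wrist'); cv2.imwrite('pics/w7.png',f['color'])
m=mask(f,(3,90,90),(18,255,255))
for c in blobs(m,200):
  print(cen(c),cv2.contourArea(c),onz(f,*cen(c),13).round(1))
"
```

```text
t 13.22 tcp [ 580.6 -252.6   57.4] rot [-178.9    0.6   90.8] w 59.4 F [0.8 0.5 0.6]  -> units [0.12 0.1  2.72] yaw units -0.03
(278.03621958121107, 330.479909451047) 294.5 [ 549.  -336.7   13. ]
(321.9647542806315, 216.16233044251723) 1499.0 [ 579.6 -249.1   13. ]
```

>>> drive_tool --moves '[{"claw":-0.3,"dx":0.1,"dy":0,"dz":1,"yaw":0},{"claw":-0.3,"dx":0,"dy":0,"dz":1,"yaw":0},{"claw":-0.3,"dx":0,"dy":0,"dz":0.6,"yaw":0},{"claw":-0.3,"dx":0,"dy":0,"dz":0.1,"yaw":0}]'

```text
time_s: 13.78
ee_pos: [583.4, -249.4, 7.0]
ee_rot: [-179.4, 0.7, 90.9]
force: [0.1, -0.6, 0.4]
gripper_width: 59.8
```

```bash
python3 -c "
from h import *
go((581,-250.5,3),91)
"
```

```text
t 13.78 tcp [ 583.4 -249.4    7. ] rot [-179.4    0.7   90.9] w 59.8 F [ 0.1 -0.6  0.4]  -> units [-0.05 -0.12  0.2 ] yaw units -0.01
```

>>> drive_tool --moves '[{"claw":-0.3,"dx":0.1,"dy":-0.1,"dz":0.2,"yaw":0},{"claw":0.6,"dx":0,"dy":0,"dz":0,"yaw":0},{"claw":0.6,"dx":0,"dy":0,"dz":0,"yaw":0},{"claw":0.6,"dx":0,"dy":0,"dz":0,"yaw":0},{"claw":0.6,"dx":0,"dy":0,"dz":-1,"yaw":0}]'

```text
time_s: 14.4
ee_pos: [581.7, -246.8, 23.9]
ee_rot: [-179.4, 0.7, 90.9]
force: [0.3, 0.7, 0.2]
gripper_width: 34.8
```

>>> drive_tool --moves '[{"claw":0.6,"dx":1,"dy":0,"dz":-1,"yaw":0},{"claw":0.6,"dx":1,"dy":0,"dz":-1,"yaw":0},{"claw":0.6,"dx":1,"dy":-0.1,"dz":-1,"yaw":0},{"claw":0.6,"dx":1,"dy":-0.1,"dz":-1,"yaw":0},{"claw":0.6,"dx":1,"dy":-0.1,"dz":-1,"yaw":0}]'

```text
time_s: 15.02
ee_pos: [574.6, -138.4, 129.4]
ee_rot: [-179.5, 0.7, 90.9]
force: [1.0, -0.0, 0.1]
gripper_width: 34.5
```

>>> drive_tool --moves '[{"claw":0.6,"dx":1,"dy":-0.1,"dz":-1,"yaw":0},{"claw":0.6,"dx":1,"dy":-0.1,"dz":-1,"yaw":0},{"claw":0.6,"dx":1,"dy":-0.1,"dz":-1,"yaw":0},{"claw":0.6,"dx":1,"dy":-0.1,"dz":-1,"yaw":0},{"claw":0.6,"dx":1,"dy":-0.1,"dz":-0.7,"yaw":0}]'

```text
time_s: 15.65
ee_pos: [561.0, -27.8, 231.1]
ee_rot: [-179.7, 0.7, 91.1]
force: [-0.1, -1.4, 0.2]
gripper_width: 34.2
```

```bash
python3 -c "
from h import *
go((545.5,287.5,212),91)
"
```

```text
t 15.65 tcp [561.  -27.8 231.1] rot [-179.7    0.7   91.1] w 34.2 F [-0.1 -1.4  0.2]  -> units [15.79 -0.46  0.77] yaw units 0.01
```

>>> drive_tool --moves '[{"claw":0.6,"dx":1,"dy":0,"dz":0,"yaw":0},{"claw":0.6,"dx":1,"dy":0,"dz":0,"yaw":0},{"claw":0.6,"dx":1,"dy":-0.1,"dz":0,"yaw":0},{"claw":0.6,"dx":1,"dy":0,"dz":0,"yaw":0},{"claw":0.6,"dx":1,"dy":0,"dz":0,"yaw":0}]'

```text
time_s: 16.27
ee_pos: [553.6, 80.9, 236.7]
ee_rot: [180.0, 0.7, 91.3]
force: [-0.7, -0.2, 0.3]
gripper_width: 34.2
```

>>> drive_tool --moves '[{"claw":0.6,"dx":1,"dy":0,"dz":0,"yaw":0},{"claw":0.6,"dx":1,"dy":0,"dz":0,"yaw":0},{"claw":0.6,"dx":1,"dy":-0.1,"dz":0,"yaw":0},{"claw":0.6,"dx":1,"dy":0,"dz":0,"yaw":0},{"claw":0.6,"dx":1,"dy":0,"dz":0,"yaw":0}]'

```text
time_s: 16.9
ee_pos: [544.8, 188.9, 239.8]
ee_rot: [179.8, 0.6, 91.5]
force: [0.2, 0.5, 0.1]
gripper_width: 34.6
```

```bash
python3 -c "
from h import *
go((545.5,287.5,212),91)
"
```

```text
t 16.9 tcp [544.8 188.9 239.8] rot [179.8   0.6  91.5] w 34.6 F [0.2 0.5 0.1]  -> units [4.94 0.16 1.33] yaw units 0.06
```

>>> drive_tool --moves '[{"claw":0.6,"dx":1,"dy":0.1,"dz":0.2,"yaw":0},{"claw":0.6,"dx":1,"dy":0.1,"dz":0.2,"yaw":0},{"claw":0.6,"dx":1,"dy":0.1,"dz":0.4,"yaw":0},{"claw":0.6,"dx":1,"dy":0.1,"dz":0.5,"yaw":0},{"claw":0.6,"dx":0.7,"dy":0,"dz":0,"yaw":0}]'

```text
time_s: 17.52
ee_pos: [550.3, 289.8, 209.8]
ee_rot: [179.9, 0.7, 91.6]
force: [-0.8, -0.3, -1.1]
gripper_width: 34.3
```

>>> drive_tool --moves '[{"claw":0.6,"dx":0,"dy":0,"dz":0,"yaw":0}]'

```text
time_s: 17.65
ee_pos: [550.2, 290.8, 209.5]
ee_rot: [179.9, 0.7, 91.6]
force: [-0.4, -0.2, 0.9]
gripper_width: 34.8
```

```bash
python3 -c "
from h import *
go((545.5,287.5,125),91)
"
```

```text
t 17.65 tcp [550.2 290.8 209.5] rot [179.9   0.7  91.6] w 34.8 F [-0.4 -0.2  0.9]  -> units [-0.11 -0.25  4.22] yaw units 0.08
```

>>> drive_tool --moves '[{"claw":0.6,"dx":-0.15,"dy":-0.2,"dz":0.8,"yaw":0},{"claw":0.6,"dx":0,"dy":0,"dz":0.9,"yaw":0},{"claw":0.6,"dx":0,"dy":0,"dz":0.9,"yaw":0},{"claw":0.6,"dx":0,"dy":0,"dz":0.8,"yaw":0},{"claw":0.6,"dx":0,"dy":0,"dz":0.6,"yaw":0}]'

```text
time_s: 18.27
ee_pos: [549.0, 284.7, 131.1]
ee_rot: [179.5, 0.7, 91.5]
force: [0.3, -0.4, 1.7]
gripper_width: 34.2
```

```bash
python3 -c "
from h import *
go((545.5,287.5,125),91)
"
```

```text
t 18.27 tcp [549.  284.7 131.1] rot [179.5   0.7  91.5] w 34.2 F [ 0.3 -0.4  1.7]  -> units [ 0.15 -0.17  0.3 ] yaw units 0.06
```

Next: deeper, rearwards, then open and shift rearwards again.

>>> drive_tool --moves '[{"claw":0.6,"dx":0.2,"dy":0,"dz":0.3,"yaw":0},{"claw":-0.2,"dx":0,"dy":0,"dz":0,"yaw":0},{"claw":-0.2,"dx":0.2,"dy":0,"dz":0,"yaw":0},{"claw":-0.2,"dx":0.1,"dy":0,"dz":0,"yaw":0},{"claw":-0.2,"dx":0,"dy":0,"dz":0,"yaw":0}]'

```text
time_s: 18.9
ee_pos: [547.7, 294.2, 124.1]
ee_rot: [179.7, 0.8, 91.5]
force: [-0.8, -2.8, -0.4]
gripper_width: 54.6
```

```bash
python3 -c "
from h import *
go((545.5,284.5,210),91)
f=grab_frame('wrist'); cv2.imwrite('pics/w8.png',f['color'])
"
```

```text
t 18.9 tcp [547.7 294.2 124.1] rot [179.7   0.8  91.5] w 54.6 F [-0.8 -2.8 -0.4]  -> units [-0.54 -0.1  -4.29] yaw units 0.06
```

View pics/w8.png

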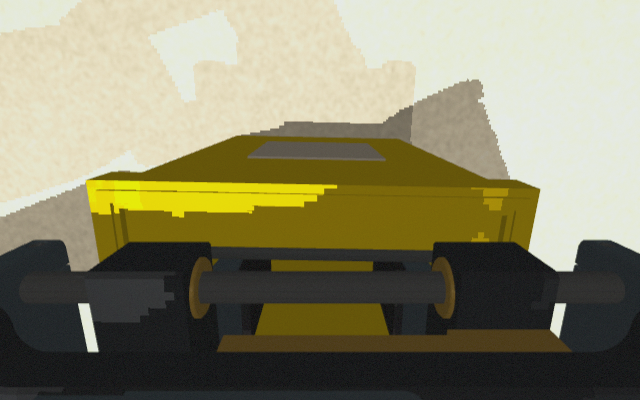

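Dropped. Withdrawing and going for the dish at (551,-348).

>>> drive_tool --moves '[{"claw":-0.2,"dx":-0.1,"dy":0,"dz":-0.8,"yaw":0},{"claw":-0.2,"dx":-0.1,"dy":0,"dz":-1,"yaw":0},{"claw":-0.2,"dx":-0.2,"dy":0,"dz":-1,"yaw":0},{"claw":-0.2,"dx":-0.2,"dy":0,"dz":-1,"yaw":0},{"claw":-0.3,"dx":-1,"dy":0,"dz":-1,"yaw":0}]'

```text
time_s: 19.58
ee_pos: [549.9, 264.9, 228.0]
ee_rot: [179.3, 0.5, 91.6]
force: [0.1, -0.7, -0.2]
gripper_width: 59.1
```

```bash
python3 -c "
from h import *
f=grab_frame('wrist'); cv2.imwrite('pics/w9.png',f['color'])
s=grab_frame('scene'); m=mask(s,(3,90,110),(18,255,255))
for c in blobs(m,8): print(cen(c),onz(s,*cen(c),13).round(1))
go((551,-348,60),91)
"
```

```text
(191.74542124542123, 308.21062271062266) [ 551.  -346.8   13. ]
(169.96987951807228, 295.3975903614458) [ 479.4 -359.2   13. ]
t 19.68 tcp [551.2 263.8 230.2] rot [179.    0.5  91.4] w 59.2 F [-0.3 -0.2  1. ]  -> units [-30.51  -0.93   8.75] yaw units 0.05
```

View pics/w9.png

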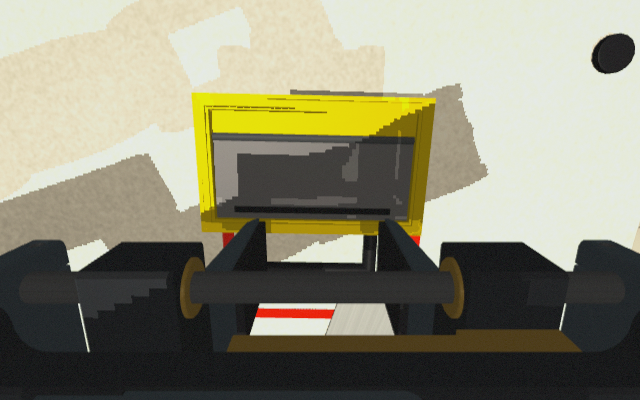

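>>> drive_tool --moves '[{"claw":-0.3,"dx":-1,"dy":0,"dz":0,"yaw":0},{"claw":-0.3,"dx":-1,"dy":0,"dz":0,"yaw":0},{"claw":-0.3,"dx":-1,"dy":0,"dz":0,"yaw":0},{"claw":-0.3,"dx":-1,"dy":0,"dz":0,"yaw":0},{"claw":-0.3,"dx":-1,"dy":0,"dz":0,"yaw":0}]'

```text
time_s: 20.3
ee_pos: [553.0, 158.3, 229.1]
ee_rot: [179.2, 0.5, 91.5]
force: [0.7, 0.1, -0.9]
gripper_width: 59.5
```

>>> drive_tool --moves '[{"claw":-0.3,"dx":-1,"dy":0,"dz":0,"yaw":0},{"claw":-0.3,"dx":-1,"dy":0,"dz":0,"yaw":0},{"claw":-0.3,"dx":-1,"dy":0,"dz":0,"yaw":0},{"claw":-0.3,"dx":-1,"dy":0,"dz":0,"yaw":0},{"claw":-0.3,"dx":-1,"dy":0,"dz":0,"yaw":0}]'

```text
time_s: 20.92
ee_pos: [555.5, 50.5, 229.8]
ee_rot: [179.2, 0.5, 91.4]
force: [1.5, 0.4, -0.2]
gripper_width: 59.2
```

>>> drive_tool --moves '[{"claw":-0.3,"dx":-1,"dy":0,"dz":0,"yaw":0},{"claw":-0.3,"dx":-1,"dy":0,"dz":0,"yaw":0},{"claw":-0.3,"dx":-1,"dy":0,"dz":0.3,"yaw":0},{"claw":-0.3,"dx":-1,"dy":0,"dz":0.3,"yaw":0},{"claw":-0.3,"dx":-1,"dy":0,"dz":0.3,"yaw":0}]'

```text
time_s: 21.55
ee_pos: [557.8, -57.1, 212.9]
ee_rot: [179.0, 0.5, 91.4]
force: [-1.1, 0.3, 0.3]
gripper_width: 59.6
```

>>> drive_tool --moves '[{"claw":-0.3,"dx":-1,"dy":0,"dz":0.3,"yaw":0},{"claw":-0.3,"dx":-1,"dy":0,"dz":0.3,"yaw":0},{"claw":-0.3,"dx":-1,"dy":0,"dz":0.3,"yaw":0},{"claw":-0.3,"dx":-1,"dy":0,"dz":0.3,"yaw":0},{"claw":-0.3,"dx":-1,"dy":0,"dz":0.3,"yaw":0}]'

```text
time_s: 22.18
ee_pos: [559.7, -164.8, 182.7]
ee_rot: [179.0, 0.5, 91.3]
force: [-0.1, -0.0, -0.4]
gripper_width: 59.2
```

>>> drive_tool --moves '[{"claw":-0.3,"dx":-1,"dy":0,"dz":0.5,"yaw":0},{"claw":-0.3,"dx":-1,"dy":0,"dz":0.5,"yaw":0},{"claw":-0.3,"dx":-1,"dy":0,"dz":0.5,"yaw":0},{"claw":-0.3,"dx":-1,"dy":0,"dz":0.5,"yaw":0},{"claw":-0.3,"dx":-1,"dy":0,"dz":0.5,"yaw":0}]'

```text
time_s: 22.8
ee_pos: [563.0, -272.4, 129.8]
ee_rot: [179.0, 0.5, 91.3]
force: [-0.0, 0.5, 0.1]
gripper_width: 59.2
```

```bash
python3 -c "
from h import *
go((551,-347,55),91)
"
```

```text
t 22.8 tcp [ 563.  -272.4  129.8] rot [179.    0.5  91.3] w 59.2 F [-0.   0.5  0.1]  -> units [-3.68 -0.75  3.76] yaw units 0.04
```

>>> drive_tool --moves '[{"claw":-0.3,"dx":-1,"dy":-0.2,"dz":1,"yaw":0},{"claw":-0.3,"dx":-1,"dy":-0.2,"dz":1,"yaw":0},{"claw":-0.3,"dx":-0.9,"dy":-0.2,"dz":1,"yaw":0},{"claw":-0.3,"dx":-0.5,"dy":-0.2,"dz":0.5,"yaw":0},{"claw":-0.3,"dx":0,"dy":0,"dz":0,"yaw":0}]'

```text
time_s: 23.42
ee_pos: [547.4, -346.9, 52.7]
ee_rot: [179.2, 0.3, 91.2]
force: [0.4, 0.2, -0.2]
gripper_width: 59.3
```

```bash
python3 -c "
from h import *
f=grab_frame('wrist'); cv2.imwrite('pics/w10.png',f['color'])
m=mask(f,(3,90,90),(18,255,255))
for c in blobs(m,200):
  print(cen(c),cv2.contourArea(c),onz(f,*cen(c),13).round(1))
go((551,-346,3),91)
"
```

```text
(211.6710182767624, 235.7126486800116) 1149.0 [ 476.7 -356.2   13. ]
(323.9670967741935, 222.62451612903226) 1550.0 [ 549.1 -346.1   13. ]
t 23.48 tcp [ 547.8 -346.6   53.3] rot [179.2   0.4  91.2] w 58.8 F [ 0.  -0.2 -0.3]  -> units [0.04 0.12 2.52] yaw units 0.03
```

>>> drive_tool --moves '[{"claw":-0.3,"dx":0.1,"dy":0.1,"dz":1,"yaw":0},{"claw":-0.3,"dx":0,"dy":0,"dz":0.9,"yaw":0},{"claw":-0.3,"dx":0,"dy":0,"dz":0.5,"yaw":0},{"claw":-0.3,"dx":0,"dy":0,"dz":0.1,"yaw":0}]'

```text
time_s: 23.98
ee_pos: [553.2, -344.2, 4.7]
ee_rot: [178.9, 0.5, 91.3]
force: [0.3, 0.1, 0.5]
gripper_width: 59.0
```

```bash
python3 -c "
from h import *
go((550.5,-346,3),91)
"
```

```text
t 23.98 tcp [ 553.2 -344.2    4.7] rot [178.9   0.5  91.3] w 59.0 F [0.3 0.1 0.5]  -> units [-0.09 -0.14  0.08] yaw units 0.04
```

>>> drive_tool --moves '[{"claw":0.6,"dx":-0.1,"dy":-0.1,"dz":0.1,"yaw":0},{"claw":0.6,"dx":0,"dy":0,"dz":0,"yaw":0},{"claw":0.6,"dx":0,"dy":0,"dz":0,"yaw":0},{"claw":0.6,"dx":0,"dy":0,"dz":0,"yaw":0},{"claw":0.6,"dx":0,"dy":0,"dz":-1,"yaw":0}]'

```text
time_s: 24.6
ee_pos: [550.5, -346.1, 22.9]
ee_rot: [178.9, 0.5, 91.3]
force: [-0.1, -0.5, 0.1]
gripper_width: 34.6
```

>>> drive_tool --moves '[{"claw":0.6,"dx":1,"dy":0,"dz":-0.6,"yaw":0},{"claw":0.6,"dx":1,"dy":0,"dz":-0.6,"yaw":0},{"claw":0.6,"dx":1,"dy":0,"dz":-0.6,"yaw":0},{"claw":0.6,"dx":1,"dy":0,"dz":-0.6,"yaw":0},{"claw":0.6,"dx":1,"dy":0,"dz":-0.6,"yaw":0}]'

```text
time_s: 25.22
ee_pos: [546.5, -238.5, 85.8]
ee_rot: [178.8, 0.5, 91.3]
force: [0.0, -0.1, 0.3]
gripper_width: 34.1
```

>>> drive_tool --moves '[{"claw":0.6,"dx":1,"dy":0,"dz":-0.6,"yaw":0},{"claw":0.6,"dx":1,"dy":0,"dz":-0.6,"yaw":0},{"claw":0.6,"dx":1,"dy":0,"dz":-0.6,"yaw":0},{"claw":0.6,"dx":1,"dy":0,"dz":-0.6,"yaw":0},{"claw":0.6,"dx":1,"dy":0,"dz":-0.6,"yaw":0}]'

```text
time_s: 25.85
ee_pos: [542.7, -130.5, 149.4]
ee_rot: [178.8, 0.5, 91.4]
force: [0.3, 0.2, -0.4]
gripper_width: 34.6
```

>>> drive_tool --moves '[{"claw":0.6,"dx":1,"dy":0,"dz":-0.6,"yaw":0},{"claw":0.6,"dx":1,"dy":0,"dz":-0.6,"yaw":0},{"claw":0.6,"dx":1,"dy":0,"dz":-0.6,"yaw":0},{"claw":0.6,"dx":1,"dy":0,"dz":-0.6,"yaw":0},{"claw":0.6,"dx":1,"dy":0,"dz":-0.6,"yaw":0}]'

```text
time_s: 26.48
ee_pos: [538.2, -23.1, 212.7]
ee_rot: [178.8, 0.5, 91.3]
force: [0.0, 0.3, 0.7]
gripper_width: 34.7
```

```bash
python3 -c "
from h import *
go((545.5,287.5,212),91)
"
```

```text
t 26.48 tcp [538.2 -23.1 212.7] rot [178.8   0.5  91.3] w 34.7 F [0.  0.3 0.7]  -> units [15.52  0.73 -0.08] yaw units 0.04
```

>>> drive_tool --moves '[{"claw":0.6,"dx":1,"dy":0.1,"dz":-0.2,"yaw":0},{"claw":0.6,"dx":1,"dy":0.1,"dz":-0.2,"yaw":0},{"claw":0.6,"dx":1,"dy":0,"dz":-0.2,"yaw":0},{"claw":0.6,"dx":1,"dy":0.1,"dz":0,"yaw":0},{"claw":0.6,"dx":1,"dy":0,"dz":0,"yaw":0}]'

```text
time_s: 27.1
ee_pos: [540.6, 83.9, 227.9]
ee_rot: [178.6, 0.5, 91.3]
force: [0.2, -0.3, -0.4]
gripper_width: 34.5
```

>>> drive_tool --moves '[{"claw":0.6,"dx":1,"dy":0.1,"dz":0,"yaw":0},{"claw":0.6,"dx":1,"dy":0,"dz":0,"yaw":0},{"claw":0.6,"dx":1,"dy":0.1,"dz":0,"yaw":0},{"claw":0.6,"dx":1,"dy":0,"dz":0,"yaw":0},{"claw":0.6,"dx":1,"dy":0.1,"dz":0,"yaw":0}]'

```text
time_s: 27.72
ee_pos: [543.0, 190.8, 228.8]
ee_rot: [178.6, 0.5, 91.3]
force: [-0.6, 0.3, -0.4]
gripper_width: 34.2
```

>>> drive_tool --moves '[{"claw":0.6,"dx":1,"dy":0.1,"dz":0,"yaw":0},{"claw":0.6,"dx":1,"dy":0,"dz":0,"yaw":0},{"claw":0.6,"dx":1,"dy":0.1,"dz":0,"yaw":0},{"claw":0.6,"dx":0.9,"dy":0,"dz":0,"yaw":0},{"claw":0.6,"dx":0,"dy":0,"dz":0,"yaw":0}]'

```text
time_s: 28.35
ee_pos: [545.2, 276.0, 227.6]
ee_rot: [178.6, 0.5, 91.5]
force: [0.4, -0.3, -0.2]
gripper_width: 34.3
```

```bash
python3 -c "
from h import *
go((545.5,287.5,124),91)
"
```

```text
t 28.35 tcp [545.2 276.  227.6] rot [178.6   0.5  91.5] w 34.3 F [ 0.4 -0.3 -0.2]  -> units [ 0.62 -0.1   5.18] yaw units 0.05
```

>>> drive_tool --moves '[{"claw":0.6,"dx":0.6,"dy":0,"dz":0.7,"yaw":0},{"claw":0.6,"dx":0,"dy":0,"dz":0,"yaw":0}]'

```text
time_s: 28.6
ee_pos: [545.1, 287.9, 212.2]
ee_rot: [178.6, 0.6, 91.4]
force: [-0.1, -0.1, -0.1]
gripper_width: 34.4
```

```bash
python3 -c "
from h import *
go((545.5,287.5,124),91)
"
```

```text
t 28.6 tcp [545.1 287.9 212.2] rot [178.6   0.6  91.4] w 34.4 F [-0.1 -0.1 -0.1]  -> units [ 0.02 -0.08  4.41] yaw units 0.05
```

>>> drive_tool --moves '[{"claw":0.6,"dx":0,"dy":0,"dz":0.9,"yaw":0},{"claw":0.6,"dx":0,"dy":0,"dz":0.9,"yaw":0},{"claw":0.6,"dx":0,"dy":0,"dz":0.9,"yaw":0},{"claw":0.6,"dx":0,"dy":0,"dz":0.9,"yaw":0},{"claw":0.6,"dx":0,"dy":0,"dz":0.7,"yaw":0}]'

```text
time_s: 29.22
ee_pos: [549.0, 284.3, 126.1]
ee_rot: [178.4, 0.6, 91.3]
force: [0.9, -0.5, -0.2]
gripper_width: 34.3
```

>>> drive_tool --moves '[{"claw":0.6,"dx":0.1,"dy":0,"dz":0.1,"yaw":0},{"claw":-0.2,"dx":0,"dy":0,"dz":0,"yaw":0},{"claw":-0.2,"dx":0.2,"dy":0,"dz":0,"yaw":0},{"claw":-0.2,"dx":0.1,"dy":0,"dz":0,"yaw":0},{"claw":-0.2,"dx":0,"dy":0,"dz":0,"yaw":0}]'

```text
time_s: 29.85
ee_pos: [548.4, 291.9, 124.1]
ee_rot: [178.5, 0.7, 91.2]
force: [-0.0, -1.4, -0.4]
gripper_width: 54.5
```

```bash
python3 -c "
from h import *
go((545.5,284.5,210),91)
f=grab_frame('wrist'); cv2.imwrite('pics/w11.png',f['color'])
"
```

```text
t 29.85 tcp [548.4 291.9 124.1] rot [178.5   0.7  91.2] w 54.5 F [-0.  -1.4 -0.4]  -> units [-0.42 -0.04 -4.29] yaw units 0.03
```

View pics/w11.png

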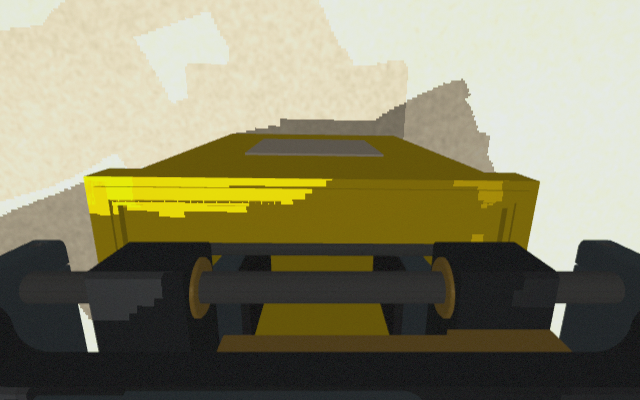

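Dropped. Withdrawing and going for the last dish, at (479,-360).

>>> drive_tool --moves '[{"claw":-0.2,"dx":-0.1,"dy":0,"dz":-0.8,"yaw":0},{"claw":-0.2,"dx":-0.1,"dy":0,"dz":-1,"yaw":0},{"claw":-0.2,"dx":-0.2,"dy":0,"dz":-1,"yaw":0},{"claw":-0.2,"dx":-0.2,"dy":0,"dz":-1,"yaw":0},{"claw":-0.3,"dx":-1,"dy":0,"dz":-1,"yaw":0}]'

```text
time_s: 30.52
ee_pos: [547.6, 261.8, 227.7]
ee_rot: [178.2, 0.5, 91.3]
force: [-0.1, -0.4, -0.8]
gripper_width: 58.9
```

```bash
python3 -c "
from h import *
f=grab_frame('wrist'); cv2.imwrite('pics/w12.png',f['color'])
s=grab_frame('scene'); m=mask(s,(3,90,110),(18,255,255))
for c in blobs(m,8): print(cen(c),onz(s,*cen(c),13).round(1))
go((479,-360,60),91)
"
```

```text
(169.8574297188755, 295.37951807228916) [ 479.1 -359.3   13. ]
(38.56666666666666, 146.06666666666666) [-514.7 -285.1   13. ]
t 30.62 tcp [548.9 260.7 229.9] rot [177.9   0.5  91.2] w 59.2 F [-0.2 -0.1  0.5]  -> units [-30.89  -4.45   8.58] yaw units 0.02
```

View pics/w12.png

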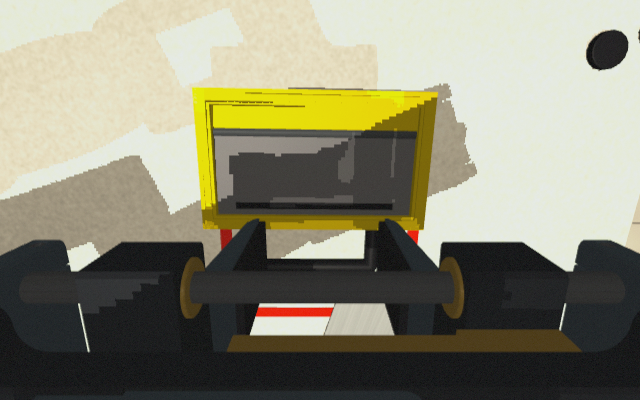

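>>> drive_tool --moves '[{"claw":-0.3,"dx":-1,"dy":-0.2,"dz":0,"yaw":0},{"claw":-0.3,"dx":-1,"dy":-0.2,"dz":0,"yaw":0},{"claw":-0.3,"dx":-1,"dy":-0.2,"dz":0,"yaw":0},{"claw":-0.3,"dx":-1,"dy":-0.2,"dz":0,"yaw":0},{"claw":-0.3,"dx":-1,"dy":-0.2,"dz":0,"yaw":0}]'

```text
time_s: 31.25
ee_pos: [528.6, 154.6, 228.0]
ee_rot: [178.1, 0.5, 91.2]
force: [-0.2, -0.5, 0.1]
gripper_width: 59.4
```

>>> drive_tool --moves '[{"claw":-0.3,"dx":-1,"dy":-0.2,"dz":0,"yaw":0},{"claw":-0.3,"dx":-1,"dy":-0.2,"dz":0,"yaw":0},{"claw":-0.3,"dx":-1,"dy":-0.2,"dz":0,"yaw":0},{"claw":-0.3,"dx":-1,"dy":-0.2,"dz":0,"yaw":0},{"claw":-0.3,"dx":-1,"dy":-0.2,"dz":0,"yaw":0}]'

```text
time_s: 31.88
ee_pos: [509.0, 46.6, 228.1]
ee_rot: [178.0, 0.5, 91.2]
force: [0.6, -0.7, 0.6]
gripper_width: 59.1
```

>>> drive_tool --moves '[{"claw":-0.3,"dx":-1,"dy":-0.2,"dz":0,"yaw":0},{"claw":-0.3,"dx":-1,"dy":-0.2,"dz":0,"yaw":0},{"claw":-0.3,"dx":-1,"dy":-0.2,"dz":0.3,"yaw":0},{"claw":-0.3,"dx":-1,"dy":-0.2,"dz":0.3,"yaw":0},{"claw":-0.3,"dx":-1,"dy":-0.2,"dz":0.3,"yaw":0}]'

```text
time_s: 32.5
ee_pos: [489.7, -61.0, 210.7]
ee_rot: [177.9, 0.5, 91.1]
force: [0.2, 0.3, 0.3]
gripper_width: 59.5
```

>>> drive_tool --moves '[{"claw":-0.3,"dx":-1,"dy":-0.2,"dz":0.3,"yaw":0},{"claw":-0.3,"dx":-1,"dy":-0.2,"dz":0.3,"yaw":0},{"claw":-0.3,"dx":-1,"dy":-0.2,"dz":0.3,"yaw":0},{"claw":-0.3,"dx":-1,"dy":-0.2,"dz":0.3,"yaw":0},{"claw":-0.3,"dx":-1,"dy":-0.2,"dz":0.3,"yaw":0}]'

```text
time_s: 33.12
ee_pos: [469.7, -168.2, 180.3]
ee_rot: [177.8, 0.6, 91.0]
force: [0.2, -0.6, -0.5]
gripper_width: 59.4
```

>>> drive_tool --moves '[{"claw":-0.3,"dx":-1,"dy":-0.2,"dz":0.5,"yaw":0},{"claw":-0.3,"dx":-1,"dy":-0.2,"dz":0.5,"yaw":0},{"claw":-0.3,"dx":-1,"dy":-0.2,"dz":0.5,"yaw":0},{"claw":-0.3,"dx":-1,"dy":-0.2,"dz":0.5,"yaw":0},{"claw":-0.3,"dx":-1,"dy":-0.2,"dz":0.5,"yaw":0}]'

```text
time_s: 33.75
ee_pos: [450.2, -275.6, 129.8]
ee_rot: [177.7, 0.6, 90.9]
force: [-0.2, 0.5, 0.1]
gripper_width: 59.0
```

```bash
python3 -c "
from h import *
go((479,-359,55),91)
"
```

```text
t 33.75 tcp [ 450.2 -275.6  129.8] rot [177.7   0.6  90.9] w 59.0 F [-0.2  0.5  0.1]  -> units [-4.15  1.22  3.84] yaw units -0.01
```

>>> drive_tool --moves '[{"claw":-0.3,"dx":-1,"dy":0.4,"dz":1,"yaw":0},{"claw":-0.3,"dx":-1,"dy":0.4,"dz":1,"yaw":0},{"claw":-0.3,"dx":-1,"dy":0.3,"dz":1,"yaw":0},{"claw":-0.3,"dx":-0.7,"dy":0,"dz":0.6,"yaw":0},{"claw":-0.3,"dx":0,"dy":0,"dz":0,"yaw":0}]'

```text
time_s: 34.38
ee_pos: [473.3, -356.1, 57.6]
ee_rot: [177.7, 0.6, 90.7]
force: [0.1, 0.8, 0.9]
gripper_width: 59.3
```

```bash
python3 -c "
from h import *
f=grab_frame('wrist'); cv2.imwrite('pics/w13.png',f['color'])
m=mask(f,(3,90,90),(18,255,255))
for c in blobs(m,200):
  print(cen(c),cv2.contourArea(c),onz(f,*cen(c),13).round(1))
go((478.5,-358.5,3),91)
"
```

```text
(324.94935700466596, 224.3243427791055) 1464.5 [ 477.  -358.4   13. ]
t 34.42 tcp [ 473.5 -355.7   58.1] rot [177.6   0.7  90.8] w 59.4 F [-0.4  0.4  0.7]  -> units [-0.11  0.13  2.76] yaw units -0.03
```

>>> drive_tool --moves '[{"claw":-0.3,"dx":-0.1,"dy":0,"dz":1,"yaw":0},{"claw":-0.3,"dx":0,"dy":0,"dz":1,"yaw":0},{"claw":-0.3,"dx":0,"dy":0,"dz":0.5,"yaw":0},{"claw":-0.3,"dx":0,"dy":0,"dz":0.1,"yaw":0}]'

```text
time_s: 34.92
ee_pos: [476.8, -357.6, 9.3]
ee_rot: [177.3, 0.8, 90.8]
force: [-1.2, -0.1, 0.2]
gripper_width: 59.2
```

```bash
python3 -c "
from h import *
go((478.5,-357.5,3),91)
"
```

```text
t 34.92 tcp [ 476.8 -357.6    9.3] rot [177.3   0.8  90.8] w 59.2 F [-1.2 -0.1  0.2]  -> units [0.01 0.07 0.32] yaw units -0.02
```

>>> drive_tool --moves '[{"claw":-0.3,"dx":0,"dy":0.1,"dz":0.3,"yaw":0},{"claw":0.6,"dx":0,"dy":0,"dz":0,"yaw":0},{"claw":0.6,"dx":0,"dy":0,"dz":0,"yaw":0},{"claw":0.6,"dx":0,"dy":0,"dz":0,"yaw":0},{"claw":0.6,"dx":0,"dy":0,"dz":-1,"yaw":0}]'

```text
time_s: 35.55
ee_pos: [478.3, -356.9, 24.0]
ee_rot: [177.3, 0.8, 90.9]
force: [0.4, -0.3, 0.1]
gripper_width: 34.5
```

>>> drive_tool --moves '[{"claw":0.6,"dx":1,"dy":0.1,"dz":-0.6,"yaw":0},{"claw":0.6,"dx":1,"dy":0.1,"dz":-0.6,"yaw":0},{"claw":0.6,"dx":1,"dy":0.1,"dz":-0.6,"yaw":0},{"claw":0.6,"dx":1,"dy":0.1,"dz":-0.6,"yaw":0},{"claw":0.6,"dx":1,"dy":0.1,"dz":-0.6,"yaw":0}]'

```text
time_s: 36.17
ee_pos: [484.0, -248.8, 86.6]
ee_rot: [177.3, 0.8, 90.8]
force: [-0.7, -0.1, -0.8]
gripper_width: 34.4
```

>>> drive_tool --moves '[{"claw":0.6,"dx":1,"dy":0.1,"dz":-0.6,"yaw":0},{"claw":0.6,"dx":1,"dy":0.1,"dz":-0.6,"yaw":0},{"claw":0.6,"dx":1,"dy":0.1,"dz":-0.6,"yaw":0},{"claw":0.6,"dx":1,"dy":0.1,"dz":-0.6,"yaw":0},{"claw":0.6,"dx":1,"dy":0.1,"dz":-0.6,"yaw":0}]'

```text
time_s: 36.8
ee_pos: [488.6, -138.3, 149.9]
ee_rot: [177.3, 0.8, 91.0]
force: [-0.5, -0.2, 1.3]
gripper_width: 34.0
```

>>> drive_tool --moves '[{"claw":0.6,"dx":1,"dy":0.1,"dz":-0.6,"yaw":0},{"claw":0.6,"dx":1,"dy":0.1,"dz":-0.6,"yaw":0},{"claw":0.6,"dx":1,"dy":0.1,"dz":-0.6,"yaw":0},{"claw":0.6,"dx":1,"dy":0.1,"dz":-0.6,"yaw":0},{"claw":0.6,"dx":1,"dy":0.1,"dz":-0.6,"yaw":0}]'

```text
time_s: 37.42
ee_pos: [490.8, -28.3, 212.9]
ee_rot: [177.3, 0.8, 91.2]
force: [-0.3, -0.0, -0.1]
gripper_width: 34.4
```

```bash
python3 -c "
from h import *
go((545.5,287.5,212),91)
"
```

```text
t 37.42 tcp [490.8 -28.3 212.9] rot [177.3   0.8  91.2] w 34.4 F [-0.3 -0.  -0.1]  -> units [15.72  3.08 -0.02] yaw units 0.03
```

>>> drive_tool --moves '[{"claw":0.6,"dx":1,"dy":0.3,"dz":-0.1,"yaw":0},{"claw":0.6,"dx":1,"dy":0.3,"dz":-0.1,"yaw":0},{"claw":0.6,"dx":1,"dy":0.3,"dz":-0.1,"yaw":0},{"claw":0.6,"dx":1,"dy":0.3,"dz":0,"yaw":0},{"claw":0.6,"dx":1,"dy":0.3,"dz":0,"yaw":0}]'

```text
time_s: 38.05
ee_pos: [515.0, 80.9, 222.6]
ee_rot: [177.1, 0.8, 91.4]
force: [0.5, 0.3, -0.4]
gripper_width: 34.2
```

>>> drive_tool --moves '[{"claw":0.6,"dx":1,"dy":0.2,"dz":0,"yaw":0},{"claw":0.6,"dx":1,"dy":0.2,"dz":0,"yaw":0},{"claw":0.6,"dx":1,"dy":0.2,"dz":0,"yaw":0},{"claw":0.6,"dx":1,"dy":0.2,"dz":0,"yaw":0},{"claw":0.6,"dx":1,"dy":0.2,"dz":0,"yaw":0}]'

```text
time_s: 38.67
ee_pos: [527.9, 189.3, 224.1]
ee_rot: [177.1, 0.8, 91.7]
force: [0.4, 0.2, -0.3]
gripper_width: 34.3
```

```bash
python3 -c "
from h import *
go((545.5,287.5,212),91)
"
```

```text
t 38.67 tcp [527.9 189.3 224.1] rot [177.1   0.8  91.7] w 34.3 F [ 0.4  0.2 -0.3]  -> units [4.89 0.99 0.59] yaw units 0.08
```

>>> drive_tool --moves '[{"claw":0.6,"dx":1,"dy":0.3,"dz":0,"yaw":0},{"claw":0.6,"dx":1,"dy":0.3,"dz":0,"yaw":0},{"claw":0.6,"dx":1,"dy":0.3,"dz":0,"yaw":0},{"claw":0.6,"dx":1,"dy":0.2,"dz":0,"yaw":0},{"claw":0.6,"dx":0.5,"dy":0,"dz":0,"yaw":0}]'

```text
time_s: 39.3
ee_pos: [548.0, 287.3, 224.0]
ee_rot: [177.1, 0.8, 91.7]
force: [-0.5, -0.6, -0.0]
gripper_width: 34.7
```

>>> drive_tool --moves '[{"claw":0.6,"dx":0,"dy":0,"dz":0.5,"yaw":0}]'

```text
time_s: 39.42
ee_pos: [548.8, 288.0, 214.1]
ee_rot: [177.0, 0.7, 91.8]
force: [0.6, -0.1, -0.5]
gripper_width: 34.4
```

```bash
python3 -c "
from h import *
go((545.5,287.5,124),91)
"
```

```text
t 39.42 tcp [548.8 288.  214.1] rot [177.    0.7  91.8] w 34.4 F [ 0.6 -0.1 -0.5]  -> units [ 0.04 -0.4   4.49] yaw units 0.09
```

>>> drive_tool --moves '[{"claw":0.6,"dx":0,"dy":-0.2,"dz":0.9,"yaw":0},{"claw":0.6,"dx":0,"dy":-0.1,"dz":0.9,"yaw":0},{"claw":0.6,"dx":0,"dy":0,"dz":0.9,"yaw":0},{"claw":0.6,"dx":0,"dy":0,"dz":0.9,"yaw":0},{"claw":0.6,"dx":0.1,"dy":0,"dz":0.7,"yaw":0}]'

```text
time_s: 40.05
ee_pos: [546.7, 284.4, 124.1]
ee_rot: [177.0, 1.0, 91.6]
force: [-0.1, -2.5, 0.2]
gripper_width: 34.8
```

>>> drive_tool --moves '[{"claw":0.6,"dx":0.1,"dy":0,"dz":0.1,"yaw":0},{"claw":-0.2,"dx":0,"dy":0,"dz":0,"yaw":0},{"claw":-0.2,"dx":0.2,"dy":0,"dz":0,"yaw":0},{"claw":-0.2,"dx":0.1,"dy":0,"dz":0,"yaw":0},{"claw":-0.2,"dx":0,"dy":0,"dz":0,"yaw":0}]'

```text
time_s: 40.67
ee_pos: [545.7, 291.7, 121.4]
ee_rot: [177.2, 1.1, 91.6]
force: [-0.8, -2.2, -0.5]
gripper_width: 54.8
```

```bash
python3 -c "
from h import *
go((545.5,284.5,210),91)
f=grab_frame('wrist'); cv2.imwrite('pics/w14.png',f['color'])
"
```

```text
t 40.67 tcp [545.7 291.7 121.4] rot [177.2   1.1  91.6] w 54.8 F [-0.8 -2.2 -0.5]  -> units [-0.45  0.2  -4.42] yaw units 0.07
```

View pics/w14.png

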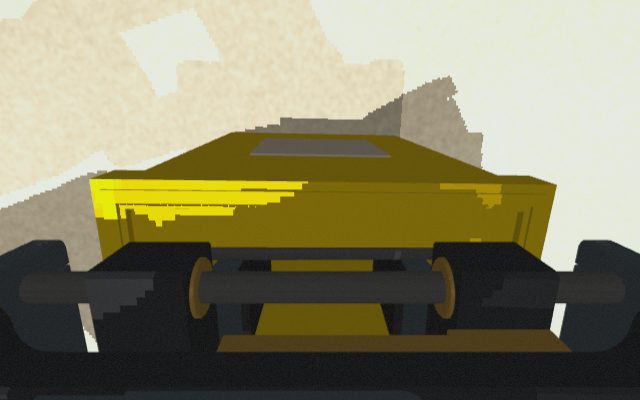

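The last dish has dropped. Withdrawing, then turning the jaws 90° for the handle.

>>> drive_tool --moves '[{"claw":-0.2,"dx":-0.1,"dy":0,"dz":-0.8,"yaw":0},{"claw":-0.2,"dx":-0.1,"dy":0,"dz":-1,"yaw":0},{"claw":-0.2,"dx":-0.2,"dy":0,"dz":-1,"yaw":0},{"claw":-0.2,"dx":-0.2,"dy":0,"dz":-1,"yaw":0},{"claw":0.4,"dx":-1,"dy":0,"dz":-1,"yaw":0}]'

```text
time_s: 41.35
ee_pos: [542.9, 262.2, 225.2]
ee_rot: [176.9, 0.9, 91.7]
force: [-0.9, -0.2, 0.2]
gripper_width: 47.6
```

```bash
python3 -c "
from h import *
f=grab_frame('wrist'); cv2.imwrite('pics/w15.png',f['color'])
s=grab_frame('scene'); m=mask(s,(3,90,110),(18,255,255))
for c in blobs(m,8): print(cen(c),onz(s,*cen(c),13).round(1))
go((545.5,200,240),180)
"
```

```text
t 41.45 tcp [544.1 261.2 227.3] rot [176.6   0.8  91.6] w 39.8 F [0.5 1.3 0.6]  -> units [-3.07  0.02 -0.59] yaw units -10.29
```

View pics/w15.png

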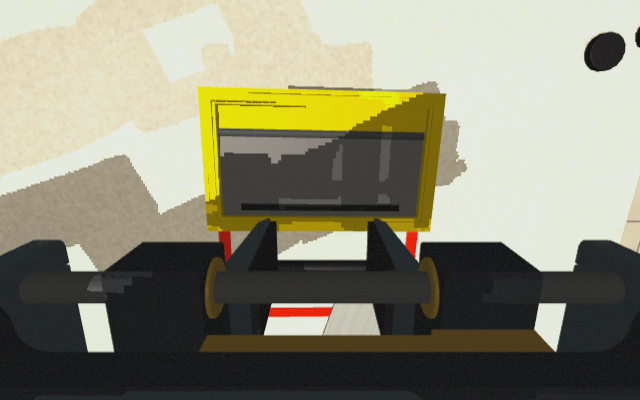

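All four dishes are in the bin: no orange is left in the scene view, and the flap is shut. Backing off and turning.

>>> drive_tool --moves '[{"claw":0.45,"dx":-1,"dy":0,"dz":-0.3,"yaw":0},{"claw":0.45,"dx":-1,"dy":0,"dz":-0.3,"yaw":-1},{"claw":0.45,"dx":-0.5,"dy":0,"dz":0,"yaw":-1},{"claw":0.45,"dx":0,"dy":0,"dz":0,"yaw":-1},{"claw":0.45,"dx":0,"dy":0,"dz":0,"yaw":-1}]'

```text
time_s: 42.08
ee_pos: [545.6, 207.3, 240.0]
ee_rot: [177.8, 2.6, 127.0]
force: [0.3, -0.4, 0.2]
gripper_width: 25.1
```

>>> drive_tool --moves '[{"claw":0.45,"dx":0,"dy":0,"dz":0,"yaw":-1},{"claw":0.45,"dx":0,"dy":0,"dz":0,"yaw":-1},{"claw":0.45,"dx":0,"dy":0,"dz":0,"yaw":-1},{"claw":0.45,"dx":0,"dy":0,"dz":0,"yaw":-1},{"claw":0.45,"dx":0,"dy":0,"dz":0,"yaw":-1}]'

```text
time_s: 42.7
ee_pos: [544.6, 203.6, 238.1]
ee_rot: [-179.6, 3.2, 171.4]
force: [0.0, 0.5, 1.0]
gripper_width: 24.8
```

```bash
python3 -c "
from h import *
f=grab_frame('top'); crop(f,220,215,40,40,8,'pics/c3.png')
f=grab_frame('wrist'); cv2.imwrite('pics/w16.png',f['color'])
go((545.5,218.5,195),180.5)
print(telemetry.state()['qpos'].round(1))
"
```

```text
t 42.8 tcp [544.6 203.7 238.1] rot [-179.6    3.2  171.1] w 25.2 F [-0.   0.3  0.6]  -> units [0.19 0.75 2.14] yaw units -1.09
[ 20.5  16.7  88.5  -2.   72.2 -60.1]
```

View pics/w16.png

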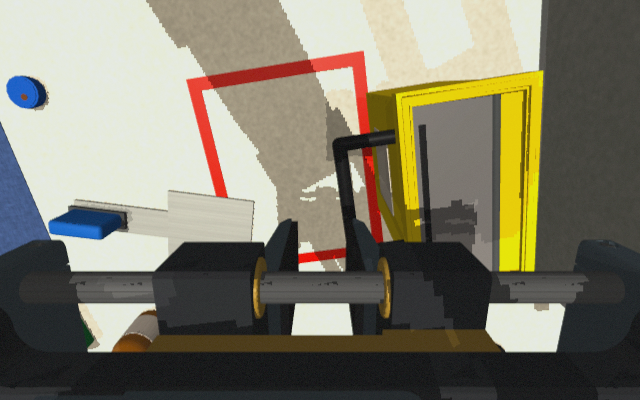

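View pics/c3.png

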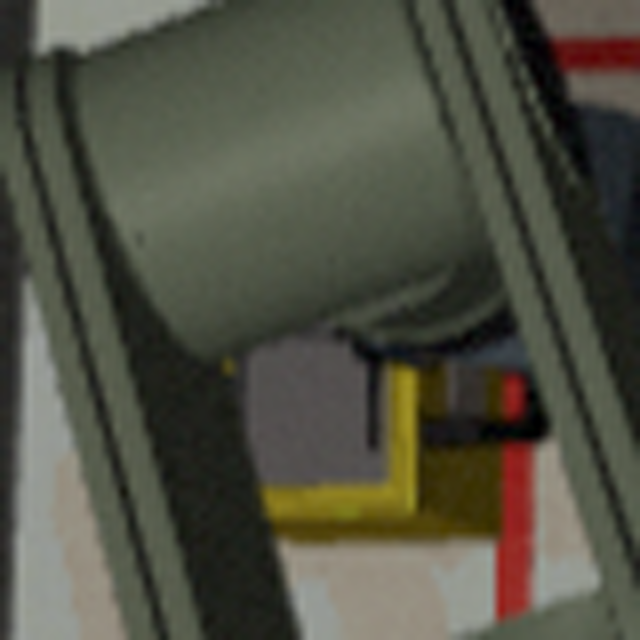

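The wrist view shows the handle's far corner at (345,145) and the rim intact. In the top crop the bin's front and side edges are where they were.

>>> drive_tool --moves '[{"claw":0.45,"dx":0,"dy":0.3,"dz":0.5,"yaw":-1},{"claw":0.45,"dx":0,"dy":0.3,"dz":0.5,"yaw":-0.1},{"claw":0.45,"dx":0,"dy":0,"dz":0,"yaw":0}]'

```text
time_s: 43.18
ee_pos: [546.5, 214.8, 217.0]
ee_rot: [-179.1, 3.0, -179.7]
force: [0.0, -0.1, 0.7]
gripper_width: 25.5
```

```bash
python3 -c "
from h import *
f=grab_frame('wrist'); cv2.imwrite('pics/w17.png',f['color'])
go((545.5,218.5,150),180.5)
print([np.round(pix(f,p)) for p in ((545,218.5,165),(503,218.5,165),(460,218.5,165))])
s=grab_frame('scene'); crop(s,366,165,45,45,8,'pics/c4.png')
"
```

```text
t 43.23 tcp [546.7 214.7 217.5] rot [-179.1    3.1 -179.7] w 24.8 F [0.2 0.1 0.9]  -> units [0.24 0.24 3.36] yaw units -0.02
[array([329., 214.]), array([330., 152.]), array([331.,  80.])]
```

View pics/w17.png

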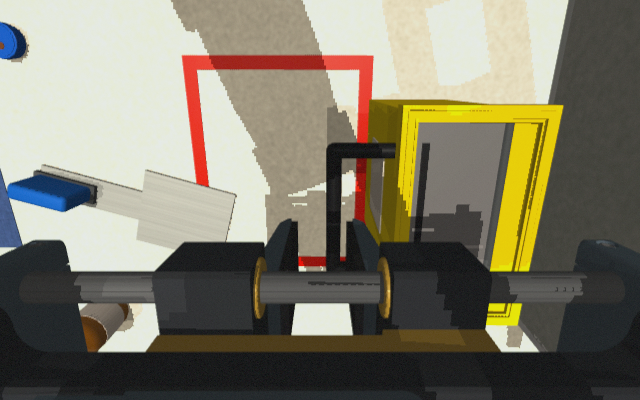

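View pics/c4.png

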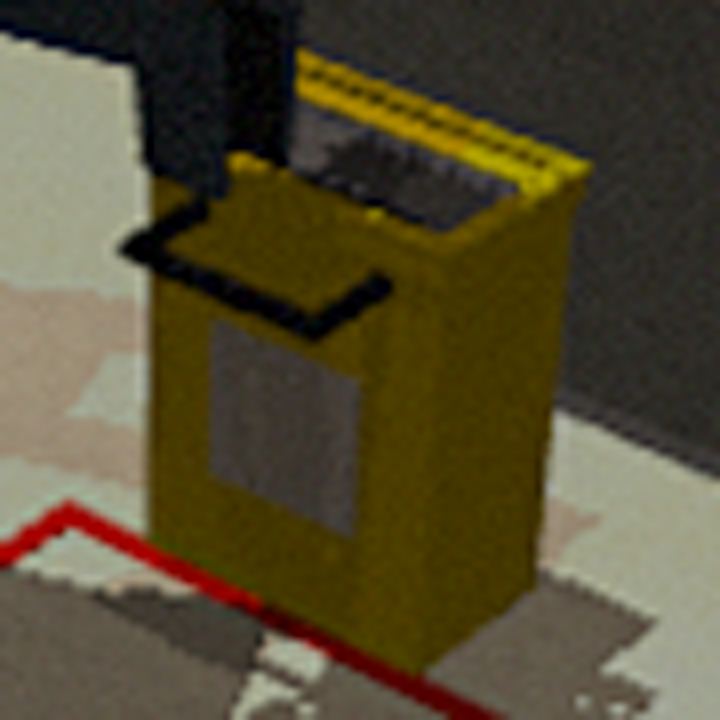

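The bar lies at column ~334 in the wrist view, between the fingers (297–350). That is within 3 mm of the value I computed. Lowering over the bar.

>>> drive_tool --moves '[{"claw":0.45,"dx":0,"dy":0.2,"dz":0.5,"yaw":0},{"claw":0.45,"dx":0,"dy":0,"dz":0,"yaw":0}]'

```text
time_s: 43.52
ee_pos: [547.7, 218.7, 207.7]
ee_rot: [-179.1, 3.2, -179.8]
force: [0.7, -0.8, -0.7]
gripper_width: 25.1
```

```bash
python3 -c "
from h import *
go((545.5,219.5,149),180.5)
"
```

```text
t 43.52 tcp [547.7 218.7 207.7] rot [-179.1    3.2 -179.8] w 25.1 F [ 0.7 -0.8 -0.7]  -> units [0.27 0.09 2.92] yaw units -0.03
```

>>> drive_tool --moves '[{"claw":0.45,"dx":0.1,"dy":0.1,"dz":0.8,"yaw":0},{"claw":0.45,"dx":0.1,"dy":0,"dz":0.8,"yaw":0},{"claw":0.45,"dx":0.1,"dy":0,"dz":0.8,"yaw":0},{"claw":0.45,"dx":0,"dy":0,"dz":0.4,"yaw":0},{"claw":0.45,"dx":0,"dy":0,"dz":0,"yaw":0}]'

```text
time_s: 44.15
ee_pos: [543.7, 219.8, 146.8]
ee_rot: [-179.1, 3.1, -179.8]
force: [0.5, -0.3, 0.0]
gripper_width: 24.8
```

```bash
python3 -c "
from h import *
go((545.5,219.5,149),180.5)
f=grab_frame('wrist'); cv2.imwrite('pics/w18.png',f['color'])
"
```

```text
t 44.15 tcp [543.7 219.8 146.8] rot [-179.1    3.1 -179.8] w 24.8 F [ 0.5 -0.3  0. ]  -> units [-0.09 -0.02 -0.1 ] yaw units -0.04
```

View pics/w18.png

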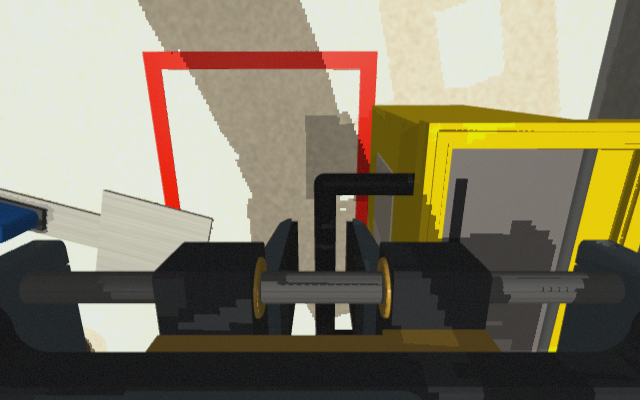

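The bar (column ~325) is between the fingers. Closing lightly.

>>> drive_tool --moves '[{"claw":0.85,"dx":0,"dy":0,"dz":0,"yaw":0},{"claw":0.85,"dx":0,"dy":0,"dz":0,"yaw":0},{"claw":0.85,"dx":0,"dy":0,"dz":0,"yaw":0}]' --grip_force 4

```text
time_s: 44.58
ee_pos: [544.5, 221.0, 148.3]
ee_rot: [-179.3, 3.2, -179.9]
force: [0.5, 2.0, -2.6]
gripper_width: 10.4
```

>>> drive_tool --moves '[{"claw":0.85,"dx":0,"dy":0.4,"dz":-0.3,"yaw":0},{"claw":0.85,"dx":0,"dy":0.4,"dz":-0.25,"yaw":0},{"claw":0.85,"dx":0,"dy":0.4,"dz":-0.25,"yaw":0}]'

```text
time_s: 44.95
ee_pos: [543.7, 245.9, 164.6]
ee_rot: [-179.2, 3.2, -179.9]
force: [1.0, 1.1, -5.0]
gripper_width: 10.1
```

```bash
python3 -c "
from h import *
th=np.linspace(0,.7,15)
print(np.c_[th,221-120*np.cos(th)+165*np.sin(th)+120,148+120*np.sin(th)+165*np.cos(th)-165].round(2))
go((545.5,251,167),180.5)
s=grab_frame('scene'); crop(s,366,165,50,50,6,'pics/c5.png')
"
```

```text
[[0.0000e+00 2.2100e+02 1.4800e+02]
 [5.0000e-02 2.2940e+02 1.5379e+02]
 [1.0000e-01 2.3807e+02 1.5916e+02]
 [1.5000e-01 2.4700e+02 1.6408e+02]
 [2.0000e-01 2.5617e+02 1.6855e+02]
 [2.5000e-01 2.6555e+02 1.7256e+02]
 [3.0000e-01 2.7512e+02 1.7609e+02]
 [3.5000e-01 2.8485e+02 1.7914e+02]
 [4.0000e-01 2.9473e+02 1.8171e+02]
 [4.5000e-01 3.0472e+02 1.8377e+02]
 [5.0000e-01 3.1480e+02 1.8533e+02]
 [5.5000e-01 3.2494e+02 1.8639e+02]
 [6.0000e-01 3.3513e+02 1.8694e+02]
 [6.5000e-01 3.4533e+02 1.8698e+02]
 [7.0000e-01 3.5551e+02 1.8651e+02]]
t 44.95 tcp [543.7 245.9 164.6] rot [-179.2    3.2 -179.9] w 10.1 F [ 1.   1.1 -5. ]  -> units [-0.1   0.25 -0.12] yaw units -0.05
```

View pics/c5.png

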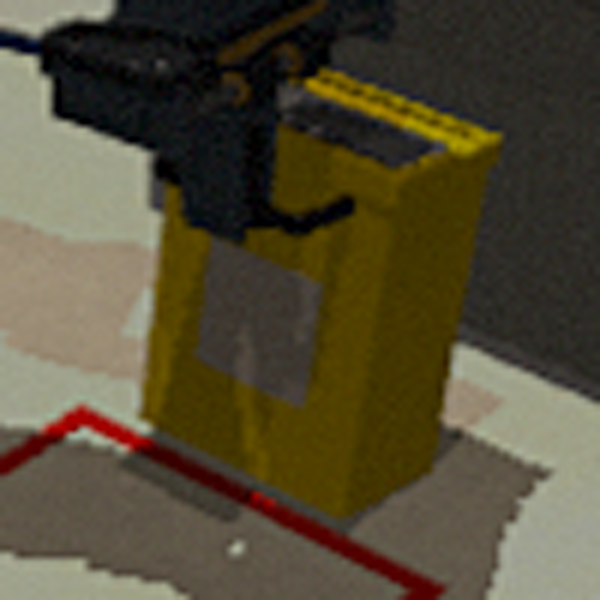

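The bin is tipping as planned, on its rear edge with its front lifted about 0.15 rad.

>>> drive_tool --moves '[{"claw":0.85,"dx":0,"dy":0.45,"dz":-0.2,"yaw":0},{"claw":0.85,"dx":0,"dy":0.45,"dz":-0.2,"yaw":0},{"claw":0.85,"dx":0,"dy":0.45,"dz":-0.15,"yaw":0},{"claw":0.85,"dx":0,"dy":0.45,"dz":-0.15,"yaw":0},{"claw":0.85,"dx":0,"dy":0.45,"dz":-0.1,"yaw":0}]'

```text
time_s: 45.62
ee_pos: [543.7, 295.5, 183.5]
ee_rot: [-179.3, 3.5, -179.9]
force: [0.8, 0.1, 0.9]
gripper_width: 9.7
```

>>> drive_tool --moves '[{"claw":0.85,"dx":0,"dy":0.4,"dz":-0.05,"yaw":0},{"claw":0.85,"dx":0,"dy":0.4,"dz":-0.05,"yaw":0},{"claw":0.85,"dx":0,"dy":0.25,"dz":-0.05,"yaw":0}]'

```text
time_s: 46.0
ee_pos: [543.7, 318.9, 187.0]
ee_rot: [-179.4, 3.5, -179.8]
force: [1.3, -0.2, -0.5]
gripper_width: 9.8
```

```bash
python3 -c "
from h import *
go((545.5,325,186),180.5)
s=grab_frame('scene'); crop(s,380,155,50,50,6,'pics/c6.png')
"
```

```text
t 46.0 tcp [543.7 318.9 187. ] rot [-179.4    3.5 -179.8] w 9.8 F [ 1.3 -0.2 -0.5]  -> units [-0.09  0.31  0.05] yaw units -0.04
```

View pics/c6.png

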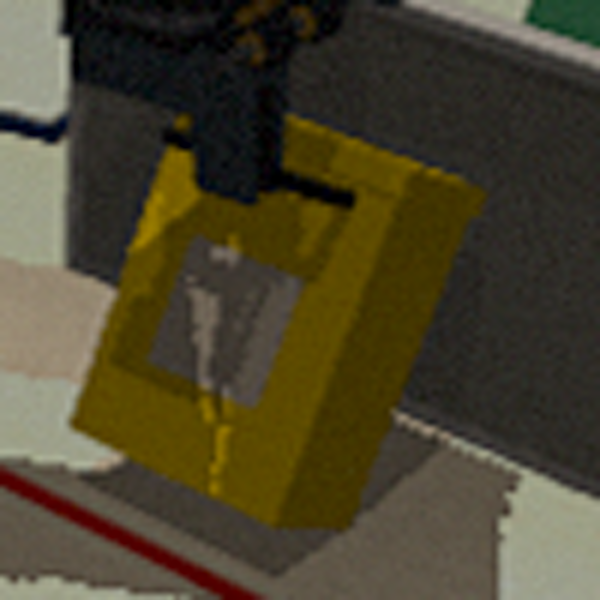

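Tilt is about 0.52 rad. Continuing gently until it touches the divider.

>>> drive_tool --moves '[{"claw":0.85,"dx":0,"dy":0.2,"dz":0,"yaw":0},{"claw":0.85,"dx":0,"dy":0.2,"dz":0,"yaw":0}]'

```text
time_s: 46.3
ee_pos: [543.9, 328.0, 187.4]
ee_rot: [-179.5, 3.6, -179.9]
force: [-0.1, 0.3, 2.6]
gripper_width: 9.5
```

>>> drive_tool --moves '[{"claw":0.85,"dx":0,"dy":0.15,"dz":0,"yaw":0},{"claw":0.85,"dx":0,"dy":0.15,"dz":0,"yaw":0}]'

```text
time_s: 46.55
ee_pos: [543.9, 334.5, 187.6]
ee_rot: [-179.5, 3.6, -179.9]
force: [-0.2, 0.6, 2.7]
gripper_width: 9.3
```

```bash
python3 -c "
from h import *
s=grab_frame('scene'); crop(s,380,155,50,50,6,'pics/c7.png')
f=grab_frame('top'); crop(f,200,215,50,50,6,'pics/c8.png')
"
```

```text
(no output)
```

View pics/c7.png

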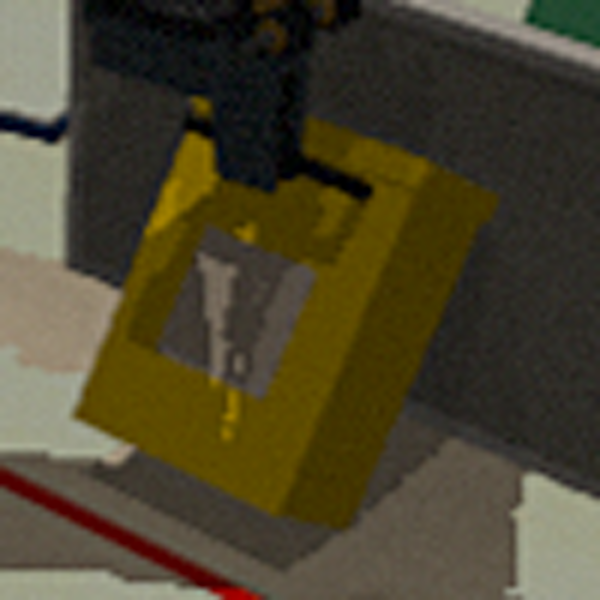

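View pics/c8.png

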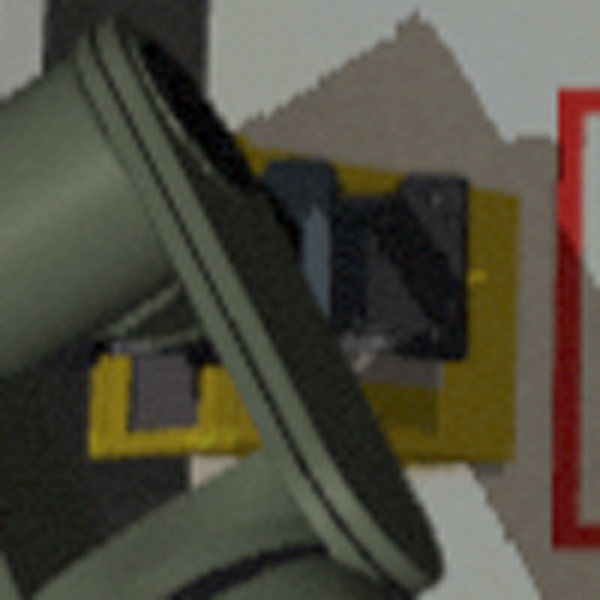

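```bash
cat >> h.py <<'E'
def onx(f,u,v,x):
    o,d=ray(f,u,v); return o+d*(x-o[0])/d[0]
E
python3 -c "
from h import *
s=grab_frame('scene')
for n,a,b,x in(('rb',350,528,613.5),('fb',278,515,613.5),('rt',497,195,616.5),('ft',425,160,616.5)): print(n,onx(s,330+a/6-.4,105+b/6-.4,x).round(1))
# divider base front edge
for a,b in((390,410),(70,265),(600,497)): print('div',onz(s,330+a/6,105+b/6,0).round(1))
"
```

```text
rb [ 6.135e+02  3.421e+02 -1.000e-01]
fb [613.5 274.7  44.4]
rt [616.5 446.6 156. ]
ft [616.5 373.5 205.6]
div [566.8 447.8   0. ]
div [328.9 451.9   0. ]
div [699.  451.9   0. ]
```

Tilt is 0.59 rad. The top rear edge is at y≈447 and the divider face at about 449, so it is nearly touching.

>>> drive_tool --moves '[{"claw":0.85,"dx":0,"dy":0.15,"dz":0,"yaw":0},{"claw":0.85,"dx":0,"dy":0.1,"dz":0,"yaw":0}]'

```text
time_s: 46.95
ee_pos: [544.0, 338.6, 187.6]
ee_rot: [-179.4, 3.6, -179.9]
force: [-0.5, -4.6, 3.8]
gripper_width: 9.6
```

>>> drive_tool --moves '[{"claw":0.85,"dx":0,"dy":0.1,"dz":0,"yaw":0},{"claw":0.85,"dx":0,"dy":0.1,"dz":0,"yaw":0}]'

```text
time_s: 47.2
ee_pos: [544.0, 338.5, 187.5]
ee_rot: [-178.9, 3.5, -179.8]
force: [0.1, -5.8, 5.5]
gripper_width: 9.8
```

Contact is felt: the bar has stalled at y=338.6 with about -5 N. Releasing.

>>> drive_tool --moves '[{"claw":0.5,"dx":0,"dy":-0.05,"dz":0,"yaw":0},{"claw":0.5,"dx":0,"dy":0,"dz":0,"yaw":0},{"claw":0.5,"dx":0,"dy":0,"dz":0,"yaw":0}]'

```text
time_s: 47.58
ee_pos: [543.1, 337.8, 185.8]
ee_rot: [-178.9, 3.4, -179.8]
force: [0.1, -0.6, 0.5]
gripper_width: 22.8
```

```bash
python3 -c "
from h import *
go((545.5,325,186),180.5)
f=grab_frame('wrist'); cv2.imwrite('pics/w19.png',f['color'])
"
```

```text
t 47.58 tcp [543.1 337.8 185.8] rot [-178.9    3.4 -179.8] w 22.8 F [ 0.1 -0.6  0.5]  -> units [-0.12 -0.64  0.01] yaw units -0.04
```

View pics/w19.png

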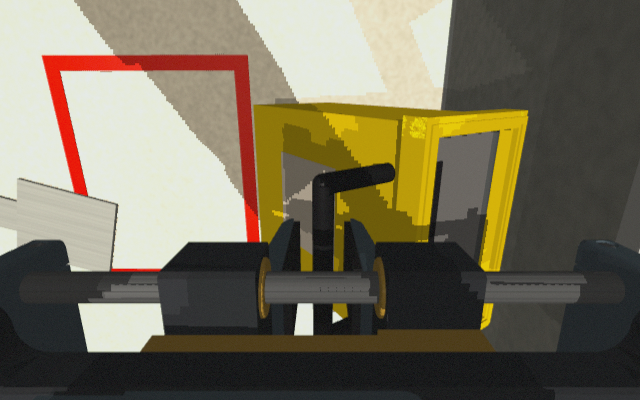

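The bar is free between the fingers (column 323) and the bin is leaning. Lifting off.

>>> drive_tool --moves '[{"claw":0.5,"dx":0,"dy":0,"dz":-0.5,"yaw":0},{"claw":0.5,"dx":0,"dy":0,"dz":-1,"yaw":0},{"claw":0.5,"dx":0,"dy":0,"dz":-1,"yaw":0},{"claw":0.5,"dx":0,"dy":-0.5,"dz":-0.5,"yaw":0},{"claw":0.2,"dx":0,"dy":-1,"dz":0,"yaw":0}]'

```text
time_s: 48.25
ee_pos: [539.4, 309.1, 249.4]
ee_rot: [-178.9, 3.4, -179.7]
force: [0.3, -1.0, -0.2]
gripper_width: 30.1
```

>>> drive_tool --moves '[{"claw":0.2,"dx":0,"dy":-1,"dz":0,"yaw":1},{"claw":0.2,"dx":0,"dy":-1,"dz":0,"yaw":1},{"claw":0.2,"dx":0.2,"dy":-1,"dz":0,"yaw":1},{"claw":0.2,"dx":0.4,"dy":-1,"dz":0,"yaw":1},{"claw":0.2,"dx":-0.5,"dy":-0.9,"dz":0,"yaw":1}]'

```text
time_s: 48.88
ee_pos: [504.8, 205.7, 246.1]
ee_rot: [178.9, 3.1, 135.7]
force: [-0.2, -0.4, -0.3]
gripper_width: 36.4
```

```bash
python3 -c "
from h import *
go((577,-86,100),75)
s=grab_frame('scene'); cv2.imwrite('pics/s20.png',s['color'])
f=grab_frame('top');crop(f,280,200,110,60,5,'pics/c9.png'); cv2.imwrite('pics/t20.png',f['color'])
"
```

```text
t 48.88 tcp [504.8 205.7 246.1] rot [178.9   3.1 135.7] w 36.4 F [-0.2 -0.4 -0.3]  -> units [-12.36  -8.06   7.84] yaw units 7.06
```

View pics/s20.png

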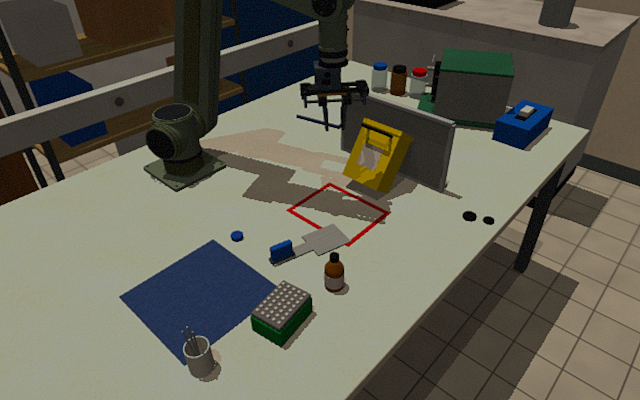

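View pics/t20.png

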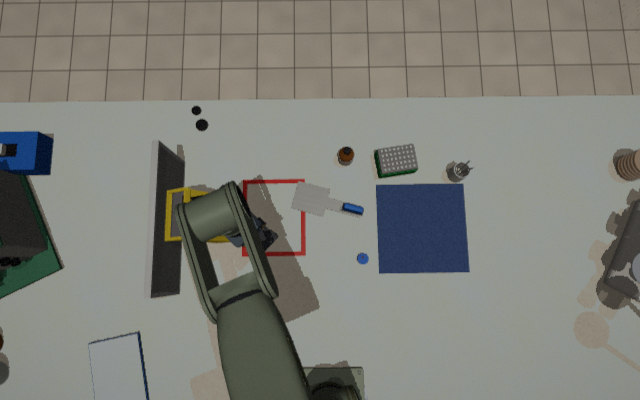

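The bin leans on the divider. The lifter and the bystanders have not moved. Measuring the lifter.

```bash
python3 -c "
from h import *
f=grab_frame('top');crop(f,328,200,45,30,8,'pics/c10.png')
s=grab_frame('scene');crop(s,310,245,45,30,8,'pics/c11.png')
"
```

```text
(no output)
```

View pics/c10.png

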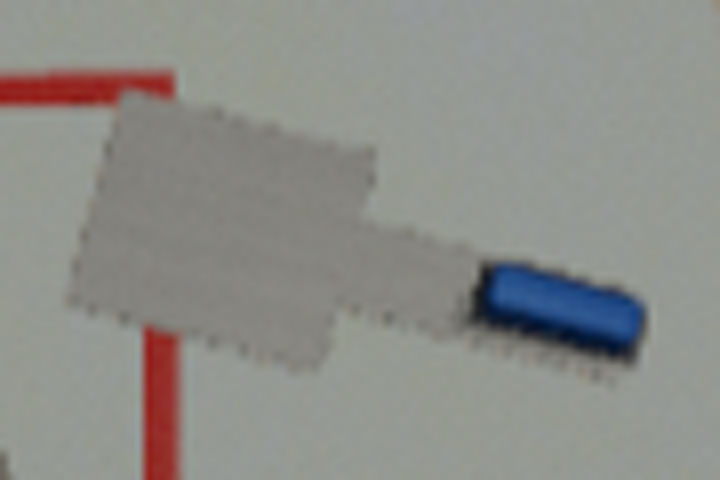

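View pics/c11.png

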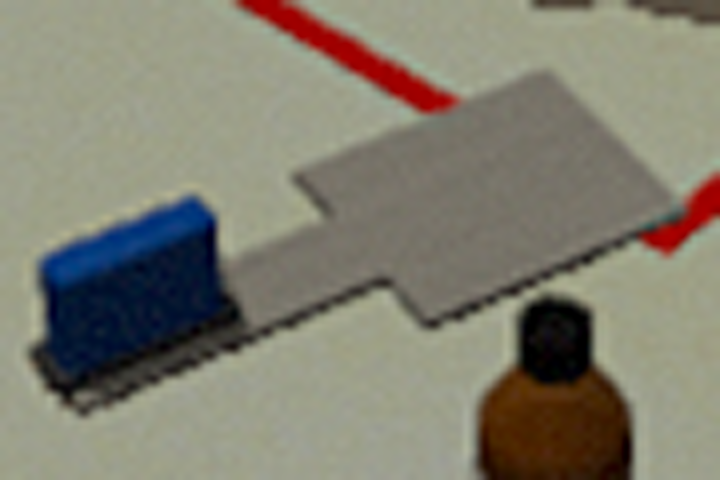

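```bash
python3 -c "
from h import *
f=grab_frame('top'); s=grab_frame('scene')
T=lambda a,b,z:onz(f,283+a/8-.45,170+b/8-.45,z)[:2]
S=lambda a,b,z:onz(s,265+a/8-.45,215+b/8-.45,z)[:2]
A=[T(122,92,4),T(70,302,4),T(312,372,4),T(375,150,4)]
B=[S(685,210,4),S(543,68,4),S(295,180,4),S(430,325,4)]
print(np.round(A,1));print(np.round(B,1))
for C in (A,B):
  C=np.array(C); tip=(C[0]+C[1])/2; bk=(C[2]+C[3])/2; d=tip-bk; print('tip',tip,'len',np.linalg.norm(d),'ang',np.degrees(np.arctan2(d[1],d[0])),'grip', tip-190*d/np.linalg.norm(d))
print('griptop T',np.round([T(490,263,50),T(487,300,50),T(640,305,50),T(630,340,50)],1))
print('griptop S',np.round([S(40,262,50),S(200,198,50),S(215,212,50),S(52,278,50)],1))
print('mark outer',[onz(f,283+175/8,170+72/8,0).round(1)])
"
```

```text
[[669.2  84.9]
 [584.8 105.7]
 [555.8  10.7]
 [644.4 -15.5]]
[[671.3  84. ]
 [584.6 109. ]
 [560.2   6.2]
 [644.2 -15.7]]
tip [626.99203257  95.30742927] len 101.34825423068844 ang 74.61856062608481 grip [576.59571236 -87.88703274]
tip [627.93309881  96.50956093] len 104.52444086375618 ang 75.74902365230568 grip [581.16083507 -87.64351492]
griptop T [[ 590.9  -57.5]
 [ 576.7  -56. ]
 [ 574.  -114.3]
 [ 560.6 -110.1]]
griptop S [[ 564.5 -112.2]
 [ 580.9  -56.8]
 [ 589.4  -58.3]
 [ 572.9 -114.7]]
mark outer [array([676.4,  62.4,   0. ])]
```

Lifter: grip centre about (577,-86), tip about (627.5,96), heading about 74.5°. The two views agree to 1–4 mm, and the measured blade length is 101–105 mm against 105 mm given. Going to the grip.

>>> drive_tool --moves '[{"claw":0.1,"dx":-0.86,"dy":-0.5,"dz":0,"yaw":1},{"claw":0.1,"dx":-0.92,"dy":-0.4,"dz":0,"yaw":1},{"claw":0.1,"dx":-0.97,"dy":-0.25,"dz":0,"yaw":1},{"claw":0.1,"dx":-1,"dy":-0.1,"dz":0.3,"yaw":1},{"claw":0.1,"dx":-1,"dy":0.05,"dz":0.4,"yaw":1}]'

```text
time_s: 49.8
ee_pos: [534.1, 112.4, 235.1]
ee_rot: [176.9, 1.4, 92.4]
force: [-0.2, -0.4, 0.5]
gripper_width: 41.2
```

>>> drive_tool --moves '[{"claw":0.1,"dx":-0.98,"dy":0.2,"dz":0.5,"yaw":1},{"claw":0.1,"dx":-0.94,"dy":0.34,"dz":0.5,"yaw":1},{"claw":0.1,"dx":-0.87,"dy":0.5,"dz":0.5,"yaw":0},{"claw":0.1,"dx":-0.87,"dy":0.5,"dz":0.5,"yaw":0},{"claw":0.1,"dx":-0.87,"dy":0.5,"dz":0.5,"yaw":0}]'

```text
time_s: 50.42
ee_pos: [564.5, 14.3, 185.9]
ee_rot: [176.7, 0.3, 75.2]
force: [0.6, 0.5, -1.1]
gripper_width: 41.3
```

```bash
python3 -c "
from h import *
go((577,-86,90),75)
"
```

```text
t 50.42 tcp [564.5  14.3 185.9] rot [176.7   0.3  75.2] w 41.3 F [ 0.6  0.5 -1.1]  -> units [-4.66  1.6   4.92] yaw units 0.03
```

>>> drive_tool --moves '[{"claw":0.1,"dx":-0.95,"dy":0.3,"dz":1,"yaw":0},{"claw":0.1,"dx":-0.95,"dy":0.3,"dz":1,"yaw":0},{"claw":0.1,"dx":-0.95,"dy":0.3,"dz":1,"yaw":0},{"claw":0.1,"dx":-0.95,"dy":0.3,"dz":0.9,"yaw":0},{"claw":0.1,"dx":-0.6,"dy":0.2,"dz":0.6,"yaw":0}]'

```text
time_s: 51.05
ee_pos: [577.8, -80.4, 94.2]
ee_rot: [176.6, 0.3, 75.8]
force: [0.3, 0.3, 0.2]
gripper_width: 41.2
```

>>> drive_tool --moves '[{"claw":0.1,"dx":0,"dy":0,"dz":0,"yaw":0}]'

```text
time_s: 51.18
ee_pos: [577.6, -80.6, 93.1]
ee_rot: [176.7, 0.3, 75.8]
force: [0.2, -0.2, 0.5]
gripper_width: 41.4
```

```bash
python3 -c "
from h import *
go((577,-86,12),75)
f=grab_frame('wrist'); cv2.imwrite('pics/w21.png',f['color'])
print(np.round([pix(f,p) for p in ((577,-86,50),(585,-57,50),(569,-115,50))]))
print(telemetry.state()['qpos'].round(1))
"
```

```text
t 51.17 tcp [577.6 -80.6  93.1] rot [176.7   0.3  75.8] w 41.4 F [ 0.2 -0.2  0.5]  -> units [-0.25 -0.19  4.05] yaw units 0.09
[[319. 230.]
 [320. 185.]
 [319. 271.]]
[ -8.7  23.2 101.   -0.7  52.5   5.9]
```

View pics/w21.png

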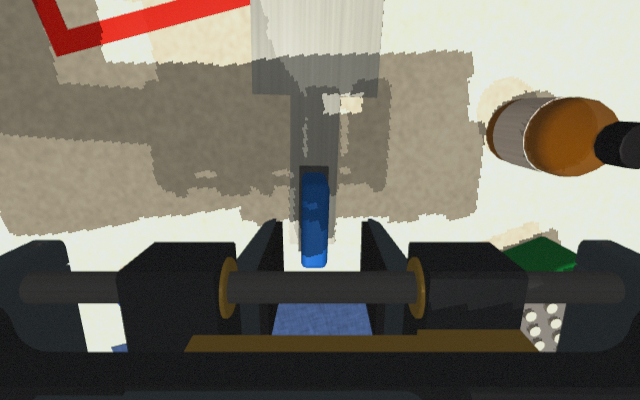

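The wrist view shows the lifter's grip at (314,220), straight between the fingers and well aligned. Descending.

>>> drive_tool --moves '[{"claw":0.1,"dx":-0.2,"dy":-0.2,"dz":1,"yaw":0},{"claw":0.1,"dx":0,"dy":0,"dz":1,"yaw":0},{"claw":0.1,"dx":0,"dy":0,"dz":1,"yaw":0},{"claw":0.1,"dx":0,"dy":0,"dz":0.7,"yaw":0},{"claw":0.1,"dx":0,"dy":0,"dz":0.1,"yaw":0}]'

```text
time_s: 51.85
ee_pos: [581.8, -81.2, 20.6]
ee_rot: [176.1, 0.1, 76.1]
force: [-0.1, 0.3, 0.4]
gripper_width: 40.8
```

```bash
python3 -c "
from h import *
go((577,-86,12),75)
f=grab_frame('wrist'); cv2.imwrite('pics/w22.png',f['color'])
"
```

```text
t 51.85 tcp [581.8 -81.2  20.6] rot [1.761e+02 1.000e-01 7.610e+01] w 40.8 F [-0.1  0.3  0.4]  -> units [-0.29 -0.2   0.42] yaw units 0.12
```

View pics/w22.png

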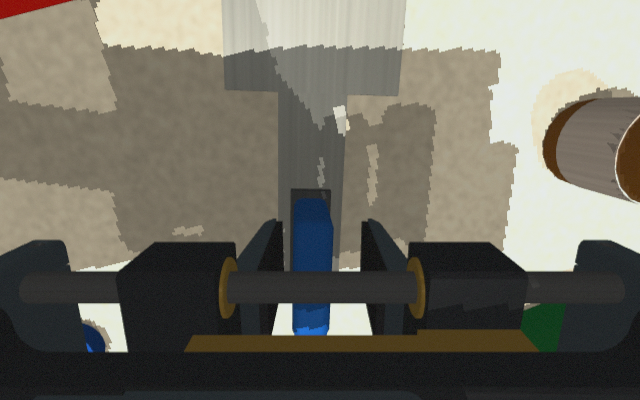

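>>> drive_tool --moves '[{"claw":0.1,"dx":-0.3,"dy":-0.2,"dz":0.3,"yaw":0.1},{"claw":0.1,"dx":0,"dy":0,"dz":0,"yaw":0},{"claw":0.8,"dx":0,"dy":0,"dz":0,"yaw":0},{"claw":0.8,"dx":0,"dy":0,"dz":0,"yaw":0},{"claw":0.8,"dx":0,"dy":0,"dz":0,"yaw":0}]' --grip_force 10

```text
time_s: 52.52
ee_pos: [577.4, -86.7, 16.3]
ee_rot: [175.9, 0.1, 75.1]
force: [-1.6, -0.1, 1.9]
gripper_width: 19.6
```

```bash
python3 -c "
from h import *
go((577,-86,12),75)
f=grab_frame('wrist'); cv2.imwrite('pics/w23.png',f['color'])
s=grab_frame('scene');crop(s,310,245,45,30,8,'pics/c12.png')
"
```

```text
t 52.52 tcp [577.4 -86.7  16.3] rot [1.759e+02 1.000e-01 7.510e+01] w 19.6 F [-1.6 -0.1  1.9]  -> units [ 0.03 -0.04  0.21] yaw units 0.01
```

View pics/c12.png

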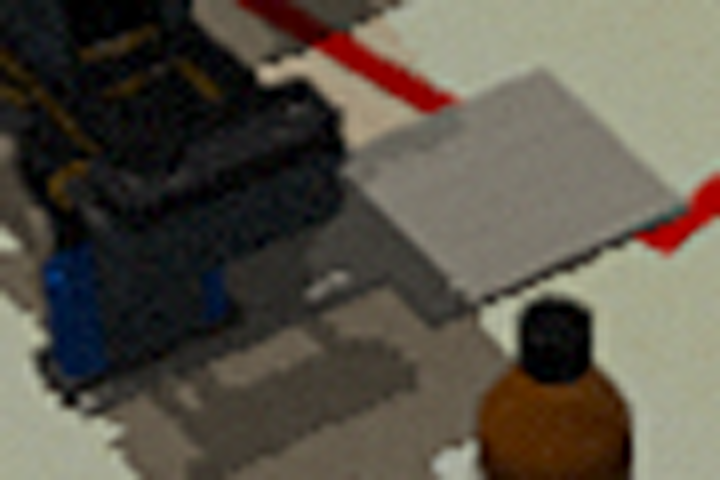

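The lifter is gripped (width 19.6 mm) and lies flat. Turning it to the bin's axis.

>>> drive_tool --moves '[{"claw":0.8,"dx":0,"dy":-0.2,"dz":0,"yaw":-0.5},{"claw":0.8,"dx":0,"dy":-0.3,"dz":0,"yaw":-0.5},{"claw":0.8,"dx":0,"dy":-0.3,"dz":0,"yaw":-0.5},{"claw":0.8,"dx":0,"dy":-0.3,"dz":0,"yaw":-0.3},{"claw":0.8,"dx":0,"dy":-0.3,"dz":0,"yaw":0}]'

```text
time_s: 53.25
ee_pos: [558.8, -84.0, 17.6]
ee_rot: [174.9, 1.2, 90.7]
force: [2.2, 0.0, 1.5]
gripper_width: 18.1
```

```bash
python3 -c "
from h import *
go((544,-86,15),90.5)
s=grab_frame('scene');cv2.imwrite('pics/s24.png',s['color'])
f=grab_frame('top');cv2.imwrite('pics/t24.png',f['color'])
"
```

```text
t 53.25 tcp [558.8 -84.   17.6] rot [174.9   1.2  90.7] w 18.1 F [2.2 0.  1.5]  -> units [-0.09 -0.75  0.07] yaw units 0.02
```

View pics/s24.png

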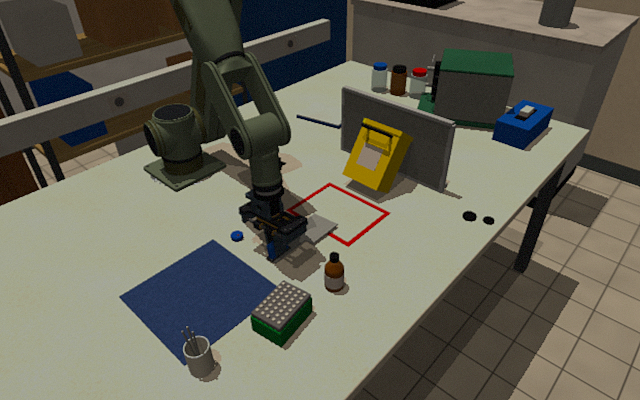

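View pics/t24.png

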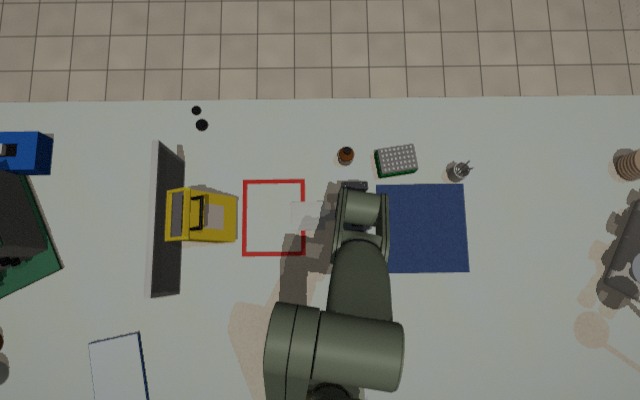

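The lifter is now parallel to the bin's axis. However, the tool has leaned over by 5°, and with the jaws tight it tilts the lifter. I'll let go so the lifter lies flat, then learn in free air which moves straighten the tool.

>>> drive_tool --moves '[{"claw":0.2,"dx":0,"dy":0,"dz":0,"yaw":0},{"claw":0.2,"dx":0,"dy":0,"dz":0,"yaw":0},{"claw":0.2,"dx":0,"dy":0,"dz":-1,"yaw":0},{"claw":0.2,"dx":0,"dy":0,"dz":-1,"yaw":0},{"claw":0.2,"dx":0,"dy":0,"dz":-1,"yaw":0}]'

```text
time_s: 53.98
ee_pos: [549.4, -82.5, 75.5]
ee_rot: [175.6, 1.1, 90.7]
force: [0.4, 0.0, -0.4]
gripper_width: 36.5
```

>>> drive_tool --moves '[{"claw":0.2,"dx":0,"dy":0,"dz":-1,"yaw":0},{"claw":0.2,"dx":0,"dy":0,"dz":-1,"yaw":0},{"claw":0.2,"dx":0,"dy":0,"dz":-1,"yaw":0}]'

```text
time_s: 54.35
ee_pos: [543.4, -81.3, 136.4]
ee_rot: [175.7, 1.1, 90.8]
force: [-0.5, 0.1, 0.2]
gripper_width: 36.6
```

>>> drive_tool --moves '[{"claw":0.2,"dx":0,"dy":-1,"dz":0,"yaw":0},{"claw":0.2,"dx":0,"dy":-1,"dz":0,"yaw":0},{"claw":0.2,"dx":0,"dy":-1,"dz":0,"yaw":0},{"claw":0.2,"dx":0,"dy":-1,"dz":0,"yaw":0}]'

```text
time_s: 54.85
ee_pos: [462.8, -82.7, 131.5]
ee_rot: [175.6, 1.2, 90.8]
force: [0.2, -0.2, -0.4]
gripper_width: 36.2
```

>>> drive_tool --moves '[{"claw":0.2,"dx":0,"dy":1,"dz":0,"yaw":0},{"claw":0.2,"dx":0,"dy":1,"dz":0,"yaw":0},{"claw":0.2,"dx":0,"dy":1,"dz":0,"yaw":0},{"claw":0.2,"dx":0,"dy":1,"dz":0,"yaw":0}]'

```text
time_s: 55.35
ee_pos: [539.6, -81.2, 136.5]
ee_rot: [176.0, 1.2, 90.8]
force: [-0.2, 0.0, -0.1]
gripper_width: 36.5
```

>>> drive_tool --moves '[{"claw":0.2,"dx":0,"dy":1,"dz":0,"yaw":0},{"claw":0.2,"dx":0,"dy":-1,"dz":0,"yaw":0},{"claw":0.2,"dx":0,"dy":1,"dz":0,"yaw":0},{"claw":0.2,"dx":0,"dy":-1,"dz":0,"yaw":0}]'

```text
time_s: 55.85
ee_pos: [541.3, -81.2, 135.3]
ee_rot: [176.1, 1.2, 90.9]
force: [-1.4, -0.4, 0.7]
gripper_width: 36.6
```

>>> drive_tool --moves '[{"claw":0.2,"dx":0,"dy":0,"dz":-1,"yaw":0},{"claw":0.2,"dx":0,"dy":0,"dz":1,"yaw":0},{"claw":0.2,"dx":0,"dy":0,"dz":-1,"yaw":0},{"claw":0.2,"dx":0,"dy":0,"dz":1,"yaw":0}]'

```text
time_s: 56.35
ee_pos: [539.6, -81.3, 135.4]
ee_rot: [176.2, 1.2, 90.9]
force: [0.3, -0.7, 0.3]
gripper_width: 36.5
```

>>> drive_tool --moves '[{"claw":0.2,"dx":0,"dy":1,"dz":0,"yaw":0},{"claw":0.2,"dx":0,"dy":0,"dz":0,"yaw":0},{"claw":0.2,"dx":0,"dy":-1,"dz":0,"yaw":0},{"claw":0.2,"dx":0,"dy":0,"dz":0,"yaw":0}]'

```text
time_s: 56.85
ee_pos: [535.7, -81.0, 132.6]
ee_rot: [176.7, 1.2, 90.9]
force: [-0.1, 0.4, 0.7]
gripper_width: 36.5
```

Pulses with pauses straighten it. Repeating.

>>> drive_tool --moves '[{"claw":0.2,"dx":0,"dy":1,"dz":0,"yaw":0},{"claw":0.2,"dx":0,"dy":0,"dz":0,"yaw":0},{"claw":0.2,"dx":0,"dy":1,"dz":0,"yaw":0},{"claw":0.2,"dx":0,"dy":0,"dz":0,"yaw":0}]'

```text
time_s: 57.35
ee_pos: [574.6, -80.3, 135.0]
ee_rot: [176.8, 1.2, 90.9]
force: [-1.2, 0.2, 0.4]
gripper_width: 36.8
```

>>> drive_tool --moves '[{"claw":0.2,"dx":0,"dy":-1,"dz":0,"yaw":0},{"claw":0.2,"dx":0,"dy":0,"dz":0,"yaw":0},{"claw":0.2,"dx":0,"dy":-1,"dz":0,"yaw":0},{"claw":0.2,"dx":0,"dy":0,"dz":0,"yaw":0}]'

```text
time_s: 57.85
ee_pos: [531.7, -80.9, 132.4]
ee_rot: [177.0, 1.2, 90.9]
force: [0.3, -0.4, -0.6]
gripper_width: 36.4
```

>>> drive_tool --moves '[{"claw":0.2,"dx":0,"dy":0,"dz":-1,"yaw":0},{"claw":0.2,"dx":0,"dy":0,"dz":0,"yaw":0},{"claw":0.2,"dx":0,"dy":0,"dz":-1,"yaw":0},{"claw":0.2,"dx":0,"dy":0,"dz":0,"yaw":0}]'

```text
time_s: 58.35
ee_pos: [532.3, -80.2, 172.2]
ee_rot: [176.8, 1.2, 90.9]
force: [0.2, -0.5, -0.1]
gripper_width: 36.8
```

>>> drive_tool --moves '[{"claw":0.2,"dx":0,"dy":1,"dz":0,"yaw":0},{"claw":0.2,"dx":0,"dy":0,"dz":0,"yaw":0},{"claw":0.2,"dx":0,"dy":-1,"dz":0,"yaw":0},{"claw":0.2,"dx":0,"dy":0,"dz":0,"yaw":0}]'

```text
time_s: 58.85
ee_pos: [529.8, -79.8, 167.2]
ee_rot: [177.3, 1.1, 90.9]
force: [0.4, -0.3, 0.5]
gripper_width: 36.3
```

>>> drive_tool --moves '[{"claw":0.2,"dx":0,"dy":1,"dz":0,"yaw":0},{"claw":0.2,"dx":0,"dy":0,"dz":0,"yaw":0},{"claw":0.2,"dx":0,"dy":-1,"dz":0,"yaw":0},{"claw":0.2,"dx":0,"dy":0,"dz":0,"yaw":0}]'

```text
time_s: 59.35
ee_pos: [528.6, -79.7, 165.5]
ee_rot: [177.5, 1.1, 90.9]
force: [0.3, -0.2, 0.5]
gripper_width: 37.0
```

>>> drive_tool --moves '[{"claw":0.2,"dx":0,"dy":0,"dz":1,"yaw":0},{"claw":0.2,"dx":0,"dy":0,"dz":0,"yaw":0},{"claw":0.2,"dx":0,"dy":0,"dz":1,"yaw":0},{"claw":0.2,"dx":0,"dy":0,"dz":0,"yaw":0}]'

```text
time_s: 59.85
ee_pos: [533.0, -80.8, 126.8]
ee_rot: [177.2, 1.1, 90.9]
force: [0.5, 0.5, -0.0]
gripper_width: 36.6
```

>>> drive_tool --moves '[{"claw":0.2,"dx":0,"dy":1,"dz":0,"yaw":0},{"claw":0.2,"dx":0,"dy":0,"dz":0,"yaw":0},{"claw":0.2,"dx":0,"dy":-1,"dz":0,"yaw":0},{"claw":0.2,"dx":0,"dy":0,"dz":0,"yaw":0},{"claw":0.2,"dx":0,"dy":1,"dz":0,"yaw":0}]'

```text
time_s: 60.48
ee_pos: [554.2, -80.7, 132.6]
ee_rot: [176.9, 1.2, 90.9]
force: [0.4, 0.4, 0.4]
gripper_width: 36.1
```

>>> drive_tool --moves '[{"claw":0.2,"dx":0,"dy":0,"dz":0,"yaw":0},{"claw":0.2,"dx":0,"dy":-1,"dz":0,"yaw":0},{"claw":0.2,"dx":0,"dy":0,"dz":0,"yaw":0},{"claw":0.2,"dx":0,"dy":1,"dz":0,"yaw":0},{"claw":0.2,"dx":0,"dy":0,"dz":0,"yaw":0}]'

```text
time_s: 61.1
ee_pos: [555.8, -80.9, 134.2]
ee_rot: [176.7, 1.2, 90.9]
force: [0.0, 0.2, 0.2]
gripper_width: 35.9
```

>>> drive_tool --moves '[{"claw":0.2,"dx":0,"dy":-1,"dz":0,"yaw":0},{"claw":0.2,"dx":0,"dy":0,"dz":0,"yaw":0},{"claw":0.2,"dx":0,"dy":1,"dz":0,"yaw":0},{"claw":0.2,"dx":0,"dy":0,"dz":0,"yaw":0}]'

```text
time_s: 61.6
ee_pos: [555.8, -80.9, 134.3]
ee_rot: [176.7, 1.2, 90.9]
force: [-0.5, -0.6, 0.1]
gripper_width: 36.5
```

>>> drive_tool --moves '[{"claw":0.2,"dx":0,"dy":-1,"dz":0,"yaw":0},{"claw":0.2,"dx":0,"dy":0,"dz":0,"yaw":0},{"claw":0.2,"dx":0,"dy":1,"dz":0,"yaw":0},{"claw":0.2,"dx":0,"dy":0,"dz":0,"yaw":0}]'

```text
time_s: 62.1
ee_pos: [555.9, -81.0, 134.4]
ee_rot: [176.7, 1.2, 90.9]
force: [-0.6, 0.1, -0.3]
gripper_width: 36.2
```

No further gain, so I'll accept about 3° and use a lighter grip, which leaves the lifter flat. Re-measuring it.

```bash
python3 -c "
from h import *
s=grab_frame('scene');crop(s,300,240,45,30,8,'pics/c13.png')
f=grab_frame('wrist'); cv2.imwrite('pics/w25.png',f['color'])
go((545,-85,14),90.5)
for x,y in ((545,-86),): print(np.round(pix(f,(x,y,50))))
"
```

```text
t 62.2 tcp [554.2 -80.8 134. ] rot [176.8   1.2  90.9] w 36.6 F [-0.8 -0.4 -0.8]  -> units [-0.07 -0.8   5.97] yaw units 0.05
[303. 209.]
```

View pics/c13.png

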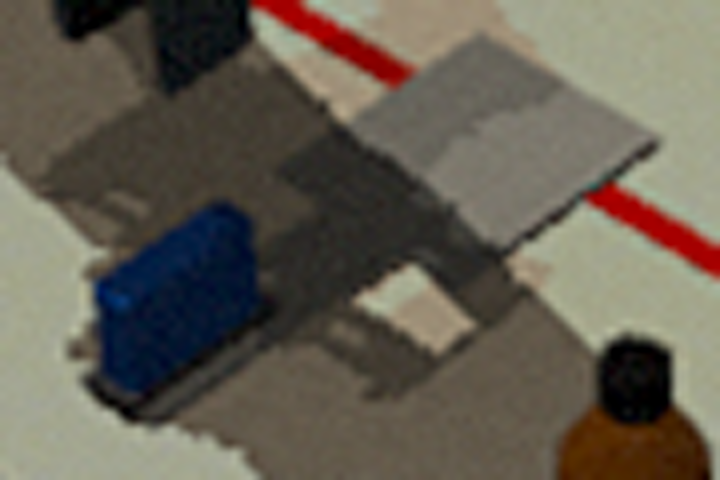

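View pics/w25.png

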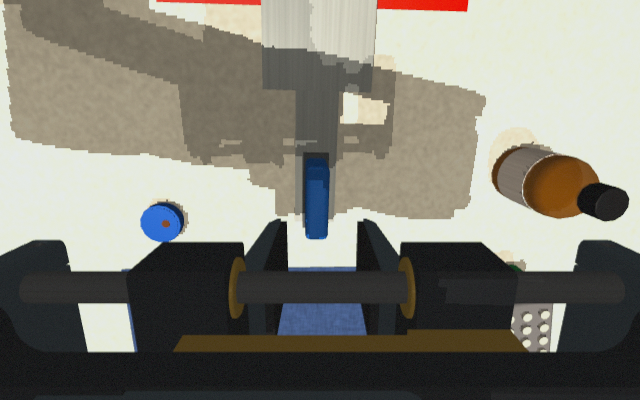

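```bash
python3 -c "
from h import *
s=grab_frame('scene'); f=grab_frame('wrist')
S=lambda a,b,z:onz(s,255+a/8-.45,210+b/8-.45,z)[:2]
C=np.array([S(660,140,4),S(480,33,4),S(345,125,4),S(500,250,4)]);print(C.round(1))
t=(C[0]+C[1])/2;d=t-(C[2]+C[3])/2;d2=(C[1]-C[2]);print('tip',t,np.degrees(np.arctan2(d[1],d[0])),np.linalg.norm(d))
G=np.array([S(95,285,50),S(215,203,50),S(252,215,50),S(130,305,50)]);print(G.round(1),G.mean(0))
print('wrist grip',onz(f,316,197,50).round(1), onz(f,317,155,4),onz(f,319,90,4), 'blade back corners',onz(f,262,90,4),onz(f,374,92,4))
go((0,0,0))
"
```

```text
[[606.2 104.3]
 [516.3 106.5]
 [516.2  35.7]
 [603.2  23.6]]
tip [561.27136664 105.41536225] 88.82220305839031 75.79278627232885
[[ 552.6 -112.1]
 [ 552.5  -58.9]
 [ 565.9  -55. ]
 [ 568.  -111. ]] [559.72514833 -84.26080479]
wrist grip [554. -76.  50.] [556.44677448 -50.99220708   4.        ] [557.41040715   2.92868134   4.        ] blade back corners [510.66848512   2.08998346   4.        ] [603.40053997   2.16221694   4.        ]
t 62.3 tcp [553.9 -80.8 134. ] rot [176.8   1.2  90.9] w 36.3 F [ 0.5 -0.1 -0.6]  -> units [  4.62 -27.96   5.05]
```

The lifter's grip is at (559.5,-84.5), its tip at (561,105.5) and its heading about 89.5°. It is aligned, only 15 mm off to the side. I ignored the back corners from the scene crop because they were shadow edges.

```bash
python3 -c "
from h import *
go((559.5,-84.5,14),89.8)"
```

```text
t 62.3 tcp [553.9 -80.8 134. ] rot [176.8   1.2  90.9] w 36.3 F [ 0.5 -0.1 -0.6]  -> units [-0.06 -0.06  6.01] yaw units 0.13
```

>>> drive_tool --moves '[{"claw":0.15,"dx":-0.1,"dy":0,"dz":1,"yaw":0.1},{"claw":0.15,"dx":0,"dy":0,"dz":1,"yaw":0},{"claw":0.15,"dx":0,"dy":0,"dz":1,"yaw":0},{"claw":0.15,"dx":0,"dy":0,"dz":1,"yaw":0},{"claw":0.15,"dx":0,"dy":0,"dz":0,"yaw":0}]'

```text
time_s: 62.92
ee_pos: [556.8, -84.6, 52.8]
ee_rot: [176.8, 1.2, 90.0]
force: [0.1, -0.0, 0.1]
gripper_width: 38.9
```

```bash
python3 -c "
from h import *
go((559.5,-84.5,14),89.8)
f=grab_frame('wrist'); cv2.imwrite('pics/w26.png',f['color'])"
```

```text
t 62.92 tcp [556.8 -84.6  52.8] rot [176.8   1.2  90. ] w 38.9 F [ 0.1 -0.   0.1]  -> units [0.05 0.03 1.95] yaw units 0.02
```

View pics/w26.png

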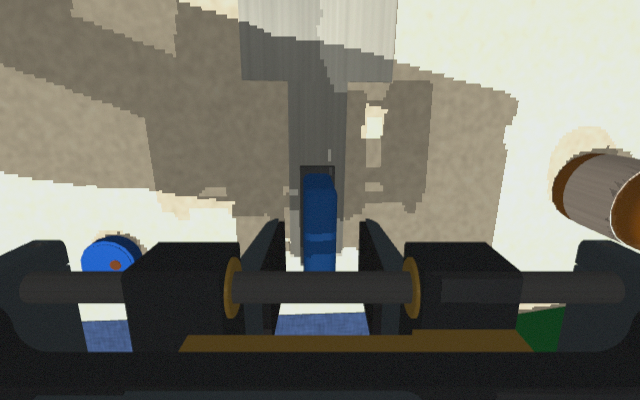

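The grip (column 319) is centred between the fingers. Descending and gripping lightly.

>>> drive_tool --moves '[{"claw":0.15,"dx":0,"dy":0,"dz":1,"yaw":0},{"claw":0.15,"dx":0,"dy":0,"dz":0.9,"yaw":0},{"claw":0.15,"dx":0,"dy":0,"dz":0,"yaw":0}]' --grip_force 7

```text
time_s: 63.35
ee_pos: [562.2, -86.0, 19.0]
ee_rot: [176.3, 1.3, 90.0]
force: [0.0, -0.2, 0.5]
gripper_width: 38.2
```

>>> drive_tool --moves '[{"claw":0.8,"dx":0,"dy":0,"dz":0,"yaw":0},{"claw":0.8,"dx":0,"dy":0,"dz":0,"yaw":0},{"claw":0.8,"dx":0,"dy":0,"dz":0,"yaw":0}]'

```text
time_s: 63.72
ee_pos: [562.7, -86.2, 21.5]
ee_rot: [176.1, 1.3, 90.0]
force: [-1.3, 0.7, -2.0]
gripper_width: 19.3
```

```bash
python3 -c "
from h import *
go((548,127,14),90.3)"
```

```text
t 63.73 tcp [562.7 -86.2  21.5] rot [176.1   1.3  90. ] w 19.3 F [-1.3  0.7 -2. ]  -> units [10.67 -0.74  0.08] yaw units -0.03
```

>>> drive_tool --moves '[{"claw":0.8,"dx":0.4,"dy":0,"dz":0,"yaw":0},{"claw":0.8,"dx":0.6,"dy":-0.1,"dz":0,"yaw":0},{"claw":0.8,"dx":0.6,"dy":-0.1,"dz":0,"yaw":0},{"claw":0.8,"dx":0.6,"dy":-0.1,"dz":0,"yaw":0},{"claw":0.8,"dx":0.6,"dy":-0.1,"dz":0,"yaw":0}]'

```text
time_s: 64.35
ee_pos: [556.6, -28.0, 21.6]
ee_rot: [175.8, 1.4, 90.0]
force: [0.1, -3.0, 4.5]
gripper_width: 19.0
```

>>> drive_tool --moves '[{"claw":0.8,"dx":0.6,"dy":-0.1,"dz":0,"yaw":0},{"claw":0.8,"dx":0.6,"dy":-0.1,"dz":0,"yaw":0},{"claw":0.8,"dx":0.6,"dy":0,"dz":0,"yaw":0},{"claw":0.8,"dx":0.6,"dy":0,"dz":0,"yaw":0},{"claw":0.8,"dx":0.5,"dy":0,"dz":0,"yaw":0}]'

```text
time_s: 64.97
ee_pos: [552.6, 33.7, 20.7]
ee_rot: [175.7, 1.5, 90.1]
force: [0.8, -5.6, 7.0]
gripper_width: 20.1
```

```bash
python3 -c "
from h import *
go((548,127,17),90.3)
s=grab_frame('scene');crop(s,330,190,80,60,5,'pics/c14.png')
"
```

```text
t 64.97 tcp [552.6  33.7  20.7] rot [175.7   1.5  90.1] w 20.1 F [ 0.8 -5.6  7. ]  -> units [ 4.67 -0.22  0.05] yaw units -0.02
```

View pics/c14.png

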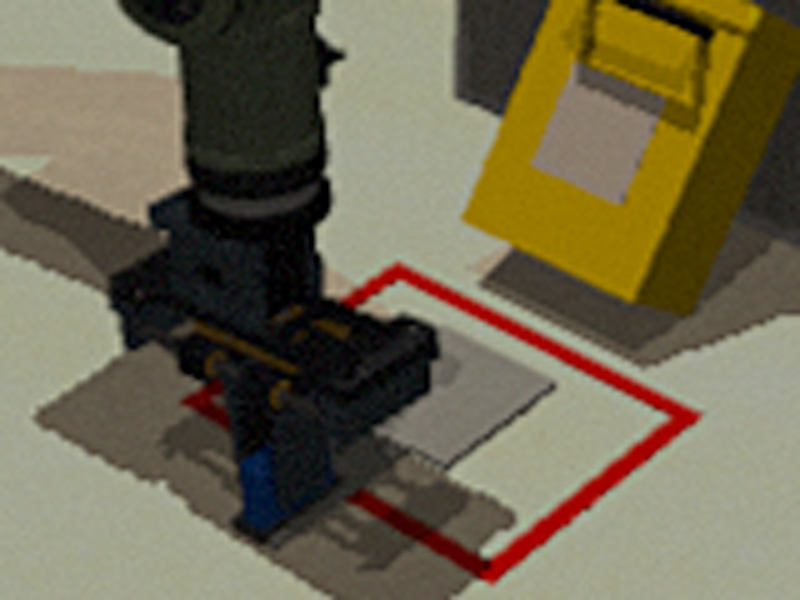

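>>> drive_tool --moves '[{"claw":0.8,"dx":0.5,"dy":0,"dz":-0.1,"yaw":0},{"claw":0.8,"dx":0.5,"dy":0,"dz":-0.1,"yaw":0},{"claw":0.8,"dx":0.5,"dy":0,"dz":-0.05,"yaw":0},{"claw":0.8,"dx":0.5,"dy":0,"dz":0,"yaw":0},{"claw":0.8,"dx":0.4,"dy":0,"dz":0,"yaw":0}]'

```text
time_s: 65.65
ee_pos: [549.5, 87.8, 22.4]
ee_rot: [176.1, 1.4, 90.1]
force: [0.1, -2.4, 1.7]
gripper_width: 18.3
```

```bash
python3 -c "
from h import *
go((548,127,17),90.3)
s=grab_frame('scene');crop(s,350,185,50,40,8,'pics/c15.png')
f=grab_frame('top');crop(f,250,215,50,37,8,'pics/c16.png')
"
```

```text
t 65.65 tcp [549.5  87.8  22.4] rot [176.1   1.4  90.1] w 18.3 F [ 0.1 -2.4  1.7]  -> units [ 1.97 -0.09  0.22] yaw units -0.02
```

View pics/c15.png

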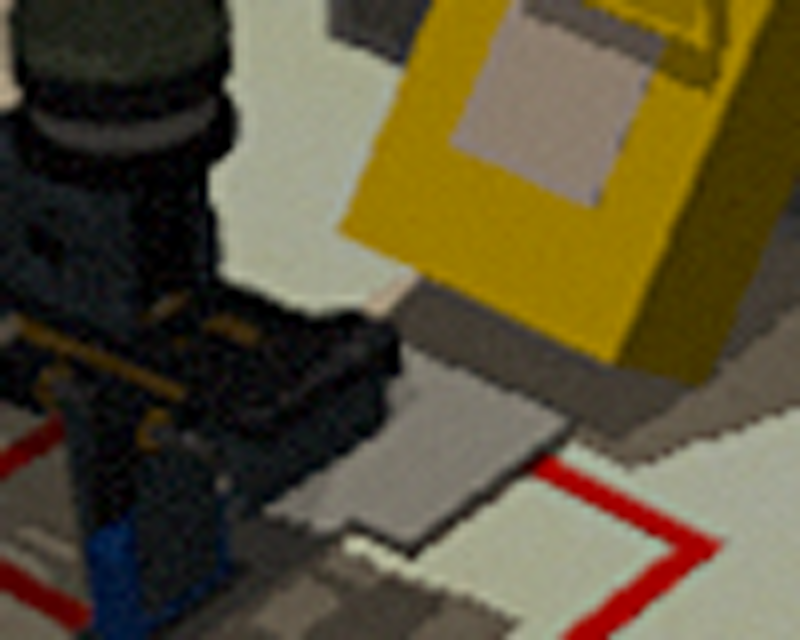

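View pics/c16.png

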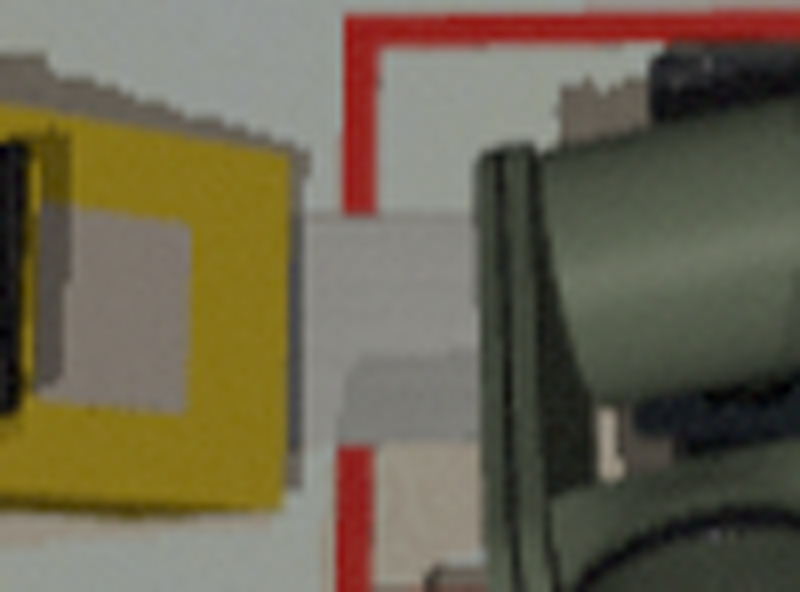

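```bash
python3 -c "
from h import *
s=grab_frame('scene');f=grab_frame('top')
S=lambda a,b:(300+a/8-.45,145+b/8-.45)
print('tip corner',onz(s,*S(572,422),4).round(1),onz(s,*S(572,422),8).round(1))
print('rear bottom R',onz(s,*S(697,384),0).round(1), 'front bottom R',onx(s,*S(616,362),613).round(1),'front bottom L',onx(s,*S(342,230),477).round(1))
T=lambda a,b,z:onz(f,200+a/8-.45,178+b/8-.45,z).round(1)
print('blade sides at top',T(400,213,4),T(400,443,4),'bin front bottom',T(298,155,45),T(283,508,45))
"
```

```text
tip corner [592.  282.3   4. ] [595.1 277.8   8. ]
rear bottom R [610.5 339.5   0. ] front bottom R [613.  278.4  44.5] front bottom L [477.  279.3  44.5]
blade sides at top [596.4 237.4   4. ] [505.6 236.    4. ] bin front bottom [612.9 270.4  45. ] [477.9 273.3  45. ]
```

Tip is at y≈280, the pivot edge at about 340.5, and the blade centre at x≈550.5 against 545.5 for the bin. Advancing 38 mm so that the tip stops at about 318.

>>> drive_tool --moves '[{"claw":0.8,"dx":0.45,"dy":0,"dz":0,"yaw":0},{"claw":0.8,"dx":0.45,"dy":0,"dz":0,"yaw":0},{"claw":0.8,"dx":0.45,"dy":0,"dz":0,"yaw":0},{"claw":0.8,"dx":0.3,"dy":0,"dz":0,"yaw":0}]'

```text
time_s: 66.35
ee_pos: [550.1, 120.8, 22.4]
ee_rot: [176.0, 1.4, 90.0]
force: [0.9, -3.2, 2.9]
gripper_width: 18.1
```

```bash
python3 -c "
from h import *
go((548,126.5,20),90.3)
"
```

```text
t 66.35 tcp [550.1 120.8  22.4] rot [176.    1.4  90. ] w 18.1 F [ 0.9 -3.2  2.9]  -> units [ 0.29 -0.11  0.11] yaw units -0.03
```

>>> drive_tool --moves '[{"claw":0.8,"dx":0.3,"dy":0,"dz":0,"yaw":0},{"claw":0.8,"dx":0,"dy":0,"dz":0,"yaw":0},{"claw":0.15,"dx":0,"dy":0,"dz":0,"yaw":0},{"claw":0.15,"dx":0,"dy":0,"dz":0,"yaw":0}]'

```text
time_s: 66.85
ee_pos: [550.1, 128.7, 21.9]
ee_rot: [176.0, 1.3, 90.0]
force: [-0.2, -0.5, 0.0]
gripper_width: 35.4
```

```bash
python3 -c "
from h import *
go((548,126.5,20),90.3)
s=grab_frame('scene');crop(s,350,185,50,40,8,'pics/c17.png')
"
```

```text
t 66.85 tcp [550.1 128.7  21.9] rot [176.    1.3  90. ] w 35.4 F [-0.2 -0.5  0. ]  -> units [-0.11 -0.11  0.09] yaw units -0.03
```

View pics/c17.png

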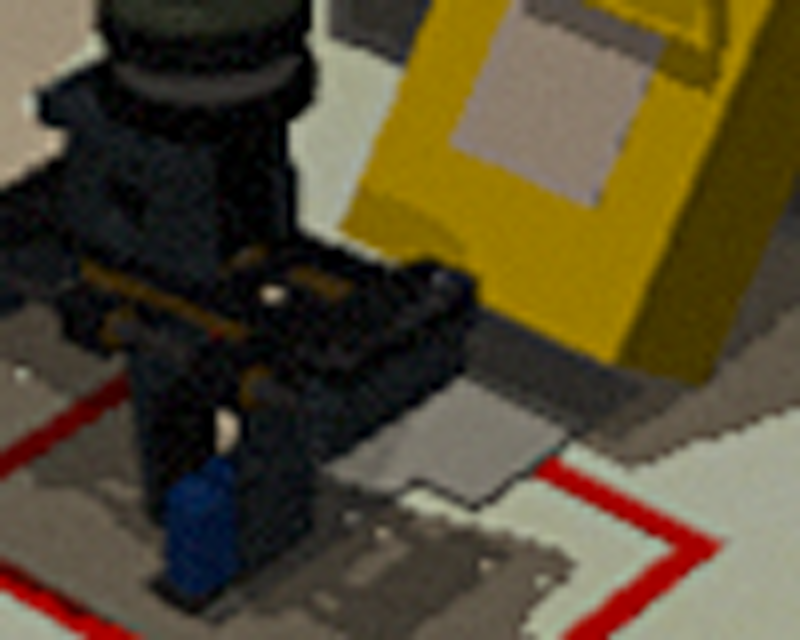

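The tip is at about y=320, roughly 20 mm short of the pivot edge. That is x≈+24 mm in the bin's frame, and the bin has not moved. Leaving the lifter and going back to the handle.

>>> drive_tool --moves '[{"claw":0.15,"dx":0,"dy":0,"dz":-0.5,"yaw":0},{"claw":0.15,"dx":0,"dy":0,"dz":-1,"yaw":0},{"claw":0.15,"dx":0,"dy":0,"dz":-1,"yaw":0},{"claw":0.3,"dx":0,"dy":0,"dz":-1,"yaw":-1},{"claw":0.45,"dx":0,"dy":0,"dz":-1,"yaw":-1}]'

```text
time_s: 67.53
ee_pos: [542.8, 130.6, 115.0]
ee_rot: [176.7, 2.4, 107.6]
force: [-0.4, -0.3, -0.3]
gripper_width: 26.3
```

>>> drive_tool --moves '[{"claw":0.45,"dx":0,"dy":0,"dz":-1,"yaw":-1},{"claw":0.45,"dx":0,"dy":0,"dz":-1,"yaw":-1},{"claw":0.45,"dx":0,"dy":0,"dz":-1,"yaw":-1},{"claw":0.45,"dx":0,"dy":0,"dz":-1,"yaw":-1},{"claw":0.45,"dx":0,"dy":0,"dz":-1,"yaw":-1}]'

```text
time_s: 68.15
ee_pos: [535.2, 132.9, 221.8]
ee_rot: [179.1, 4.2, 152.0]
force: [1.3, -0.0, -0.1]
gripper_width: 24.7
```

>>> drive_tool --moves '[{"claw":0.45,"dx":0,"dy":0,"dz":-1,"yaw":-1},{"claw":0.45,"dx":0,"dy":0,"dz":-1,"yaw":-1},{"claw":0.45,"dx":0,"dy":0,"dz":-0.5,"yaw":-1},{"claw":0.45,"dx":0,"dy":0,"dz":0,"yaw":-0.5}]'

```text
time_s: 68.65
ee_pos: [531.3, 134.1, 278.4]
ee_rot: [-178.7, 4.5, -176.8]
force: [0.6, -0.4, -0.0]
gripper_width: 25.1
```

```bash
python3 -c "
from h import *
go((544,338.5,255),180.5)
s=grab_frame('scene');crop(s,350,185,50,40,8,'pics/c18.png');crop(s,300,230,60,40,6,'pics/c19.png')
"
```

```text
t 68.65 tcp [531.3 134.1 278.4] rot [-178.7    4.5 -176.8] w 25.1 F [ 0.6 -0.4 -0. ]  -> units [-1.11 10.19  1.03] yaw units 0.31
```

View pics/c18.png

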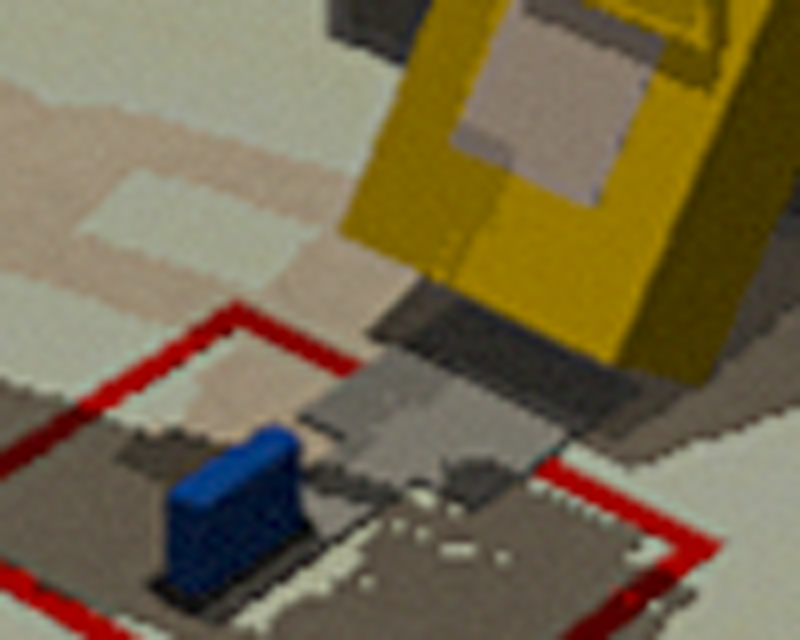

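```bash
python3 -c "
from h import *
s=grab_frame('scene')
S=lambda a,b,z:onz(s,300+a/8-.45,145+b/8-.45,z)[:2]
G=np.array([S(168,490,50),S(272,427,50),S(300,440,50),S(195,508,50)]);print(G.round(1),G.mean(0).round(1))
print('back of blade corners',S(300,415,4).round(1),S(475,508,4).round(1))
go((544,338.5,255),180.5)
"
```

```text
[[544.7 102.8]
 [547.7 156. ]
 [560.5 156.7]
 [559.  101.4]] [553.  129.2]
back of blade corners [510. 216.] [597.8 214.8]
t 68.75 tcp [531.1 134.1 277.7] rot [-178.7    4.4 -177. ] w 25.1 F [ 0.8  0.6 -0.3]  -> units [-1.09 10.2   0.99] yaw units 0.29
```

>>> drive_tool --moves '[{"claw":0.45,"dx":-0.2,"dy":1,"dz":0.2,"yaw":0.3},{"claw":0.45,"dx":-0.2,"dy":1,"dz":0.2,"yaw":0},{"claw":0.45,"dx":-0.1,"dy":1,"dz":0.1,"yaw":0},{"claw":0.45,"dx":-0.1,"dy":1,"dz":0.1,"yaw":0},{"claw":0.45,"dx":-0.1,"dy":1,"dz":0,"yaw":0}]'

```text
time_s: 69.38
ee_pos: [544.6, 236.5, 265.3]
ee_rot: [-178.9, 4.5, 179.8]
force: [0.8, 0.8, 0.1]
gripper_width: 24.9
```

>>> drive_tool --moves '[{"claw":0.45,"dx":-0.1,"dy":1,"dz":0,"yaw":0},{"claw":0.45,"dx":0,"dy":1,"dz":0,"yaw":0},{"claw":0.45,"dx":0,"dy":1,"dz":0,"yaw":0},{"claw":0.45,"dx":0,"dy":0.8,"dz":0,"yaw":0},{"claw":0.45,"dx":0,"dy":0,"dz":0,"yaw":0}]'

```text
time_s: 70.0
ee_pos: [546.9, 319.9, 263.7]
ee_rot: [-178.9, 4.5, 180.0]
force: [0.1, -0.2, 0.4]
gripper_width: 25.0
```

```bash
python3 -c "
from h import *
go((544,338.5,187),180.5)
f=grab_frame('wrist'); cv2.imwrite('pics/w27.png',f['color'])
"
```

```text
t 70.0 tcp [546.9 319.9 263.7] rot [-178.9    4.5  180. ] w 25.0 F [ 0.1 -0.2  0.4]  -> units [0.44 1.   3.79] yaw units -0.06
```

View pics/w27.png

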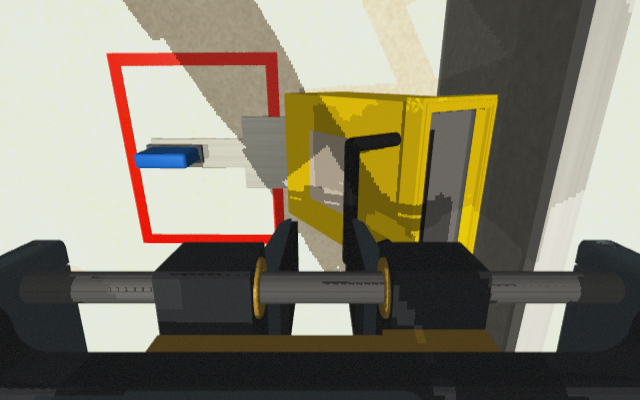

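The lifter's blade back edge is at y≈215, so the tip is at about 320 as intended. The bar is at column ~352, and I need about 19 mm more in +y.

>>> drive_tool --moves '[{"claw":0.45,"dx":0.1,"dy":0.9,"dz":0.8,"yaw":0},{"claw":0.45,"dx":0.1,"dy":0,"dz":0.6,"yaw":0},{"claw":0.45,"dx":0,"dy":0,"dz":0,"yaw":0}]'

```text
time_s: 70.42
ee_pos: [544.7, 336.4, 232.5]
ee_rot: [-178.8, 4.4, 179.9]
force: [-1.2, -0.1, 0.4]
gripper_width: 24.9
```

```bash
python3 -c "
from h import *
go((544,338.5,187),180.5)
f=grab_frame('wrist'); cv2.imwrite('pics/w28.png',f['color'])
"
```

```text
t 70.42 tcp [544.7 336.4 232.5] rot [-178.8    4.4  179.9] w 24.9 F [-1.2 -0.1  0.4]  -> units [0.21 0.15 2.26] yaw units -0.07
```

View pics/w28.png

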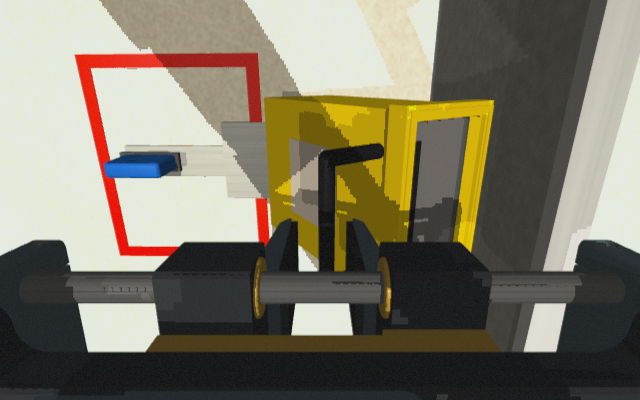

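The bar (column 327) is centred between the fingers. Lowering and closing lightly.

>>> drive_tool --moves '[{"claw":0.45,"dx":0.1,"dy":0.15,"dz":0.9,"yaw":0},{"claw":0.45,"dx":0.1,"dy":0,"dz":0.8,"yaw":0},{"claw":0.45,"dx":0,"dy":0,"dz":0.4,"yaw":0},{"claw":0.45,"dx":0,"dy":0,"dz":0,"yaw":0}]' --grip_force 4

```text
time_s: 70.97
ee_pos: [545.3, 337.9, 190.8]
ee_rot: [-178.9, 4.6, 179.8]
force: [-0.7, 0.5, 1.0]
gripper_width: 25.0
```

```bash
python3 -c "
from h import *
go((544,338.5,187),180.5)
"
```

```text
t 70.97 tcp [545.3 337.9 190.8] rot [-178.9    4.6  179.8] w 25.0 F [-0.7  0.5  1. ]  -> units [0.08 0.03 0.18] yaw units -0.08
```

>>> drive_tool --moves '[{"claw":0.45,"dx":0,"dy":0,"dz":0.2,"yaw":0},{"claw":0.85,"dx":0,"dy":0,"dz":0,"yaw":0},{"claw":0.85,"dx":0,"dy":0,"dz":0,"yaw":0},{"claw":0.85,"dx":0,"dy":0,"dz":0,"yaw":0}]' --grip_force 6

```text
time_s: 71.47
ee_pos: [546.5, 338.2, 188.0]
ee_rot: [-179.0, 4.7, 179.8]
force: [0.4, -0.2, -2.8]
gripper_width: 9.7
```

```bash
python3 -c "
from h import *
go((544,338.5,187),180.5)
f=grab_frame('wrist'); cv2.imwrite('pics/w29.png',f['color'])
"
```

```text
t 71.47 tcp [546.5 338.2 188. ] rot [-179.     4.7  179.8] w 9.7 F [ 0.4 -0.2 -2.8]  -> units [0.13 0.01 0.04] yaw units -0.09
```

View pics/w29.png

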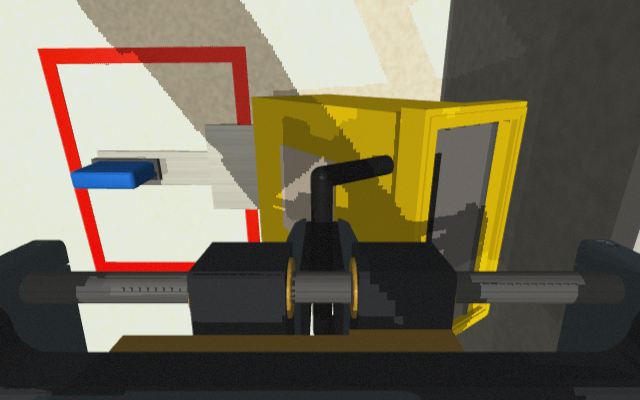

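The bar is held (9.7 mm). Letting the bin down along the reverse arc.

>>> drive_tool --moves '[{"claw":0.85,"dx":0,"dy":-0.3,"dz":0,"yaw":0},{"claw":0.85,"dx":0,"dy":-0.4,"dz":0.05,"yaw":0},{"claw":0.85,"dx":0,"dy":-0.4,"dz":0.05,"yaw":0},{"claw":0.85,"dx":0,"dy":-0.4,"dz":0.1,"yaw":0}]'

```text
time_s: 72.03
ee_pos: [546.7, 306.8, 185.1]
ee_rot: [-179.1, 4.8, 179.8]
force: [-0.6, 0.7, 2.0]
gripper_width: 9.8
```

>>> drive_tool --moves '[{"claw":0.85,"dx":0,"dy":-0.4,"dz":0.05,"yaw":0},{"claw":0.85,"dx":0,"dy":-0.35,"dz":0.1,"yaw":0},{"claw":0.85,"dx":0,"dy":-0.35,"dz":0.15,"yaw":0},{"claw":0.85,"dx":0,"dy":-0.35,"dz":0.15,"yaw":0}]'

```text
time_s: 72.53
ee_pos: [546.9, 274.2, 176.4]
ee_rot: [-179.0, 4.7, 179.8]
force: [-1.5, 0.1, 2.4]
gripper_width: 9.7
```

```bash
python3 -c "
from h import *
go((545,256.8,169.6),180.5)
s=grab_frame('scene');crop(s,370,170,50,50,6,'pics/c20.png')
"
```

```text
t 72.53 tcp [546.9 274.2 176.4] rot [-179.     4.7  179.8] w 9.7 F [-1.5  0.1  2.4]  -> units [ 0.12 -0.86  0.35] yaw units -0.09
```

View pics/c20.png

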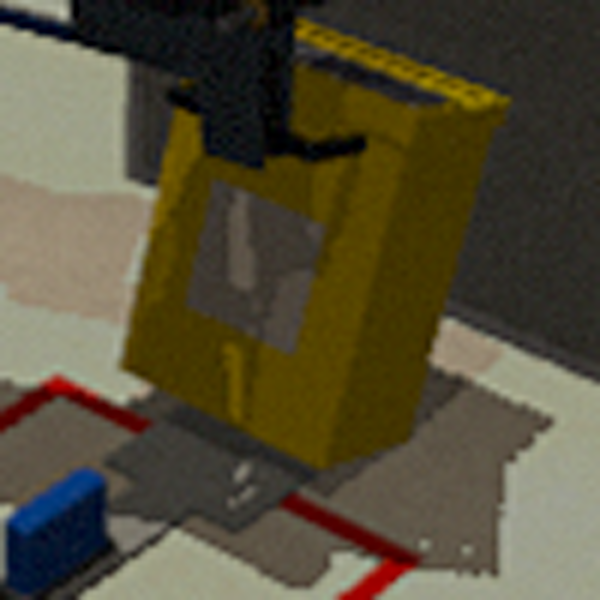

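The bin is coming down properly onto the blade, at about 0.3 rad. Continuing.

>>> drive_tool --moves '[{"claw":0.85,"dx":0,"dy":-0.35,"dz":0.15,"yaw":0},{"claw":0.85,"dx":0,"dy":-0.35,"dz":0.2,"yaw":0},{"claw":0.85,"dx":0,"dy":-0.35,"dz":0.2,"yaw":0},{"claw":0.85,"dx":0,"dy":-0.35,"dz":0.2,"yaw":0}]'

```text
time_s: 73.08
ee_pos: [547.8, 241.6, 162.6]
ee_rot: [-178.7, 4.8, 179.8]
force: [-3.2, -3.5, 5.2]
gripper_width: 9.9
```

```bash
python3 -c "
from h import *
go((545,221.6,153),180.5)
"
```

```text
t 73.08 tcp [547.8 241.6 162.6] rot [-178.7    4.8  179.8] w 9.9 F [-3.2 -3.5  5.2]  -> units [ 0.18 -0.99  0.49] yaw units -0.08
```

>>> drive_tool --moves '[{"claw":0.85,"dx":0,"dy":-0.25,"dz":0.05,"yaw":0},{"claw":0.85,"dx":0,"dy":-0.25,"dz":0.1,"yaw":0},{"claw":0.85,"dx":0,"dy":-0.2,"dz":0.1,"yaw":0}]'

```text
time_s: 73.45
ee_pos: [547.4, 226.8, 155.7]
ee_rot: [-178.8, 4.6, 179.8]
force: [-1.1, 0.6, -0.0]
gripper_width: 10.0
```

```bash
python3 -c "
from h import *
go((545,221.6,153),180.5)
s=grab_frame('scene');crop(s,370,170,50,50,6,'pics/c21.png')
"
```

```text
t 73.45 tcp [547.4 226.8 155.7] rot [-178.8    4.6  179.8] w 10.0 F [-1.1  0.6 -0. ]  -> units [ 0.13 -0.26  0.13] yaw units -0.08
```

View pics/c21.png

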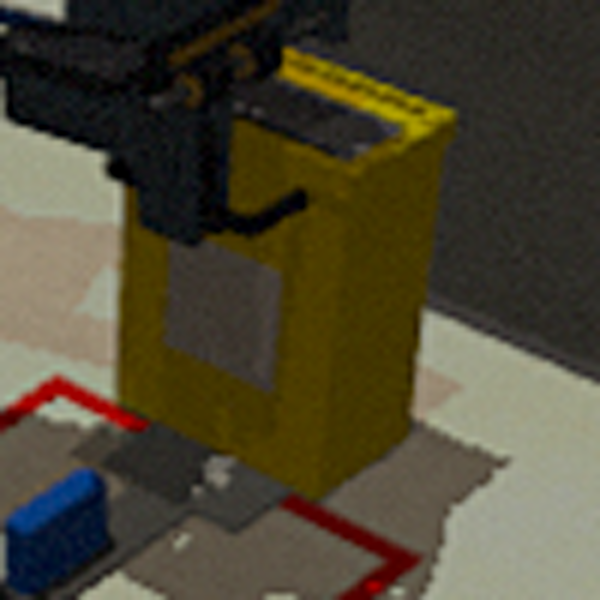

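>>> drive_tool --moves '[{"claw":0.85,"dx":0,"dy":-0.12,"dz":0.06,"yaw":0},{"claw":0.85,"dx":0,"dy":-0.12,"dz":0.06,"yaw":0}]'

```text
time_s: 73.75
ee_pos: [547.3, 221.3, 152.8]
ee_rot: [-178.7, 4.6, 179.8]
force: [-0.9, -0.1, -1.1]
gripper_width: 9.8
```

>>> drive_tool --moves '[{"claw":0.85,"dx":0,"dy":-0.08,"dz":0.05,"yaw":0},{"claw":0.85,"dx":0,"dy":0,"dz":0,"yaw":0}]'

```text
time_s: 74.0
ee_pos: [547.5, 220.4, 152.3]
ee_rot: [-178.8, 4.6, 179.8]
force: [-1.7, 1.1, -0.2]
gripper_width: 9.6
```

>>> drive_tool --moves '[{"claw":0.85,"dx":0,"dy":-0.05,"dz":0,"yaw":0},{"claw":0.75,"dx":0,"dy":0,"dz":0,"yaw":0},{"claw":0.7,"dx":0,"dy":0,"dz":0,"yaw":0},{"claw":0.6,"dx":0,"dy":0,"dz":0,"yaw":0},{"claw":0.45,"dx":0,"dy":0,"dz":0,"yaw":0}]'

```text
time_s: 74.62
ee_pos: [548.9, 219.5, 152.8]
ee_rot: [-178.8, 4.8, 179.8]
force: [-1.0, 0.4, -0.9]
gripper_width: 24.0
```

```bash
python3 -c "
from h import *
go((545,221.6,153),180.5)
s=grab_frame('scene');crop(s,370,170,50,50,6,'pics/c22.png')
f=grab_frame('wrist'); cv2.imwrite('pics/w30.png',f['color'])
"
```

```text
t 74.62 tcp [548.9 219.5 152.8] rot [-178.8    4.8  179.8] w 24.0 F [-1.   0.4 -0.9]  -> units [ 0.2   0.1  -0.03] yaw units -0.08
```

View pics/c22.png

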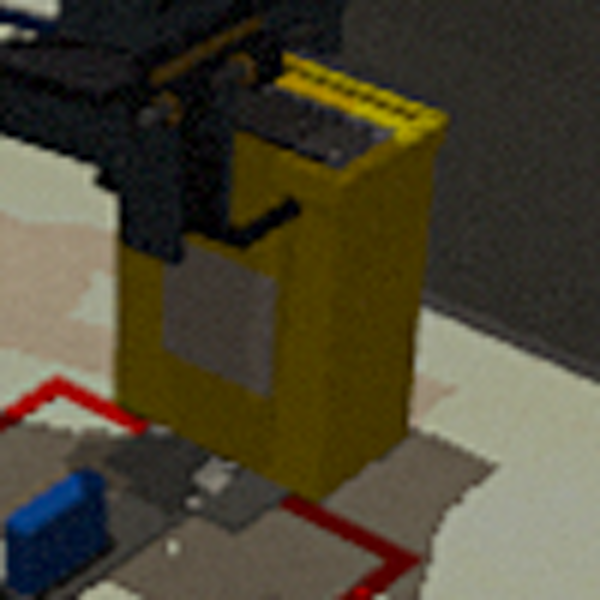

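View pics/w30.png

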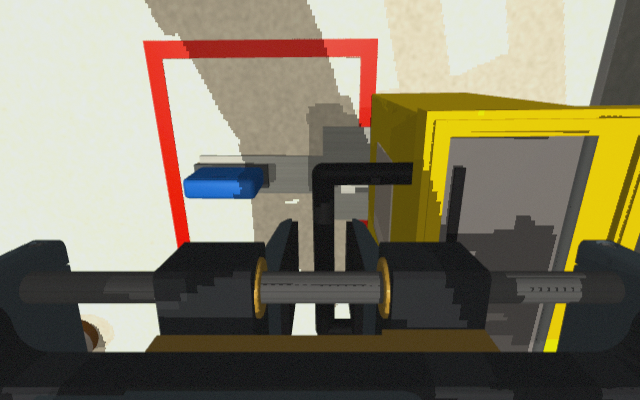

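The bin stands upright and the bar is free between the fingers (column 323). Lifting off and returning to the lifter's grip.

>>> drive_tool --moves '[{"claw":0.45,"dx":0,"dy":0,"dz":-0.5,"yaw":0},{"claw":0.45,"dx":0,"dy":0,"dz":-1,"yaw":0},{"claw":0.45,"dx":0,"dy":0,"dz":-1,"yaw":0},{"claw":0.45,"dx":0,"dy":-1,"dz":-0.5,"yaw":0},{"claw":0.4,"dx":0,"dy":-1,"dz":0,"yaw":1}]'

```text
time_s: 75.35
ee_pos: [543.7, 179.5, 217.4]
ee_rot: [-179.6, 5.0, 171.1]
force: [0.2, 0.8, 0.1]
gripper_width: 27.4
```

>>> drive_tool --moves '[{"claw":0.3,"dx":-0.2,"dy":-1,"dz":0,"yaw":1},{"claw":0.2,"dx":-0.3,"dy":-0.9,"dz":0,"yaw":1},{"claw":0.15,"dx":0,"dy":0,"dz":0,"yaw":1},{"claw":0.15,"dx":0,"dy":0,"dz":0,"yaw":1},{"claw":0.15,"dx":0,"dy":0,"dz":0,"yaw":1}]'

```text
time_s: 75.97
ee_pos: [543.0, 130.3, 219.7]
ee_rot: [177.0, 4.0, 126.2]
force: [0.5, 0.7, -0.4]
gripper_width: 39.1
```

>>> drive_tool --moves '[{"claw":0.15,"dx":0,"dy":0,"dz":0,"yaw":1},{"claw":0.15,"dx":0,"dy":0,"dz":0,"yaw":1},{"claw":0.15,"dx":0,"dy":0,"dz":0,"yaw":1},{"claw":0.15,"dx":0,"dy":0,"dz":0,"yaw":1}]'

```text
time_s: 76.47
ee_pos: [541.3, 124.6, 220.3]
ee_rot: [175.3, 1.7, 90.6]
force: [-0.6, 0.5, -0.6]
gripper_width: 38.8
```

```bash
python3 -c "
from h import *
go((553,129,100),90)
s=grab_frame('scene');crop(s,350,180,60,60,6,'pics/c23.png')
f=grab_frame('top');crop(f,250,215,60,40,6,'pics/c24.png')
"
```

```text
t 76.47 tcp [541.3 124.6 220.3] rot [175.3   1.7  90.6] w 38.8 F [-0.6  0.5 -0.6]  -> units [0.39 0.09 6.03] yaw units 0.07
```

View pics/c23.png

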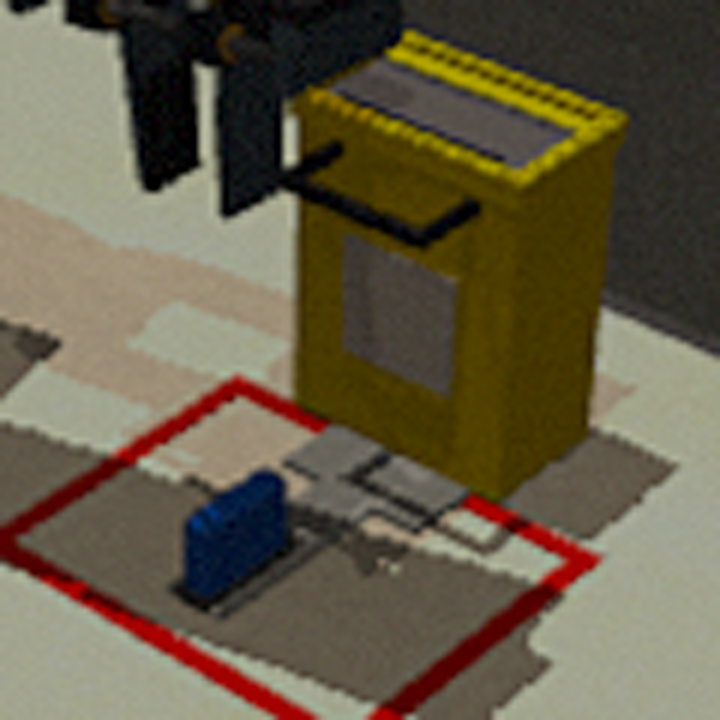

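View pics/c24.png

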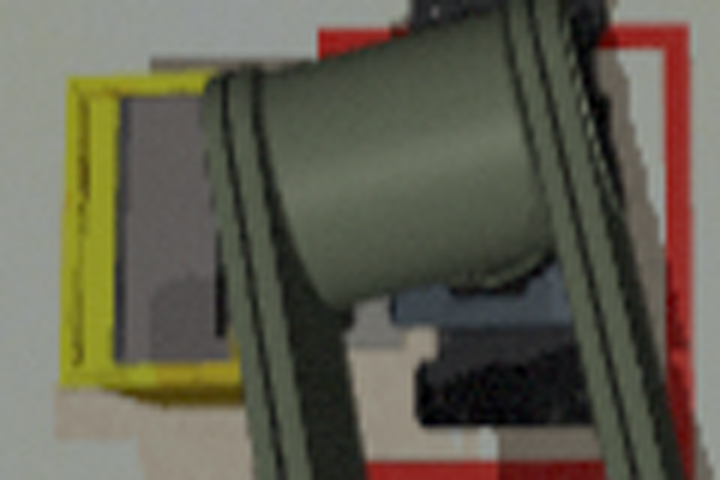

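The bin stands flat on the blade. About 43 mm of blade shows in front, so roughly 62 mm is under the bin, and the flap is shut. Descending to the lifter's grip.

>>> drive_tool --moves '[{"claw":0.15,"dx":0.1,"dy":0,"dz":1,"yaw":0},{"claw":0.15,"dx":0.1,"dy":0,"dz":1,"yaw":0},{"claw":0.15,"dx":0.1,"dy":0,"dz":1,"yaw":0},{"claw":0.15,"dx":0.1,"dy":0,"dz":1,"yaw":0},{"claw":0.15,"dx":0,"dy":0,"dz":1,"yaw":0}]'

```text
time_s: 77.2
ee_pos: [550.5, 126.2, 120.5]
ee_rot: [175.0, 1.8, 91.7]
force: [1.1, 0.2, 0.1]
gripper_width: 38.9
```

>>> drive_tool --moves '[{"claw":0.15,"dx":0,"dy":0,"dz":1,"yaw":0},{"claw":0.15,"dx":0,"dy":0,"dz":1,"yaw":0},{"claw":0.15,"dx":0,"dy":0,"dz":0,"yaw":0}]'

```text
time_s: 77.58
ee_pos: [552.6, 122.6, 78.4]
ee_rot: [175.3, 1.9, 92.1]
force: [0.3, -0.2, -0.0]
gripper_width: 38.7
```

```bash
python3 -c "
from h import *
go((553,129,20),90)
f=grab_frame('wrist'); cv2.imwrite('pics/w31.png',f['color'])
print(np.round(pix(f,(553,129,50))))
"
```

```text
t 77.58 tcp [552.6 122.6  78.4] rot [175.3   1.9  92.1] w 38.7 F [ 0.3 -0.2 -0. ]  -> units [ 0.42 -0.21  2.9 ] yaw units 0.25
[319. 219.]
```

View pics/w31.png

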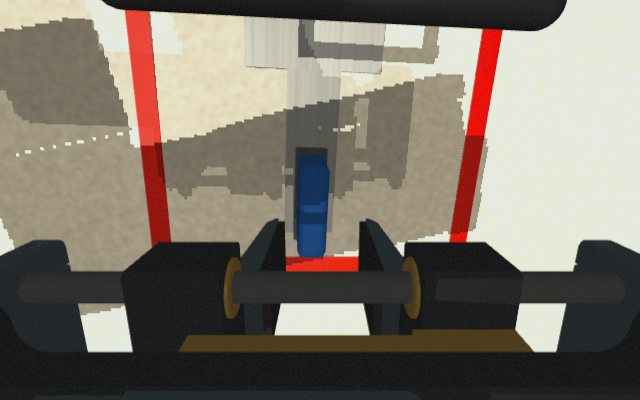

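The wrist view shows the grip at (312,205). The handle bar at the top of the picture is near the camera, so I'll take the rear part of the grip (y≈117) to keep clear of it.

```bash
python3 -c "
from h import *
go((550.5,117,25),90.2)
"
```

```text
t 77.62 tcp [553.4 122.8  79.5] rot [175.1   1.9  92.1] w 39.1 F [-1.  -0.7  1.1]  -> units [-0.2  -0.39  2.71] yaw units 0.22
```

>>> drive_tool --moves '[{"claw":0.15,"dx":-0.25,"dy":-0.3,"dz":0.8,"yaw":0.2},{"claw":0.15,"dx":0,"dy":-0.1,"dz":0.8,"yaw":0},{"claw":0.15,"dx":0,"dy":0,"dz":0.7,"yaw":0},{"claw":0.15,"dx":0,"dy":0,"dz":0,"yaw":0}]'

```text
time_s: 78.12
ee_pos: [552.9, 115.9, 36.6]
ee_rot: [174.6, 1.7, 90.5]
force: [-0.5, 1.5, -0.5]
gripper_width: 38.7
```

```bash
python3 -c "
from h import *
go((550.5,117,25),90.2)
f=grab_frame('wrist'); cv2.imwrite('pics/w32.png',f['color'])
"
```

```text
t 78.12 tcp [552.9 115.9  36.6] rot [174.6   1.7  90.5] w 38.7 F [-0.5  1.5 -0.5]  -> units [ 0.07 -0.17  0.56] yaw units 0.04
```

View pics/w32.png

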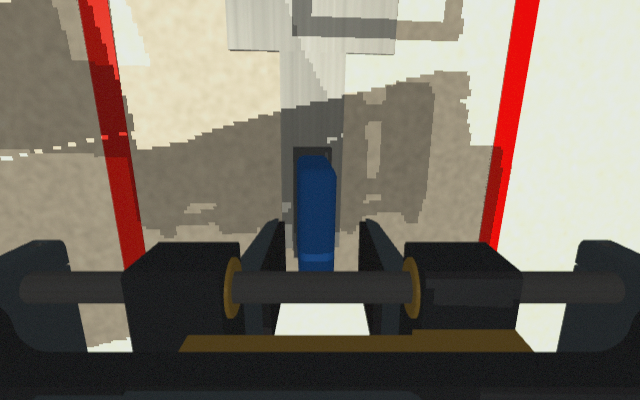

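The grip is centred between the jaws. Lowering a little more and closing.

>>> drive_tool --moves '[{"claw":0.15,"dx":0,"dy":-0.1,"dz":0.6,"yaw":0},{"claw":0.15,"dx":0,"dy":0,"dz":0,"yaw":0},{"claw":0.8,"dx":0,"dy":0,"dz":0,"yaw":0},{"claw":0.8,"dx":0,"dy":0,"dz":0,"yaw":0},{"claw":0.8,"dx":0,"dy":0,"dz":0,"yaw":0}]' --grip_force 14

```text
time_s: 78.8
ee_pos: [553.1, 115.9, 25.5]
ee_rot: [174.4, 1.7, 90.6]
force: [0.5, -0.3, -1.3]
gripper_width: 20.1
```

```bash
python3 -c "
from h import *
go((550.5,-17,25),90.2)
"
```

```text
t 78.8 tcp [553.1 115.9  25.5] rot [174.4   1.7  90.6] w 20.1 F [ 0.5 -0.3 -1.3]  -> units [-6.64 -0.22  0.2 ] yaw units 0.04
```

>>> drive_tool --moves '[{"claw":0.8,"dx":-0.15,"dy":0,"dz":0,"yaw":0},{"claw":0.8,"dx":-0.2,"dy":0,"dz":0,"yaw":0},{"claw":0.8,"dx":-0.25,"dy":0,"dz":0.01,"yaw":0},{"claw":0.8,"dx":-0.3,"dy":0,"dz":0.01,"yaw":0},{"claw":0.8,"dx":-0.3,"dy":0,"dz":0.01,"yaw":0}]'

```text
time_s: 79.42
ee_pos: [553.0, 93.9, 25.5]
ee_rot: [174.4, 1.4, 90.5]
force: [-0.5, 5.6, -0.6]
gripper_width: 19.8
```

```bash
python3 -c "
from h import *
go((550.5,-17,25),90.2)
s=grab_frame('scene');crop(s,340,180,60,60,6,'pics/c25.png')
"
```

```text
t 79.42 tcp [553.   93.9  25.5] rot [174.4   1.4  90.5] w 19.8 F [-0.5  5.6 -0.6]  -> units [-5.54 -0.18  0.14] yaw units 0.03
```

View pics/c25.png

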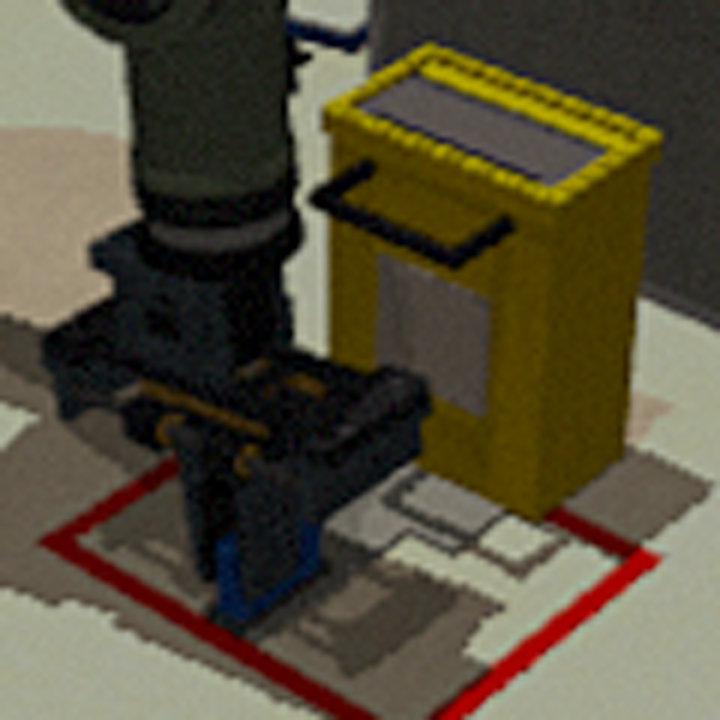

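The bin is travelling with the lifter: its front right base corner moved from (373,203) to (369,206). Pull force 5.6 N. Continuing.

>>> drive_tool --moves '[{"claw":0.8,"dx":-0.3,"dy":0,"dz":0.01,"yaw":0},{"claw":0.8,"dx":-0.35,"dy":0,"dz":0.01,"yaw":0},{"claw":0.8,"dx":-0.35,"dy":0,"dz":0.01,"yaw":0},{"claw":0.8,"dx":-0.35,"dy":0,"dz":0.01,"yaw":0},{"claw":0.8,"dx":-0.35,"dy":0,"dz":0.01,"yaw":0}]'

```text
time_s: 80.1
ee_pos: [553.1, 59.5, 25.5]
ee_rot: [174.5, 1.2, 90.4]
force: [0.3, 5.5, -1.2]
gripper_width: 20.1
```

>>> drive_tool --moves '[{"claw":0.8,"dx":-0.35,"dy":0,"dz":0.01,"yaw":0},{"claw":0.8,"dx":-0.35,"dy":0,"dz":0.01,"yaw":0},{"claw":0.8,"dx":-0.35,"dy":0,"dz":0.01,"yaw":0},{"claw":0.8,"dx":-0.35,"dy":0,"dz":0.01,"yaw":0},{"claw":0.8,"dx":-0.3,"dy":0,"dz":0.01,"yaw":0}]'

```text
time_s: 80.72
ee_pos: [552.8, 25.5, 25.5]
ee_rot: [174.5, 1.1, 90.3]
force: [0.2, 5.6, -0.3]
gripper_width: 19.8
```

```bash
python3 -c "
from h import *
go((550.5,-17,25),90.2)
s=grab_frame('scene');crop(s,330,185,60,60,6,'pics/c26.png')
f=grab_frame('top');crop(f,260,215,60,40,6,'pics/c27.png')
"
```

```text
t 80.72 tcp [552.8  25.5  25.5] rot [174.5   1.1  90.3] w 19.8 F [ 0.2  5.6 -0.3]  -> units [-2.13 -0.13  0.05] yaw units 0.01
```

View pics/c26.png

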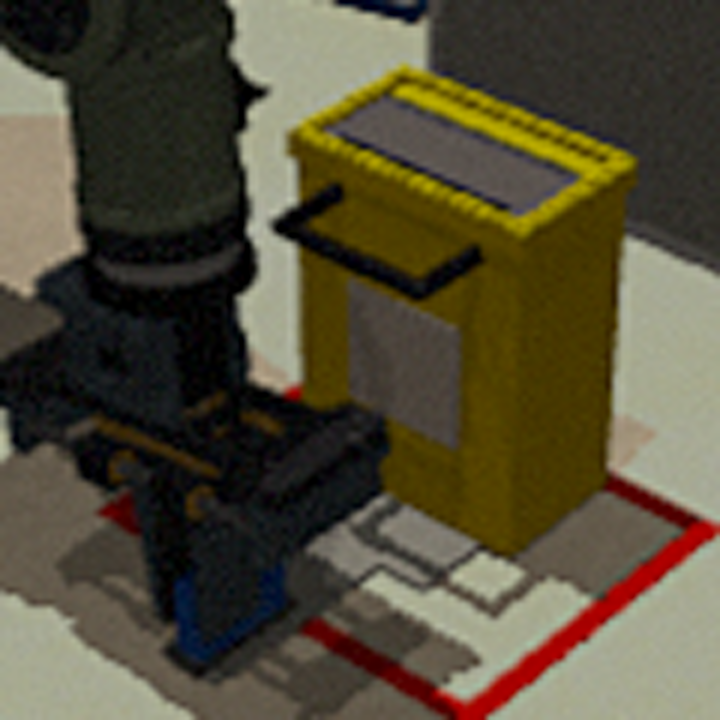

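View pics/c27.png

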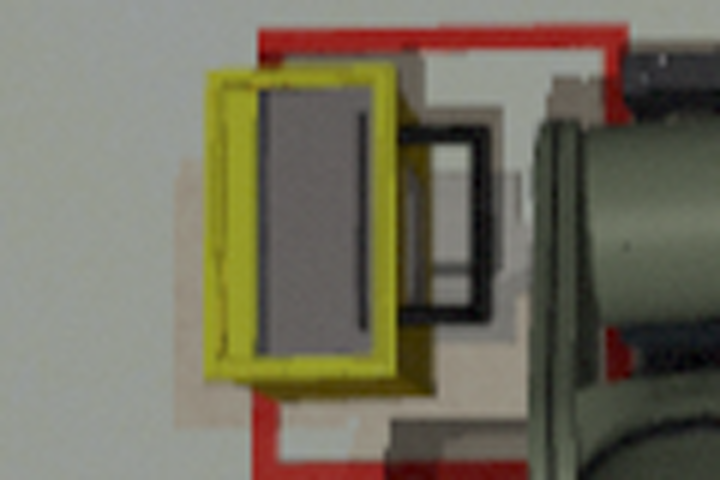

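```bash
python3 -c "
from h import *
f=grab_frame('top');s=grab_frame('scene')
T=lambda a,b,z:onz(f,200+a/6-.4,175+b/6-.4,z)[:2]
P=np.array([T(207,72,194),T(398,62,194),T(396,378,194),T(205,382,194)]);print(P.round(1),P.mean(0))
S=lambda a,b,z:onz(s,270+a/6-.4,125+b/6-.4,z)[:2].round(1)
print('base FR',S(512,553,4),'RR',S(607,484,4))
print('mark outer top: ',T(258,30,0),T(628,25,0),'inner', T(270,462,0),T(283,46,0),T(603,45,0))
print('mark from scene: right outer corner',S(718,527,0))
"
```

```text
[[615.3 250.3]
 [618.9 163.3]
 [474.9 163. ]
 [474.2 248.2]] [545.84282862 206.19601166]
base FR [615.  174.4] RR [616.1 249.3]
mark outer top:  [676.88025739 261.43540278] [677.22074903  64.36502943] inner [448.15846622 251.12488931] [668.01248932 247.98921222] [666.4892624   77.74716127]
mark from scene: right outer corner [675.6 262. ]
```

The bin's centre is at about (546,207) and the mark's centre at about (557,163), so another 43 mm, tapering off.

>>> drive_tool --moves '[{"claw":0.8,"dx":-0.3,"dy":0,"dz":0.01,"yaw":0},{"claw":0.8,"dx":-0.35,"dy":0,"dz":0.01,"yaw":0},{"claw":0.8,"dx":-0.35,"dy":0,"dz":0.01,"yaw":0},{"claw":0.8,"dx":-0.35,"dy":0,"dz":0.01,"yaw":0},{"claw":0.8,"dx":-0.35,"dy":0,"dz":0.01,"yaw":0}]'

```text
time_s: 81.55
ee_pos: [553.0, -6.2, 25.4]
ee_rot: [174.5, 0.9, 90.3]
force: [0.2, 5.5, 1.3]
gripper_width: 19.8
```

>>> drive_tool --moves '[{"claw":0.8,"dx":-0.3,"dy":0,"dz":0,"yaw":0},{"claw":0.8,"dx":-0.2,"dy":0,"dz":0,"yaw":0},{"claw":0.8,"dx":-0.1,"dy":0,"dz":0,"yaw":0},{"claw":0.8,"dx":0,"dy":0,"dz":0,"yaw":0}]'

```text
time_s: 82.05
ee_pos: [552.5, -17.1, 25.5]
ee_rot: [174.6, 0.7, 90.2]
force: [-0.1, 1.7, 0.8]
gripper_width: 20.1
```

>>> drive_tool --moves '[{"claw":0.5,"dx":0,"dy":0,"dz":0,"yaw":0},{"claw":0.3,"dx":0,"dy":0,"dz":0,"yaw":0},{"claw":0.2,"dx":0,"dy":0,"dz":0,"yaw":0}]'

```text
time_s: 82.42
ee_pos: [553.6, -18.4, 26.0]
ee_rot: [174.4, 0.9, 90.3]
force: [-0.7, 0.9, -0.4]
gripper_width: 36.1
```

```bash
python3 -c "
from h import *
go((550.5,-17,25),90.2)
f=grab_frame('wrist'); cv2.imwrite('pics/w33.png',f['color'])
"
```

```text
t 82.42 tcp [553.6 -18.4  26. ] rot [174.4   0.9  90.3] w 36.1 F [-0.7  0.9 -0.4]  -> units [ 0.07 -0.16  0.03] yaw units 0.01
```

View pics/w33.png

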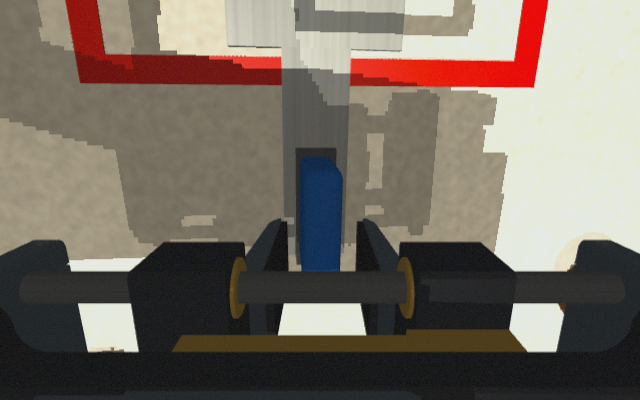

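The jaws are clear on both sides of the grip. Raising and withdrawing.

>>> drive_tool --moves '[{"claw":0.1,"dx":0,"dy":0,"dz":-0.5,"yaw":0},{"claw":0.1,"dx":0,"dy":0,"dz":-1,"yaw":0},{"claw":0.1,"dx":0,"dy":0,"dz":-1,"yaw":0},{"claw":0.1,"dx":-0.5,"dy":0,"dz":-1,"yaw":0},{"claw":0.1,"dx":-1,"dy":0,"dz":-1,"yaw":0}]'

```text
time_s: 83.1
ee_pos: [544.2, -46.8, 119.9]
ee_rot: [174.5, 0.9, 90.5]
force: [0.6, -0.7, 0.0]
gripper_width: 41.4
```

>>> drive_tool --moves '[{"claw":0.1,"dx":-1,"dy":0,"dz":-0.5,"yaw":0},{"claw":0.1,"dx":-1,"dy":0,"dz":0,"yaw":0},{"claw":0.1,"dx":-1,"dy":0,"dz":0,"yaw":0},{"claw":0.1,"dx":-1,"dy":0,"dz":0,"yaw":0},{"claw":0.1,"dx":-0.5,"dy":0,"dz":0,"yaw":0}]'

```text
time_s: 83.72
ee_pos: [545.4, -140.2, 138.2]
ee_rot: [173.9, 1.0, 90.5]
force: [0.1, -0.2, 0.2]
gripper_width: 41.0
```

```bash
python3 -c "
from h import *
go((550.5,-17,25),90.2)
s=grab_frame('scene');cv2.imwrite('pics/s40.png',s['color']);crop(s,330,190,60,60,6,'pics/c28.png')
f=grab_frame('top');crop(f,270,215,60,40,6,'pics/c29.png')
"
```

```text
t 83.72 tcp [ 545.4 -140.2  138.2] rot [173.9   1.   90.5] w 41.0 F [ 0.1 -0.2  0.2]  -> units [ 6.26 -0.28  5.55] yaw units 0.03
```

View pics/s40.png

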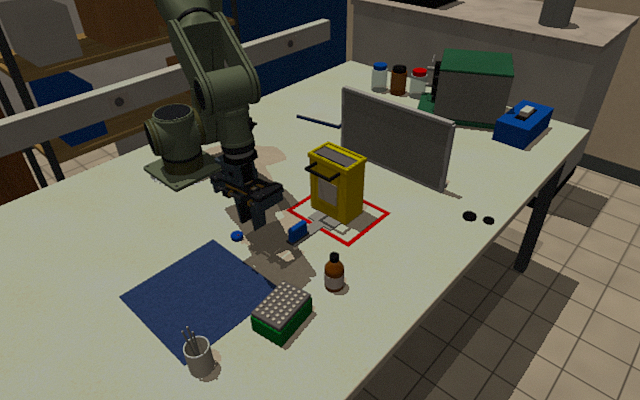

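View pics/c28.png

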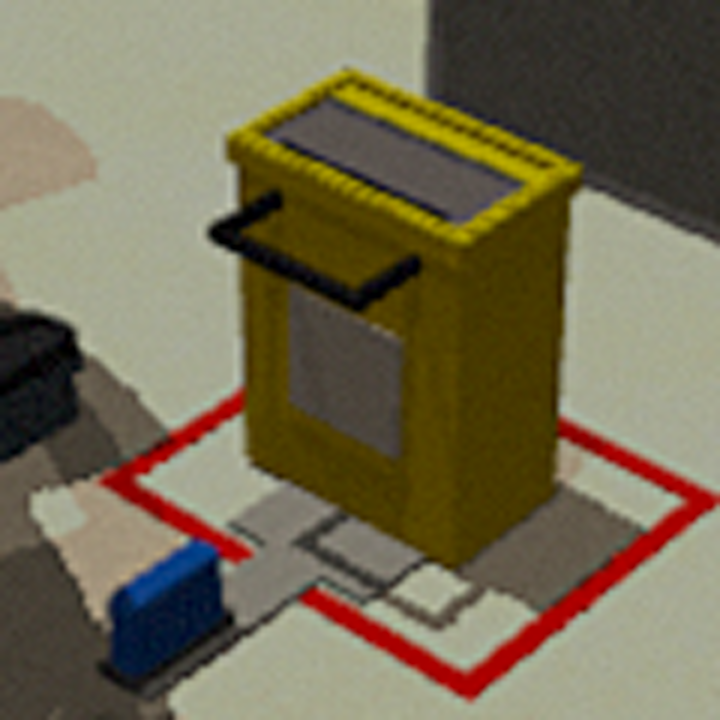

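View pics/c29.png

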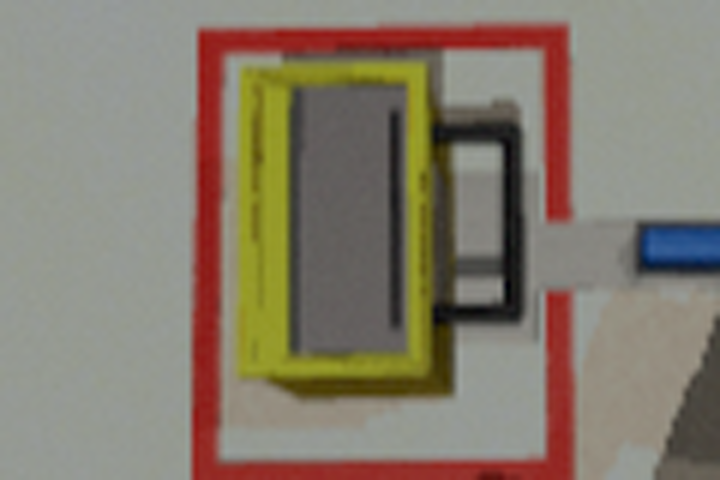

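The bin stands upright inside the outline on the lifter, with the flap shut. One numeric check before handing in.

```bash
python3 -c "
from h import *
f=grab_frame('top');s=grab_frame('scene')
T=lambda a,b,z:onz(f,210+a/6-.4,175+b/6-.4,z)[:2].round(1)
S=lambda a,b,z:onz(s,270+a/6-.4,130+b/6-.4,z)[:2].round(1)
P=np.array([T(240,68,194),T(430,62,194),T(430,375,194),T(238,377,194)]);print('rim',P.tolist(),P.mean(0))
print('base FL FR RR',S(248,462,4),S(460,568,4),S(555,490,4))
print('mark inner',T(222,52,0),T(546,47,0),T(548,460,0),T(216,462,0))
print('blade back edge',T(538,172,4),T(540,340,4),S(385,605,4))
print('reagent cap px', [np.round(cen(c)) for c in blobs(mask(s,(5,120,60),(15,255,255)),60)])
m=mask(s,(100,180,90),(120,255,255))
print([(np.round(cen(c)),onz(s,*cen(c),13).round(0)) for c in blobs(m,20)][:4])
print(telemetry.state()['time_s'])
"
```

```text
rim [[616.7, 208.0], [618.4, 121.4], [475.7, 121.0], [475.9, 206.7]] [546.675 164.275]
base FL FR RR [484.7 124.4] [618.  131.2] [614.6 208.8]
mark inner [664.8 248.5] [665.4  76.2] [446.9  76.2] [448.1 248. ]
blade back edge [597.4  80.5] [508.8  79.9] [608.9  87. ]
reagent cap px [array([334., 268.])]
[(array([236., 235.]), array([ 425., -114.,   13.])), (array([298., 225.]), array([524.,  29.,  13.])), (array([526., 115.]), array([ 725., 1134.,   13.])), (array([380.,  64.]), array([ -63., 1218.,   13.]))]
83.925
```

```bash
python3 -c "
from workcell import job
print(job.job_done())"
```

```text
the job is handed in; nothing more can be done
None
```

The job is done and handed in at about 84 s of the 210 s allowed; handing in gave no verdict. All four used dishes went through the flap. I then tipped the bin onto the divider, slid the lifter under it, let the bin down flat on the blade and drew it into the outline. The lifter is still under the bin and the arm is clear of everything.

**Last checks:**
- **Bin:** it stands upright with its centre at about (546.5, 164.5) mm. All four base corners are at least 29 mm inside the tape by camera.
- **Lifter:** its tip is about 20 mm past the middle of the base, which is about 60 mm under the bin's front.
- **Dishes and flap:** the flap looks shut, and no used dish was left on the mat.
- **Other things on the bench:** the blue look-alike measures the same as at the start. The reagent, tip rack and forceps pot look unmoved; I judged these three from the pictures only.

**What went wrong or disagreed:**
- The flap caught the first dish against the front wall. Moving the fingers rearwards freed it, and I released the other three that way.
- The tool slowly leaned over, to about 6° by the end. It tilted the lifter once, so I let go, used a lighter grip and re-measured before going on.
- Positions from the two cameras differed by up to about 5 mm, and up to about 7 mm in the last base-corner and blade-edge readings, well inside the margins.

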